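# Trace both weld seams of the brackets, turning them at the fence bar

## Robot

A 6-joint arm with a two-finger parallel gripper is mounted at the origin on the work surface. World frame = base frame: x ahead of the robot, y to its left, z up, the work surface at z = 0. Lengths are in m, angles in rad, forces in N, time in s.
With the tool pointing down it reaches from about 0.375 to 0.975 m from the base axis. Payload 3.8 kg.
Tool frame: the origin (TCP) lies on the mounting face of the last link; the fingertips stand 173 mm ahead of it and the grasp point (between the pads) lies 155 mm ahead of it; z points along the fingers, y is the direction in which the jaws open and shut (so a half turn about z gives the same grasp; the last joint's range is limited). The gripper opens to 85 mm and grips with 20 to 120 N. Pads are 22 mm wide; open, the fingers measure 114 mm over their backs; the gripper's body (76 mm by 85 mm) begins 54 mm behind the grasp point. The pads swing forward as they close: fully open they stand 13 mm farther back than shut.
Start: joints at [-1.277, 0.264, 1.604, -0, 1.274, -0.037], TCP at [0.219, -0.638, 0.405] pointing down, gripper open.
Joint ranges: [-2.63, 2.63], [-0.94, 2.18], [0.31, 2.57], [-1.31, 4.45], [0, 2.66], [-2.55, 2.55]. Speed limits (rad/s): [2.57, 2.57, 3.14, 3.14, 3.14, 3.14].

## Interface

Orientations are given as a rotation vector (axis times angle).
In Python, from workcell import bot gives the robot as it stands.
- The arm moves only by the shell command python3 -m jog 'ROWS' [FORCE]. ROWS is JSON, a list that holds one entry, the list of rows, each a list of 7 numbers: the closure, from 0 (fully open) to 1 (shut), then the shift along the tool's x, y, z in cm, then the turn, a rotation vector about the tool's x, y, z in rad. A call has 1 to 12 rows; each row is the pose to reach, as a shift and turn from the pose commanded when the call began, along the tool's axes at that moment; what a row does not reach only later rows make up. A row lasts 1/8 s, in which the tool goes at most 62.5 mm and 10.7 degrees, less where a joint would pass 70% of its speed; a pose out of reach is approached as far as the arm can. A call with a gripper value outside its range is refused whole. The fingers move at their own pace and stop on an object; FORCE is the grip in N (left out, the last holds). Time passes only in rows, so rows that repeat a pose let the fingers close. It gives the time, the measured TCP pose, the force and the opening at its end, in the units of the state.
- bot.read_state(): the state, without advancing time (a new reading comes with each control period).
- bot.read_camera(name): name is "scene" or "top" or "wrist"; returns the picture (384x512x3 uint8, red, green, blue); there is no depth.
- bot.camera_model(name): a dict with "intrinsics" (3x3 intrinsics, pixels), "rvec" (rotation vector, rad) and "tvec" (3), from world to camera coordinates, as OpenCV has them. Camera axes: x right, y down, z forward; pixel columns grow to the right and rows downward; lengths in m; the calibration is good to about 2 mm. A picture is of the moment at which its call begins: read the wrist's pose just before it. camera_model takes no time and is no camera call; for the wrist camera it gives the pose at the moment of the call.
- bot.finish_job(): hands the job in, once; it reports no verdict.
The state is a dict: "time": time; "q": joint angles; "joint_vel": joint speeds; "joint_torque": joint torques, N m; "tool_pos": TCP position; "tcp_rot": TCP orientation; "wrist_force": force on the tool from outside, world axes, zero at the start; "torque": the same for the moment, N m; "width": opening from 0.0 (shut) to 1.0 (fully open).
Only numpy, scipy, OpenCV 4.12 (cv2) and the standard library are available. Lean on these libraries where they do the work, as an engineer would, in place of code of your own. Each camera call takes 0.05 s, during which the arm holds its last target.

## Task

Check the welds of every T-bracket on the bench (one or two are there): stand each against the robot-side face of the fence bar, studded long edge flat against it, then draw the probe's sprung nose slowly (about 20 mm a second), lightly pressed in, along the full weld bead that faces the robot, from its left end to its right as the robot sees it, the long bracket before the short one. Then turn the brackets round so that their plain long edges lie flat against the bar and trace the other beads the same way, again long before short. Finally set the brackets upright, flat in the grey finished-parts tray, hang the probe upright in its stand, and leave everything else on the bench where it is.

Things in the scene. Friction and masses are not known exactly. Their poses are not given: they have to be found in the camera images.
- long: long bracket, a bare steel upside-down T, about 0.6 kg, may be absent. Base plate 64 mm (its x) by 100 mm (its y), 6 mm thick; upright rib 10 mm thick, 100 mm long, along the plate's middle (the y axis), rib top 50 mm above the underside: grip it by the rib. A weld bead runs along each side of the rib's foot. Origin: centre of the underside; z up
- short: short bracket, a bare steel upside-down T, about 0.4 kg, may be absent. Base plate 64 mm (its x) by 66 mm (its y), 6 mm thick; upright rib 10 mm thick, 66 mm long, along the plate's middle (the y axis), rib top 50 mm above the underside: grip it by the rib. A weld bead runs along each side of the rib's foot. Origin: centre of the underside; z up
- long_stud_edge (a point): middle of the studded long edge of the long bracket, at the underside (bracket x = +32, y = 0). On the plate near this edge stand two brass studs 8 mm across, at x = 23.5, y = +-40 mm, tops 20 mm above the underside
- long_plain_edge (a point): middle of the plain long edge (no studs) of the long bracket, at the underside (bracket x = -32 mm, y = 0)
- long_stud_bead (a point): middle of the top of the dark weld bead on the studded side of the long bracket's rib (bracket x = +9.5, y = 0, z = 10 mm). The bead is 8 mm wide and runs along y, 42 mm to either side of this point
- long_plain_bead (a point): middle of the top of the dark weld bead on the plain side of the long bracket's rib (bracket x = -9.5, y = 0, z = 10 mm). The bead is 8 mm wide and runs along y, 42 mm to either side of this point
- short_stud_edge (a point): middle of the studded long edge of the short bracket, at the underside (bracket x = +32, y = 0). On the plate near this edge stand two brass studs 8 mm across, at x = 23.5, y = +-23 mm, tops 20 mm above the underside
- short_plain_edge (a point): middle of the plain long edge (no studs) of the short bracket, at the underside (bracket x = -32 mm, y = 0)
- short_stud_bead (a point): middle of the top of the dark weld bead on the studded side of the short bracket's rib (bracket x = +9.5, y = 0, z = 10 mm). The bead is 8 mm wide and runs along y, 25 mm to either side of this point
- short_plain_bead (a point): middle of the top of the dark weld bead on the plain side of the short bracket's rib (bracket x = -9.5, y = 0, z = 10 mm). The bead is 8 mm wide and runs along y, 25 mm to either side of this point
- bar: the fence: a dark flat steel bar fixed on the bench, 30 mm (x) by 260 mm (y) by 12 mm high, origin at the centre of its underside; the face that brackets are set against is the one towards the robot, at its x = -15 mm. Both brackets fit along it side by side.
- probe: the seam probe, 132 mm tall, in its stand: black square handle 16 x 16 mm from 72 to 132 mm above its origin, round collar 32 mm across from 66 to 72 mm, thin steel shank 6 mm across below, ending in the sprung nose. Origin: the free tip of the nose; z along the probe, up towards the handle; x and y are square to the handle's faces. 0.1 kg.
- tip (a point): the very tip of the sprung nose, a ball 5 mm across (moves up the probe by the value of joint nose)
- nose (a joint): how far the sprung nose is pressed into the shank, in m: 0 free, 0.008 fully in (hard stop). It takes 0.5 N to start and 0.25 N per mm
- stand: probe stand fixed to the bench: grey upright block 38 x 38 mm on a foot 70 x 70 mm, 75 mm high, with an 18 x 18 mm square well down to 5 mm above the bench; origin at the centre of its underside. The probe hangs in the well with its collar resting on the block's top, tip 9 mm above the bench.
- tray: the finished-parts tray: fixed open grey plastic tray 270 mm (x) by 170 mm (y) outside, walls 5 mm thick and 22 mm high, inner floor 5 mm above the bench; origin at the centre of its underside.
- file: bystander: flat file, 270 mm long; leave it alone
- wire_brush: bystander: wire brush with red handle, 240 mm long; leave it alone
- pliers: bystander: locking pliers, 180 mm long; leave it alone
- spanner: bystander: open spanner; leave it alone
- spray_can: bystander: blue spray can, 64 mm across, 170 mm tall; leave it alone
- collar: bystander: loose steel shaft collar, 52 mm across, 18 mm high; leave it alone
- offcut: bystander: angle-iron offcut, 60 x 30 x 30 mm; leave it alone
Mind the look-alikes: they are no part of the job. Of the things shaped like the probe, the black one is meant. Leave any blue look-alike of the short alone.

How it is judged:
On the way, in this order (a step that is already met when the one before it is completed fails the run):
1. long bracket, studded long edge against the bar: the probe's nose, lightly pressed in, passes slowly along the left third of the weld bead on the robot's side (x of long_stud_edge in the frame of bar between -0.019 and -0.011 m and y of long_stud_edge in the frame of bar between -0.09 and 0.09 m and height (world z) of long_stud_edge below 0.004 m and angle between the x axis of long and the x axis of bar, either way round below 0.06 rad and x of tip in the frame of long between -0.014 and -0.005 m and y of tip in the frame of long between 0.016 and 0.047 m and z of tip in the frame of long between 0.0075 and 0.0125 m and contact force between probe and long between 0.2 and 4 N), for 0.5 s.
2. long bracket, studded long edge against the bar: the probe's nose, lightly pressed in, passes slowly along the middle of the weld bead on the robot's side (x of long_stud_edge in the frame of bar between -0.019 and -0.011 m and y of long_stud_edge in the frame of bar between -0.09 and 0.09 m and height (world z) of long_stud_edge below 0.004 m and angle between the x axis of long and the x axis of bar, either way round below 0.06 rad and x of tip in the frame of long between -0.014 and -0.005 m and y of tip in the frame of long between -0.014 and 0.014 m and z of tip in the frame of long between 0.0075 and 0.0125 m and contact force between probe and long between 0.2 and 4 N), for 0.5 s.
3. long bracket, studded long edge against the bar: the probe's nose, lightly pressed in, passes slowly along the right third of the weld bead on the robot's side (x of long_stud_edge in the frame of bar between -0.019 and -0.011 m and y of long_stud_edge in the frame of bar between -0.09 and 0.09 m and height (world z) of long_stud_edge below 0.004 m and angle between the x axis of long and the x axis of bar, either way round below 0.06 rad and x of tip in the frame of long between -0.014 and -0.005 m and y of tip in the frame of long between -0.047 and -0.016 m and z of tip in the frame of long between 0.0075 and 0.0125 m and contact force between probe and long between 0.2 and 4 N), for 0.5 s.
4. short bracket, studded long edge against the bar: the probe's nose, lightly pressed in, passes slowly along the left half of the weld bead on the robot's side (x of short_stud_edge in the frame of bar between -0.019 and -0.011 m and y of short_stud_edge in the frame of bar between -0.107 and 0.107 m and height (world z) of short_stud_edge below 0.004 m and angle between the x axis of short and the x axis of bar, either way round below 0.06 rad and x of tip in the frame of short between -0.014 and -0.005 m and y of tip in the frame of short between 0.002 and 0.03 m and z of tip in the frame of short between 0.0075 and 0.0125 m and contact force between probe and short between 0.2 and 4 N), for 0.5 s.
5. short bracket, studded long edge against the bar: the probe's nose, lightly pressed in, passes slowly along the right half of the weld bead on the robot's side (x of short_stud_edge in the frame of bar between -0.019 and -0.011 m and y of short_stud_edge in the frame of bar between -0.107 and 0.107 m and height (world z) of short_stud_edge below 0.004 m and angle between the x axis of short and the x axis of bar, either way round below 0.06 rad and x of tip in the frame of short between -0.014 and -0.005 m and y of tip in the frame of short between -0.03 and -0.002 m and z of tip in the frame of short between 0.0075 and 0.0125 m and contact force between probe and short between 0.2 and 4 N), for 0.5 s.
6. long bracket, plain long edge against the bar: the probe's nose, lightly pressed in, passes slowly along the left third of the weld bead on the robot's side (x of long_plain_edge in the frame of bar between -0.019 and -0.011 m and y of long_plain_edge in the frame of bar between -0.09 and 0.09 m and height (world z) of long_plain_edge below 0.004 m and angle between the x axis of long and the x axis of bar, either way round below 0.06 rad and x of tip in the frame of long between 0.005 and 0.014 m and y of tip in the frame of long between -0.047 and -0.016 m and z of tip in the frame of long between 0.0075 and 0.0125 m and contact force between probe and long between 0.2 and 4 N), for 0.5 s.
7. long bracket, plain long edge against the bar: the probe's nose, lightly pressed in, passes slowly along the middle of the weld bead on the robot's side (x of long_plain_edge in the frame of bar between -0.019 and -0.011 m and y of long_plain_edge in the frame of bar between -0.09 and 0.09 m and height (world z) of long_plain_edge below 0.004 m and angle between the x axis of long and the x axis of bar, either way round below 0.06 rad and x of tip in the frame of long between 0.005 and 0.014 m and y of tip in the frame of long between -0.014 and 0.014 m and z of tip in the frame of long between 0.0075 and 0.0125 m and contact force between probe and long between 0.2 and 4 N), for 0.5 s.
8. long bracket, plain long edge against the bar: the probe's nose, lightly pressed in, passes slowly along the right third of the weld bead on the robot's side (x of long_plain_edge in the frame of bar between -0.019 and -0.011 m and y of long_plain_edge in the frame of bar between -0.09 and 0.09 m and height (world z) of long_plain_edge below 0.004 m and angle between the x axis of long and the x axis of bar, either way round below 0.06 rad and x of tip in the frame of long between 0.005 and 0.014 m and y of tip in the frame of long between 0.016 and 0.047 m and z of tip in the frame of long between 0.0075 and 0.0125 m and contact force between probe and long between 0.2 and 4 N), for 0.5 s.
9. short bracket, plain long edge against the bar: the probe's nose, lightly pressed in, passes slowly along the left half of the weld bead on the robot's side (x of short_plain_edge in the frame of bar between -0.019 and -0.011 m and y of short_plain_edge in the frame of bar between -0.107 and 0.107 m and height (world z) of short_plain_edge below 0.004 m and angle between the x axis of short and the x axis of bar, either way round below 0.06 rad and x of tip in the frame of short between 0.005 and 0.014 m and y of tip in the frame of short between -0.03 and -0.002 m and z of tip in the frame of short between 0.0075 and 0.0125 m and contact force between probe and short between 0.2 and 4 N), for 0.5 s.
10. short bracket, plain long edge against the bar: the probe's nose, lightly pressed in, passes slowly along the right half of the weld bead on the robot's side (x of short_plain_edge in the frame of bar between -0.019 and -0.011 m and y of short_plain_edge in the frame of bar between -0.107 and 0.107 m and height (world z) of short_plain_edge below 0.004 m and angle between the x axis of short and the x axis of bar, either way round below 0.06 rad and x of tip in the frame of short between 0.005 and 0.014 m and y of tip in the frame of short between 0.002 and 0.03 m and z of tip in the frame of short between 0.0075 and 0.0125 m and contact force between probe and short between 0.2 and 4 N), for 0.5 s.
At the end, for the whole second after the job is handed in: every bracket present stands flat and upright (within 0.06 rad) on the floor of the tray, inside its walls, at rest; the probe hangs upright (within 0.12 rad) in its stand, collar on the rim (height within 4 mm, within 10 mm of the stand's axis) (x of long in the frame of tray between -0.105 and 0.105 m and y of long in the frame of tray between -0.055 and 0.055 m and z of each of long, short in the frame of tray below 0.009 m and angle between each of long, short's own z axis and vertical below 0.06 rad and linear speed of each of long, short, probe below 0.01 m/s and x of short in the frame of tray between -0.105 and 0.105 m and y of short in the frame of tray between -0.055 and 0.055 m and horizontal distance between probe and stand below 0.01 m and height (world z) of probe between 0.005 and 0.013 m and angle between probe's own z axis and vertical below 0.12 rad); the robot touches nothing.
It fails at once if a bystander (file, wire brush, pliers, spanner, spray can, collar, offcut) is pushed more than 6 cm away (distance of any of file, wire_brush, pliers, spanner, spray_can, collar, offcut from where it was at the start of the episode above 0.06 m).
Of long, short only 1 to 2 are there at a start; the rules pass over those that are not, and their reading is None.
At some moment in a run one of long, short may be knocked a few centimetres aside while the robot is not near it.
It also fails if it takes over 210 s, if anything falls off the work surface, if the arm or the gripper's body presses on something with over 40 N, if the wrist force passes 120 N, or if a joint passes its speed limit or range.

## Working session

There is one attempt and no reset: what is moved stays moved. The work goes in short steps, Python scripts to look and compute and a shell command to move; the robot and the scene stay as the last step left them, time stands still between calls to the robot, and variables do not carry over. Pictures are saved under pics/ and viewed, and the job is handed in when it is done.

```bash
ls; mkdir -p pics; python3 - <<'E'
from workcell import bot
import cv2,numpy as np
print(bot.read_state())
for n in ["scene","top","wrist"]:
    im=bot.read_camera(n); cv2.imwrite(f"pics/{n}0.png",im[:,:,::-1])
    m=bot.camera_model(n); R=cv2.Rodrigues(np.array(m["rvec"]))[0]
    print(n,np.array(m["intrinsics"]).tolist(),(-R.T@np.array(m["tvec"])).round(3),R.round(2).tolist())
E
```

```text
pics
{'time': 0.0, 'q': array([-1.27688174e+00,  2.64714635e-01,  1.60542042e+00, -1.15308456e-05,
        1.27367761e+00, -3.68842658e-02]), 'joint_vel': array([ 0.00045951,  0.00026066,  0.00110124,  0.00017374, -0.00189569,
       -0.00033377]), 'joint_torque': array([-1.02464226e-03, -5.15116310e+01, -3.67314506e+01, -3.27222215e-04,
        1.28138563e-02,  1.65320233e-05]), 'tool_pos': array([ 0.21914075, -0.63805508,  0.40336248]), 'tcp_rot': array([-3.09654713e+00, -5.16894642e-01,  4.63769126e-04]), 'wrist_force': array([-1.36255684,  0.28170781, -0.33919912]), 'torque': array([-0.02203459, -0.00618942,  0.02931993]), 'width': 1.0027802058017554}
scene [[414.99277518851943, 0.0, 254.80371824018107], [0.0, 414.99277518851943, 195.65799797998963], [0.0, 0.0, 1.0]] [1.161 0.561 0.711] [[-0.68, 0.74, 0.02], [0.44, 0.43, -0.79], [-0.59, -0.52, -0.62]]
top [[461.5869143634864, 0.0, 255.5779681075806], [0.0, 461.5869143634864, 189.34418970045772], [0.0, 0.0, 1.0]] [ 3.430e-01 -1.000e-03  1.293e+00] [[0.01, -1.0, -0.0], [-0.99, -0.01, -0.13], [0.13, 0.0, -0.99]]
wrist [[280.9888976547576, 0.0, 259.2939188822771], [0.0, 280.9888976547576, 194.14507476632426], [0.0, 0.0, 1.0]] [ 0.282 -0.618  0.373] [[0.32, -0.95, -0.0], [-0.91, -0.31, 0.26], [-0.25, -0.08, -0.96]]
```

View pics/scene0.png

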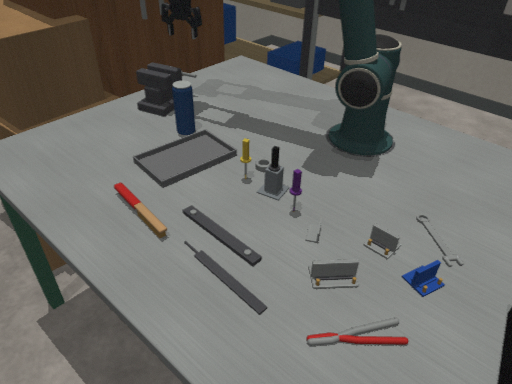

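View pics/top0.png

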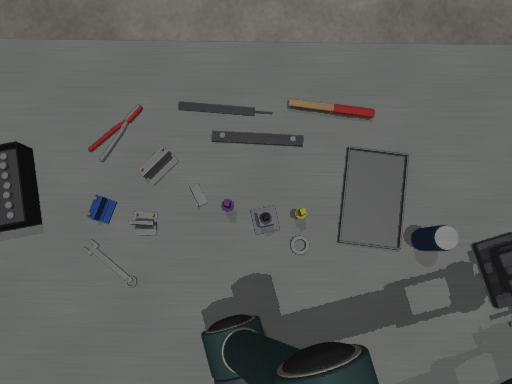

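View pics/wrist0.png

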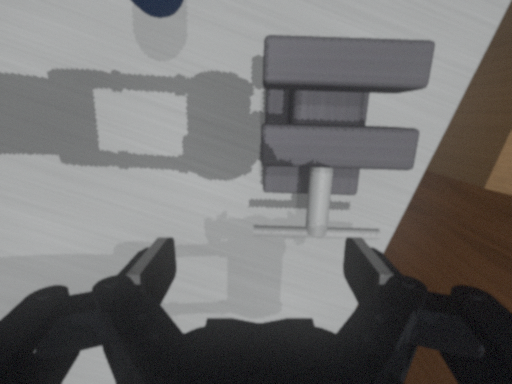

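The top view shows the bar at (257,138), the long bracket at (160,165), the short one at (144,223) and a blue look-alike at (102,208). The black probe is in its stand at (265,216), with purple (228,205) and yellow (301,213) look-alikes beside it. The tray is at (373,199). I'll enlarge the area.

```bash
cat > h.py <<'E'
from workcell import bot
import cv2,numpy as np
def cam(n):
    m=bot.camera_model(n);K=np.array(m["intrinsics"]);R=cv2.Rodrigues(np.array(m["rvec"]))[0];t=np.array(m["tvec"]).ravel();return K,R,t
def ray(n,uv,z,c=None):
    K,R,t=c or cam(n);o=-R.T@t
    uv=np.atleast_2d(np.array(uv,float))
    d=(R.T@np.linalg.inv(K)@np.c_[uv,np.ones(len(uv))].T).T
    return o+d*((z-o[2])/d[:,2])[:,None]
def proj(n,P,c=None):
    K,R,t=c or cam(n);p=(R@np.atleast_2d(P).T).T+t;p=(K@p.T).T;return p[:,:2]/p[:,2:]
def crop(im,x0,y0,x1,y1,s,fn):
    cv2.imwrite(fn,cv2.resize(im[y0:y1,x0:x1,::-1],None,fx=s,fy=s,interpolation=cv2.INTER_CUBIC))
def tool():
    s=bot.read_state();R=cv2.Rodrigues(s["tcp_rot"])[0];return s,s["tool_pos"],R
E
python3 - <<'E'
from h import *
im=bot.read_camera("top")
crop(im,75,125,235,285,5,"pics/t1.png".replace("t1","t1"))
crop(im,75,130,235,250,5,"pics/t1.png")
crop(im,200,120,320,260,4,"pics/t2.png")
im=bot.read_camera("scene")
crop(im,290,200,470,300,4,"pics/s1.png")
crop(im,170,120,330,240,5,"pics/s2.png")
E
```

```text
(no output)
```

View pics/t1.png

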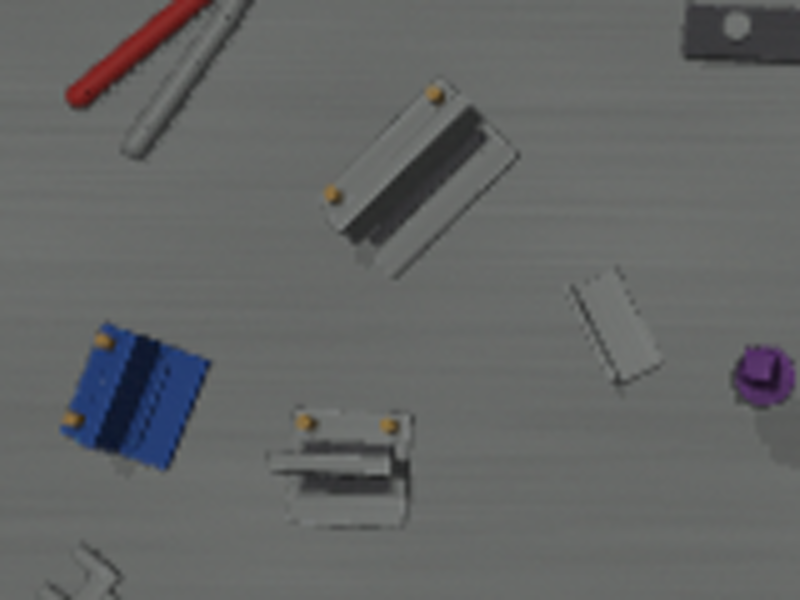

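View pics/t2.png

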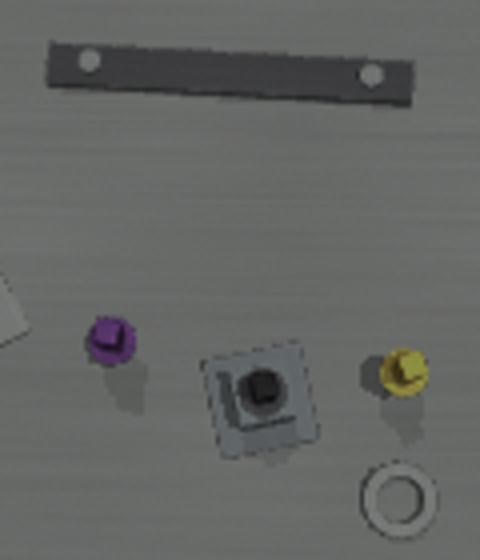

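View pics/s1.png

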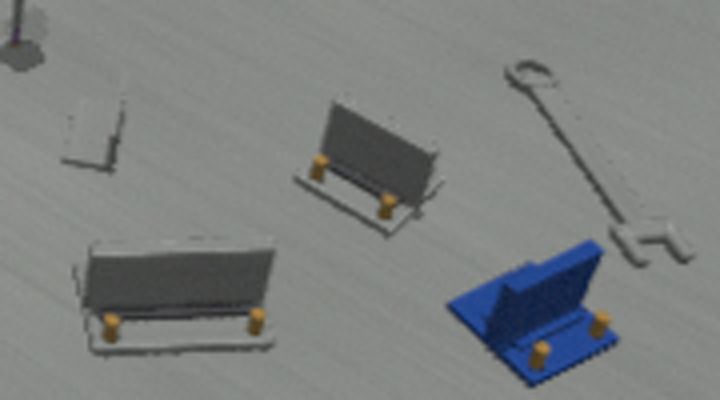

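View pics/s2.png

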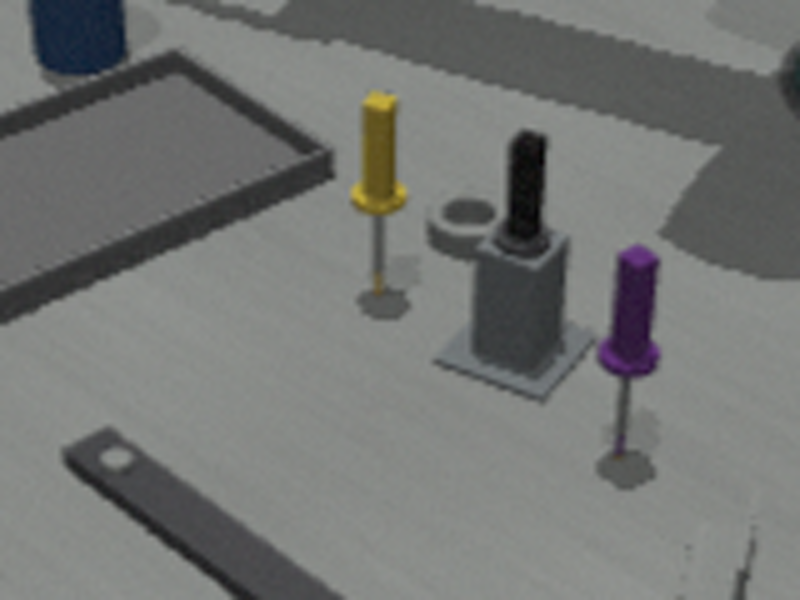

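The crops confirm it. The black-handled probe sits in the grey stand; the purple and yellow ones stand free. Both steel brackets have their brass studs on the far (+x) side, and the blue one is left alone. Now to measure.

```bash
python3 - <<'E'
from h import *
def T1(p): return np.array(p)/5+[75,130]-0.4*0
def T2(p): return np.array(p)/4+[200,120]
np.set_printoptions(precision=4,suppress=True)
def ang(a,b): d=b-a; return np.degrees(np.arctan2(d[1],d[0])),np.linalg.norm(d[:2])
L=ray("top",T1([(443,78),(322,205),(397,277),(520,155)]),.006); print("long",L,L.mean(0)); print([ang(L[i],L[(i+1)%4]) for i in range(4)])
st=ray("top",T1([(434,94),(333,194)]),.02); print("longstuds",st,st.mean(0),ang(*st))
S=ray("top",T1([(295,408),(413,413),(405,527),(290,524)]),.006); print("short",S,S.mean(0));print([ang(S[i],S[(i+1)%4]) for i in range(4)])
st=ray("top",T1([(306,423),(389,426)]),.02); print("shstuds",st,st.mean(0),ang(*st))
B=ray("top",T2([(48,42),(414,62),(410,104),(46,86)]),.012); print("bar",B,B.mean(0));print([ang(B[i],B[(i+1)%4]) for i in range(4)])
h=ray("top",T2([(264,385)]),.141);print("handle",h)
F=ray("top",T2([(200,360),(298,340),(320,438),(222,460)]),.004);print("foot",F,F.mean(0),[ang(F[i],F[(i+1)%4]) for i in range(4)])
print("purple,yellow",ray("top",T2([(110,333),(410,368)]),.132))
TR=ray("top",[(346,148),(408,153),(399,250),(337,243)],.022);print("tray",TR,TR.mean(0),[ang(TR[i],TR[(i+1)%4]) for i in range(4)])
E
```

```text
long [[0.6342 0.2662 0.006 ]
 [0.56   0.3317 0.006 ]
 [0.5195 0.2876 0.006 ]
 [0.5902 0.2208 0.006 ]] [0.576  0.2766 0.006 ]
[(np.float64(138.53945316419797), np.float64(0.09899814838192239)), (np.float64(-132.562923512864), np.float64(0.05991424282433539)), (np.float64(-43.37819607465442), np.float64(0.09730114925012932)), (np.float64(45.90673914287581), np.float64(0.06322588083486087))]
longstuds [[0.6218 0.268  0.02  ]
 [0.564  0.3222 0.02  ]] [0.5929 0.2951 0.02  ] (np.float64(136.8134210796675), np.float64(0.07928273016298132))
short [[0.4449 0.3415 0.006 ]
 [0.4429 0.2754 0.006 ]
 [0.3795 0.2773 0.006 ]
 [0.3803 0.3412 0.006 ]] [0.4119 0.3089 0.006 ]
[(np.float64(-91.67094975620513), np.float64(0.06610465984499067)), (np.float64(178.33069695381107), np.float64(0.0634670037635363)), (np.float64(89.27365175386385), np.float64(0.06394068438010142)), (np.float64(0.2593007282744871), np.float64(0.06455773998689457))]
shstuds [[0.4355 0.3313 0.02  ]
 [0.4345 0.2854 0.02  ]] [0.435  0.3084 0.02  ] (np.float64(-91.3128071500864), np.float64(0.04593579662615119))
bar [[ 0.6785  0.1289  
[... 601 characters left out ...]
64(0.07007842699502953)), (np.float64(-166.92742394039163), np.float64(0.07009650341773337)), (np.float64(103.3591936993283), np.float64(0.06988600031959322)), (np.float64(13.222982960063666), np.float64(0.0713611691021498))]
purple,yellow [[ 0.4592  0.0727  0.132 ]
 [ 0.4395 -0.1167  0.132 ]]
tray [[ 0.6304 -0.2498  0.022 ]
 [ 0.6184 -0.4235  0.022 ]
 [ 0.3482 -0.3909  0.022 ]
 [ 0.3649 -0.222   0.022 ]] [ 0.4905 -0.3216  0.022 ] [(np.float64(-93.96845647602889), np.float64(0.17405597776377837)), (np.float64(173.13397920426254), np.float64(0.27210698170591874)), (np.float64(84.3437574959706), np.float64(0.1697586941437851)), (np.float64(-5.983209697701948), np.float64(0.26692417482771047))]
```

```bash
cat >> h.py <<'E'
from scipy.spatial.transform import Rotation as Ro
np.set_printoptions(precision=4,suppress=True)
def rel(*targets):
    s,p,R=tool()
    print("t",round(s["time"],2),"tcp",p,"toolx yaw",round(np.degrees(np.arctan2(R[1,0],R[0,0])),2),"down",(-R[2,2]).round(4),"F",s["wrist_force"].round(1),"w",round(s["width"],3),"q",s["q"].round(2))
    for x,y,z,psi in targets:
        Rt=Ro.from_euler('z',psi,degrees=True).as_matrix()@np.diag([1,-1,-1.])
        d=R.T@(np.array([x,y,z])-p)*100
        rv=Ro.from_matrix(R.T@Rt).as_rotvec()
        print("  ->",d.round(2).tolist(),rv.round(3).tolist())
E
python3 -c "
from h import *
rel((.6,-.25,.40,19),(.6,-.25,.40,60),(.576,.277,.36,137),(.576,.277,.30,137))"
```

```text
t 0.25 tcp [ 0.2192 -0.6383  0.404 ] toolx yaw 18.96 down 1.0 F [-0.4  0.2 -1.1] w 1.002 q [-1.28  0.26  1.6  -0.    1.27 -0.04]
  -> [48.63, -24.35, 0.43] [-0.001, -0.0, -0.001]
  -> [48.63, -24.35, 0.43] [-0.001, -0.0, -0.716]
  -> [63.48, -74.97, 4.48] [-0.001, -0.001, -2.06]
  -> [63.48, -74.96, 10.48] [-0.001, -0.001, -2.06]
```

```bash
python3 -m jog '[[[0,24,-12,0,0,0,-0.36],[0,48.6,-24.3,0.4,0,0,-0.72],[0,48.6,-24.3,0.4,0,0,-0.72],[0,48.6,-24.3,0.4,0,0,-0.72],[0,48.6,-24.3,0.4,0,0,-0.72],[0,48.6,-24.3,0.4,0,0,-0.72],[0,48.6,-24.3,0.4,0,0,-0.72],[0,48.6,-24.3,0.4,0,0,-0.72],[0,48.6,-24.3,0.4,0,0,-0.72],[0,48.6,-24.3,0.4,0,0,-0.72]]]' 40; python3 -c "
from h import *
rel((.576,.277,.36,137))"
```

```text
time: 1.5
tool_pos: [0.6018, -0.248, 0.4003]
tcp_rot: [-2.714, -1.581, -0.001]
wrist_force: [0.2, -0.1, 1.1]
width: 0.996
t 1.5 tcp [ 0.6018 -0.248   0.4003] toolx yaw 60.46 down 1.0 F [ 0.2 -0.1  1.1] w 0.996 q [-0.43  0.22  1.66  0.    1.26  0.09]
  -> [44.4, -28.13, 4.07] [0.0, -0.001, -1.336]
```

```bash
python3 -m jog '[[[0,44.4,-28.1,4,0,0,-1.336],[0,44.4,-28.1,4,0,0,-1.336],[0,44.4,-28.1,4,0,0,-1.336],[0,44.4,-28.1,4,0,0,-1.336],[0,44.4,-28.1,4,0,0,-1.336],[0,44.4,-28.1,4,0,0,-1.336],[0,44.4,-28.1,4,0,0,-1.336],[0,44.4,-28.1,4,0,0,-1.336],[0,44.4,-28.1,4,0,0,-1.336],[0,44.4,-28.1,4,0,0,-1.336],[0,44.4,-28.1,4,0,0,-1.336]]]'; python3 - <<'E'
from h import *
rel((.576,.277,.36,137),(.576,.277,.191,137))
c=cam("wrist");im=bot.read_camera("wrist"); cv2.imwrite("pics/w1.png",im[:,:,::-1])
im=bot.read_camera("top"); cv2.imwrite("pics/t3.png",im[:,:,::-1])
# expected corners projected
a=np.radians(47);Rz=np.array([[np.cos(a),-np.sin(a)],[np.sin(a),np.cos(a)]])
for x,y,z in [(32,50,6),(32,-50,6),(-32,50,6),(-32,-50,6),(23.5,40,20),(23.5,-40,20),(5,50,50),(-5,50,50),(5,-50,50),(-5,-50,50)]:
    P=np.r_[Rz@[x/1e3,y/1e3]+[.576,.277],z/1e3]; print(x,y,z,proj("wrist",P,c).round(0))
E
```

```text
time: 2.88
tool_pos: [0.5769, 0.2729, 0.3606]
tcp_rot: [1.159, 2.92, -0.002]
wrist_force: [-0.7, -0.6, 0.2]
width: 1.005
t 2.88 tcp [0.5769 0.2729 0.3606] toolx yaw 136.71 down 1.0 F [-0.7 -0.6  0.2] w 1.005 q [ 0.4   0.23  1.73 -0.    1.18 -0.41]
  -> [0.34, 0.24, 0.06] [-0.001, 0.0, -0.005]
  -> [0.35, 0.25, 16.96] [-0.001, 0.0, -0.005]
32 50 6 [[291. 129.]]
32 -50 6 [[289. 213.]]
-32 50 6 [[234. 129.]]
-32 -50 6 [[236. 213.]]
23.5 40 20 [[284. 139.]]
23.5 -40 20 [[283. 209.]]
5 50 50 [[268. 130.]]
-5 50 50 [[258. 131.]]
5 -50 50 [[268. 226.]]
-5 -50 50 [[258. 227.]]
```

View pics/w1.png

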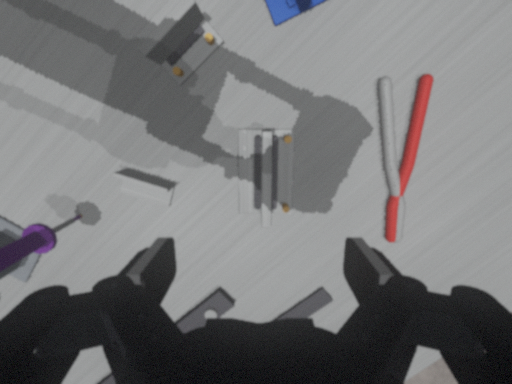

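Wrist view: the long bracket is centred at about (266,172) with its studs on the right at (286,140) and (285,208), within 3 px of prediction. I'll descend on it.

```bash
python3 -m jog '[[[0,0.3,0.1,4,0,0,0],[0,0.3,0.1,8,0,0,0],[0,0.3,0.1,11,0,0,0],[0,0.3,0.1,14,0,0,0],[0,0.3,0.1,15.5,0,0,0],[0,0.3,0.1,16.5,0,0,0],[0,0.3,0.1,16.9,0,0,0],[0,0.3,0.1,16.9,0,0,0],[0,0.3,0.1,16.9,0,0,0]]]'; python3 -c "
from h import *
rel((.576,.277,.191,137))"
```

```text
time: 4.1
tool_pos: [0.5757, 0.2773, 0.1928]
tcp_rot: [1.157, 2.919, 0.002]
wrist_force: [-0.9, 0.0, 0.3]
width: 0.998
t 4.1 tcp [0.5757 0.2773 0.1928] toolx yaw 136.76 down 1.0 F [-0.9  0.   0.3] w 0.998 q [ 0.41  0.4   1.85 -0.    0.89 -0.41]
  -> [-0.04, -0.0, 0.18] [0.002, 0.001, -0.004]
```

```bash
python3 -m jog '[[[0.5,0,0,0.1,0,0,0],[1,0,0,0.1,0,0,0],[1,0,0,0.1,0,0,0],[1,0,0,0.1,0,0,0],[1,0,0,0.1,0,0,0],[1,0,0,0.1,0,0,0]]]' 50; python3 -m jog '[[[1,0,0,0.1,0,0,0],[1,0,0,0.1,0,0,0],[1,0,0,-1,0,0,0],[1,0,0,-1,0,0,0]]]'; python3 -c "
from h import *
rel((.576,.277,.191,137))
im=bot.read_camera('wrist'); cv2.imwrite('pics/w2.png',im[:,:,::-1])"
```

```text
time: 4.85
tool_pos: [0.5758, 0.2775, 0.1912]
tcp_rot: [1.157, 2.919, 0.003]
wrist_force: [2.8, 3.1, 1.2]
width: 0.104
time: 5.35
tool_pos: [0.5745, 0.2765, 0.2001]
tcp_rot: [-1.157, -2.919, 0.003]
wrist_force: [-0.2, -0.1, -5.9]
width: 0.11
t 5.35 tcp [0.5745 0.2765 0.2001] toolx yaw 136.76 down 1.0 F [-0.2 -0.1 -5.9] w 0.11 q [ 0.41  0.39  1.85 -0.    0.91 -0.41]
  -> [-0.08, 0.14, 0.91] [-0.002, -0.001, -0.004]
```

View pics/w2.png

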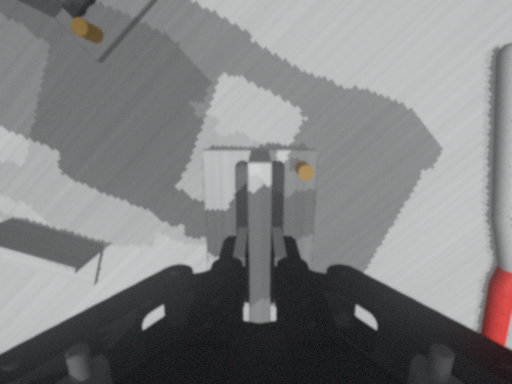

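Gripped with a 6 N load, which matches 0.6 kg. Next I carry it to the bar.

```bash
python3 -c "
from h import *
rel((.5745,.2765,.26,136.7),(.6069,.0665,.26,87.7),(.6069,.0665,.196,87.7))"
```

```text
t 5.4 tcp [0.5744 0.2765 0.1997] toolx yaw 136.75 down 1.0 F [ 0.1  0.4 -6.7] w 0.106 q [ 0.41  0.39  1.85 -0.    0.91 -0.41]
  -> [0.0, -0.01, -6.03] [-0.002, -0.001, 0.001]
  -> [-16.75, -13.08, -6.01] [-0.003, 0.0, 0.856]
  -> [-16.75, -13.07, 0.39] [-0.003, 0.0, 0.856]
```

```bash
python3 -m jog '[[[1,0,0,-3,0,0,0],[1,0,0,-6,0,0,0],[1,-2,-1.5,-6,0,0,0.1],[1,-5,-4,-6,0,0,0.25],[1,-8.5,-6.5,-6,0,0,0.42],[1,-12,-9,-6,0,0,0.6],[1,-15,-11.5,-6,0,0,0.75],[1,-16.7,-13.1,-6,0,0,0.856],[1,-16.7,-13.1,-6,0,0,0.856],[1,-16.7,-13.1,-6,0,0,0.856]]]'; python3 -c "
from h import *
rel((.6069,.0665,.1955,87.7))"
```

```text
time: 6.65
tool_pos: [0.6065, 0.0673, 0.2597]
tcp_rot: [-2.264, -2.176, 0.002]
wrist_force: [-1.3, -0.7, -5.4]
width: 0.111
t 6.65 tcp [0.6065 0.0673 0.2597] toolx yaw 87.74 down 1.0 F [-1.3 -0.7 -5.4] w 0.111 q [0.07 0.27 1.88 0.   0.99 0.11]
  -> [-0.08, 0.06, 6.42] [-0.002, -0.0, 0.001]
```

```bash
python3 -m jog '[[[1,-0.1,0,3,0,0,0],[1,-0.1,0,5,0,0,0],[1,-0.1,0,6.2,0,0,0],[1,-0.1,0,6.6,0,0,0],[1,-0.1,0,6.7,0,0,0],[1,-0.1,0,6.7,0,0,0],[1,-0.1,0,6.7,0,0,0]]]'; python3 -c "
from h import *
rel((.6069,.0665,.191,87.7))
im=bot.read_camera('wrist'); cv2.imwrite('pics/w3.png',im[:,:,::-1])"
```

```text
time: 7.52
tool_pos: [0.6075, 0.0661, 0.1946]
tcp_rot: [2.265, 2.176, 0.002]
wrist_force: [-0.3, -0.6, -6.6]
width: 0.112
t 7.53 tcp [0.6075 0.0661 0.1946] toolx yaw 87.71 down 1.0 F [-0.3 -0.6 -6.6] w 0.112 q [ 0.07  0.35  1.91 -0.    0.87  0.11]
  -> [0.03, -0.07, 0.36] [0.002, -0.0, 0.0]
```

View pics/w3.png

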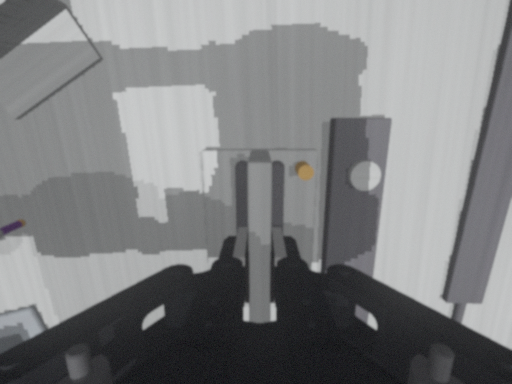

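```bash
python3 - <<'E'
from h import *
im=cv2.imread("pics/top0.png");g=cv2.cvtColor(im,cv2.COLOR_BGR2GRAY)
m=np.zeros_like(g);m[125:152,205:310]=(g[125:152,205:310]<75).astype(np.uint8)
n,l,s,c=cv2.connectedComponentsWithStats(m);k=1+np.argmax(s[1:,4]);print(s[k])
ys,xs=np.where(l==k)
for f,zz in ((np.min,.012),(np.max,.006)):
    P=[];
    for x in range(s[k,0]+4,s[k,0]+s[k,2]-4):
        P.append((x+.0,f(ys[xs==x])+(0 if f is np.max else 0)))
    W=ray("top",P,zz);a=np.polyfit(W[:,1],W[:,0],1);print(zz,"x=%.4f at y=0, yaw %.2f"%(a[1],-np.degrees(np.arctan(a[0]))),np.std(W[:,0]-np.polyval(a,W[:,1])))
print(cv2.minAreaRect(np.c_[xs,ys].astype(np.float32)))
# wrist view lines
c=cam("wrist")
W=ray("wrist",[(330,118),(322,270),(390,118),(372,275)],.012,c);print("bar in wrist",W)
for i in (0,2): d=W[i]-W[i+1];print(np.degrees(np.arctan2(d[1],d[0]))-90)
W=ray("wrist",[(316,150),(312,265),(204,150),(208,262)],.0096,c);print(W)
for i in (0,2): d=W[i]-W[i+1];print(np.degrees(np.arctan2(d[1],d[0]))-90)
E
```

```text
[212 131  91  16 958]
0.012 x=0.6720 at y=0, yaw -1.90 0.002269537650773465
0.006 x=0.6442 at y=0, yaw -2.30 0.0008598414605048774
((257.0428161621094, 138.18646240234375), (90.6114273071289, 11.300148963928223), 3.012787342071533)
bar in wrist [[0.647  0.1296 0.012 ]
 [0.6444 0.0408 0.012 ]
 [0.6783 0.1283 0.012 ]
 [0.6749 0.0361 0.012 ]]
-1.6383562364895425
-2.095500682699239
[[0.6403 0.113  0.0096]
 [0.6388 0.043  0.0096]
 [0.5792 0.1154 0.0096]
 [0.5754 0.0477 0.0096]]
-1.2713826256621275
-3.226579226283789
```

```bash
python3 -m jog '[[[1,0,0,0.15,0,0,0],[1,0,0,0.28,0,0,0],[1,0,0.2,0.28,0,0,0],[1,0,0.3,0.28,0,0,0],[1,0,0.4,0.28,0,0,0],[1,0,0.5,0.28,0,0,0],[1,0,0.5,0.28,0,0,0]]]'; python3 -m jog '[[[1,0,0.05,0,0,0,0],[1,0,0.1,0,0,0,0],[1,0,0.1,0,0,0,0]]]'; python3 -c "
from h import *
rel((.6069,.0665,.191,87.7))"
```

```text
time: 8.45
tool_pos: [0.6121, 0.066, 0.1912]
tcp_rot: [-2.265, -2.177, -0.0]
wrist_force: [-4.4, 0.0, 3.4]
width: 0.108
time: 8.82
tool_pos: [0.6129, 0.066, 0.1912]
tcp_rot: [-2.265, -2.176, 0.001]
wrist_force: [-6.2, -0.6, 5.3]
width: 0.113
t 8.82 tcp [0.6129 0.066  0.1912] toolx yaw 87.71 down 1.0 F [-6.2 -0.6  5.3] w 0.113 q [0.07 0.37 1.9  0.   0.87 0.11]
  -> [0.03, -0.6, 0.02] [-0.001, -0.0, 0.0]
```

```bash
python3 -m jog '[[[1,0,0.05,-0.03,0,0,0],[1,0,0.1,-0.03,0,0,0],[1,0,0.1,-0.03,0,0,0]]]'; python3 -m jog '[[[1,0,0.1,0,0,0,0],[1,0,0.1,0,0,0,0],[1,0,0.1,0,0,0,0]]]'; python3 -c "
from h import *
rel((.6069,.0665,.191,87.7))"
```

```text
time: 9.2
tool_pos: [0.6141, 0.0659, 0.1912]
tcp_rot: [-2.265, -2.177, 0.0]
wrist_force: [-5.7, -0.1, 2.7]
width: 0.107
time: 9.57
tool_pos: [0.6152, 0.0658, 0.1912]
tcp_rot: [2.265, 2.176, 0.0]
wrist_force: [-3.9, 0.1, 1.8]
width: 0.112
t 9.57 tcp [0.6152 0.0658 0.1912] toolx yaw 87.71 down 1.0 F [-3.9  0.1  1.8] w 0.112 q [0.07 0.37 1.9  0.   0.87 0.11]
  -> [0.03, -0.83, 0.02] [0.0, -0.0, 0.0]
```

Still sliding on bench friction, so I keep nudging until it meets the bar.

```bash
for i in 1 ; do python3 -m jog '[[[1,0,0.1,0,0,0,0],[1,0,0.2,0,0,0,0],[1,0,0.2,0,0,0,0]]]'; done; python3 -c "
from h import *
rel((.6069,.0665,.191,87.7))
im=bot.read_camera('wrist'); crop(im,180,100,420,280,3,'pics/w4.png')"
```

```text
time: 9.95
tool_pos: [0.616, 0.0658, 0.1913]
tcp_rot: [-2.264, -2.175, 0.004]
wrist_force: [-10.0, 0.4, 7.8]
width: 0.108
t 9.95 tcp [0.616  0.0658 0.1913] toolx yaw 87.71 down 1.0 F [-10.    0.4   7.8] w 0.108 q [0.07 0.37 1.89 0.   0.88 0.11]
  -> [0.03, -0.91, 0.03] [-0.004, 0.0, 0.0]
```

View pics/w4.png

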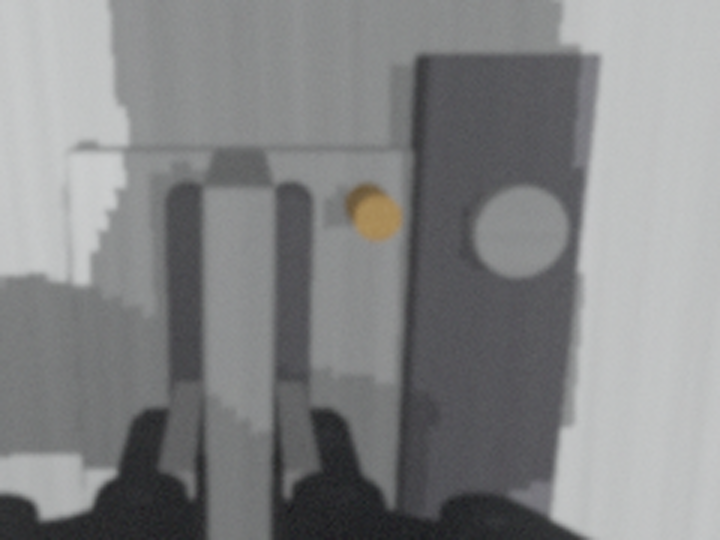

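```bash
python3 -m jog '[[[0.6,0,0,0,0,0,0],[0,0,0,0,0,0,0],[0,0,0,0,0,0,0],[0,0,0,0,0,0,0],[0,0,0,-5,0,0,0],[0,0,0,-10,0,0,0],[0,0,0,-15,0,0,0],[0,0,0,-17,0,0,0]]]'; python3 -c "
from h import *
rel((.412,.309,.36,88.9),(.412,.309,.191,88.9))
im=bot.read_camera('wrist'); cv2.imwrite('pics/w5.png',im[:,:,::-1])
im=bot.read_camera('top'); cv2.imwrite('pics/t5.png',im[:,:,::-1])"
```

```text
time: 11.0
tool_pos: [0.6182, 0.0658, 0.3655]
tcp_rot: [2.262, 2.174, 0.008]
wrist_force: [0.7, -1.1, 0.1]
width: 1.001
t 11.0 tcp [0.6182 0.0658 0.3655] toolx yaw 87.71 down 1.0 F [ 0.7 -1.1  0.1] w 1.001 q [ 0.07  0.19  1.77 -0.    1.18  0.11]
  -> [23.48, -21.58, 0.42] [0.007, -0.001, -0.021]
  -> [23.46, -21.69, 17.32] [0.007, -0.001, -0.021]
```

View pics/w5.png

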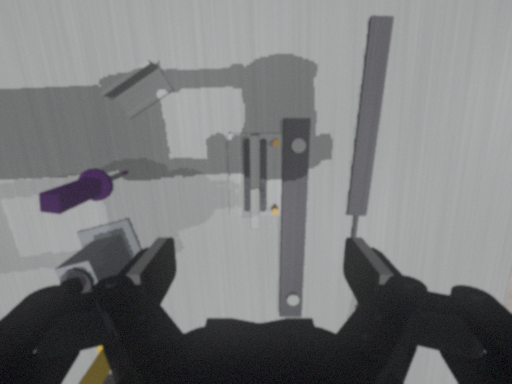

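View pics/t5.png

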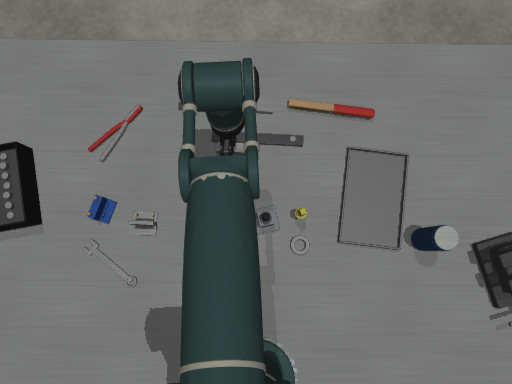

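Wrist: the long bracket is flush with the bar, studs against it at (275,143) and (275,210). The short one is still at (144,223) in the top view, so I go there.

```bash
python3 -m jog '[[[0,23.5,-21.6,0.5,0,0,-0.021],[0,23.5,-21.6,0.5,0,0,-0.021],[0,23.5,-21.6,0.5,0,0,-0.021],[0,23.5,-21.6,0.5,0,0,-0.021],[0,23.5,-21.6,0.5,0,0,-0.021],[0,23.5,-21.6,0.5,0,0,-0.021],[0,23.5,-21.6,0.5,0,0,-0.021],[0,23.5,-21.6,0.5,0,0,-0.021]]]'; python3 - <<'E'
from h import *
rel((.412,.309,.36,88.9),(.412,.309,.191,88.9))
im=bot.read_camera("wrist")
c=cam("wrist");im=bot.read_camera("wrist"); crop(im,160,80,360,280,3,"pics/w6.png")
a=np.radians(-1.1);Rz=np.array([[np.cos(a),-np.sin(a)],[np.sin(a),np.cos(a)]])
for x,y,z in [(32,33,6),(32,-33,6),(-32,33,6),(-32,-33,6),(23.5,23,20),(23.5,-23,20)]:
    P=np.r_[Rz@[x/1e3,y/1e3]+[.412,.309],z/1e3]; print(x,y,z,(proj("wrist",P,c)-[160,80]).round(0)*3)
E
```

```text
time: 12.1
tool_pos: [0.4113, 0.3083, 0.3552]
tcp_rot: [2.244, 2.199, -0.003]
wrist_force: [0.4, -0.3, -0.7]
width: 0.998
t 12.1 tcp [0.4113 0.3083 0.3552] toolx yaw 88.84 down 1.0 F [ 0.4 -0.3 -0.7] w 0.998 q [ 0.59 -0.    2.   -0.    1.15  0.62]
  -> [0.07, 0.07, -0.48] [-0.001, 0.001, -0.001]
  -> [0.1, 0.09, 16.42] [-0.001, 0.001, -0.001]
32 33 6 [[387. 198.]]
32 -33 6 [[381. 366.]]
-32 33 6 [[216. 198.]]
-32 -33 6 [[219. 366.]]
23.5 23 20 [[366. 231.]]
23.5 -23 20 [[363. 351.]]
```

View pics/w6.png

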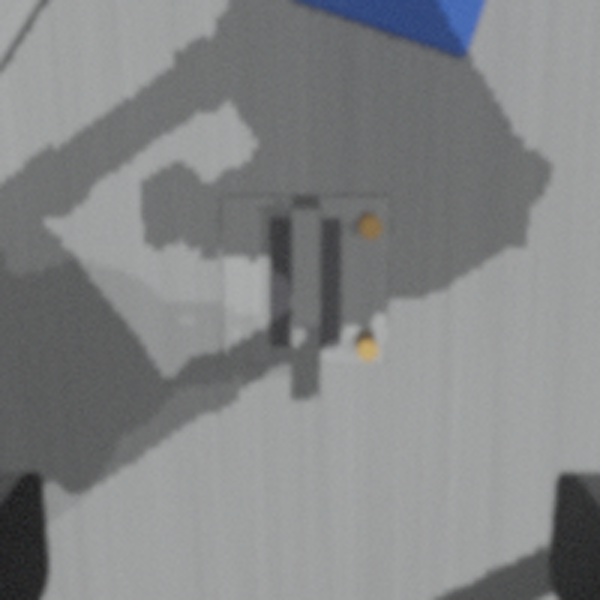

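The bare-steel short bracket is under the gripper, centred at about (305,280) in the crop, and the blue one is clear of the fingers. Descending.

```bash
python3 -m jog '[[[0,0.1,0.2,4,0,0,0],[0,0.1,0.2,8,0,0,0],[0,0.1,0.2,11,0,0,0],[0,0.1,0.2,14,0,0,0],[0,0.1,0.2,15.5,0,0,0],[0,0.1,0.2,16.3,0,0,0],[0,0.1,0.2,16.4,0,0,0],[0,0.1,0.2,16.4,0,0,0]]]';  python3 -m jog '[[[0.5,0,0,0.05,0,0,0],[1,0,0,0.05,0,0,0],[1,0,0,0.05,0,0,0],[1,0,0,0.05,0,0,0],[1,0,0,0.05,0,0,0],[1,0,0,0.05,0,0,0],[1,0,0,0.05,0,0,0]]]' 50; python3 -c "
from h import *
rel((.412,.309,.191,88.9))"; python3 -m jog '[[[1,0,0,-1,0,0,0],[1,0,0,-1,0,0,0]]]';python3 -c "
from h import *
rel((.412,.309,.191,88.9))
im=bot.read_camera('wrist'); cv2.imwrite('pics/w7.png',im[:,:,::-1])"
```

```text
time: 13.2
tool_pos: [0.4133, 0.3105, 0.1932]
tcp_rot: [2.242, 2.2, 0.003]
wrist_force: [1.0, -0.3, 0.3]
width: 1.001
time: 14.08
tool_pos: [0.4128, 0.3103, 0.1919]
tcp_rot: [2.242, 2.2, 0.001]
wrist_force: [-0.8, 1.0, 2.5]
width: 0.108
t 14.07 tcp [0.4128 0.3103 0.1919] toolx yaw 88.91 down 1.0 F [-0.8  1.   2.5] w 0.108 q [0.6  0.2  2.12 0.   0.82 0.62]
  -> [-0.13, -0.08, 0.09] [0.0, -0.0, 0.0]
time: 14.32
tool_pos: [0.4125, 0.3101, 0.2018]
tcp_rot: [-2.243, -2.2, -0.0]
wrist_force: [-0.6, 0.1, -4.4]
width: 0.105
t 14.32 tcp [0.4125 0.3101 0.2018] toolx yaw 88.91 down 1.0 F [-0.6  0.1 -4.4] w 0.105 q [0.6  0.19 2.12 0.   0.84 0.62]
  -> [-0.11, -0.05, 1.08] [0.0, -0.0, 0.0]
```

View pics/w7.png

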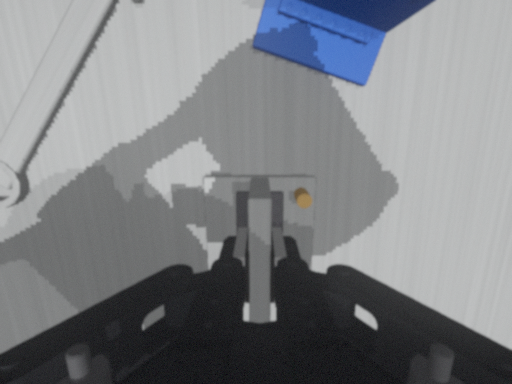

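```bash
python3 -c "
from h import *
rel((.4125,.310,.37,88.9),(.6015,-.0585,.37,87.7))"; python3 -m jog '[[[1,0,0,-5,0,0,0],[1,0,0,-10,0,0,0],[1,0,0,-14,0,0,0],[1,0,0,-17,0,0,0]]]'; python3 -c "
from h import *
rel((.6015,-.0585,.37,87.7),(.6015,-.0585,.195,87.7))"
```

```text
t 14.38 tcp [0.4124 0.31   0.2016] toolx yaw 88.91 down 1.0 F [ 0.3  0.1 -4.6] w 0.109 q [0.6  0.19 2.12 0.   0.84 0.62]
  -> [-0.0, 0.0, -16.84] [-0.0, 0.0, 0.0]
  -> [-36.49, 19.6, -16.84] [-0.0, 0.0, 0.021]
time: 14.88
tool_pos: [0.4125, 0.3101, 0.3733]
tcp_rot: [2.242, 2.2, 0.002]
wrist_force: [0.9, 0.7, -4.3]
width: 0.112
t 14.88 tcp [0.4125 0.3101 0.3733] toolx yaw 88.91 down 1.0 F [ 0.9  0.7 -4.3] w 0.112 q [ 0.6  -0.02  1.98  0.    1.18  0.62]
  -> [-36.5, 19.59, 0.32] [0.001, -0.001, 0.021]
  -> [-36.51, 19.58, 17.82] [0.001, -0.001, 0.021]
```

```bash
python3 -m jog '[[[1,-3,1.6,0,0,0,0.021],[1,-8,4.3,0,0,0,0.021],[1,-13,7,0,0,0,0.021],[1,-18,9.7,0,0,0,0.021],[1,-23,12.4,0,0,0,0.021],[1,-28,15,0,0,0,0.021],[1,-32,17.2,0,0,0,0.021],[1,-35,18.8,0.3,0,0,0.021],[1,-36.5,19.6,0.3,0,0,0.021],[1,-36.5,19.6,0.3,0,0,0.021]]]'; python3 -m jog '[[[1,0,0,4,0,0,0],[1,0,0,8,0,0,0],[1,0,0,12,0,0,0],[1,0,0,15,0,0,0],[1,0,0,16.5,0,0,0],[1,0,0,17,0,0,0],[1,0,0,17,0,0,0]]]'; python3 -c "
from h import *
rel((.6015,-.0585,.370,87.7),(.6015,-.0585,.192,87.7))
im=bot.read_camera('wrist'); cv2.imwrite('pics/w8.png',im[:,:,::-1])"
```

```text
time: 16.12
tool_pos: [0.6017, -0.0591, 0.3679]
tcp_rot: [-2.266, -2.174, 0.001]
wrist_force: [-0.1, 0.8, -5.3]
width: 0.109
time: 17.0
tool_pos: [0.6022, -0.0582, 0.1996]
tcp_rot: [2.264, 2.176, 0.001]
wrist_force: [0.0, 0.7, -4.9]
width: 0.106
t 17.0 tcp [ 0.6022 -0.0582  0.1996] toolx yaw 87.73 down 1.0 F [ 0.   0.7 -4.9] w 0.106 q [-0.14  0.34  1.93  0.    0.88 -0.1 ]
  -> [-0.04, -0.05, -17.04] [0.001, 0.0, 0.001]
  -> [-0.03, -0.07, 0.76] [0.001, 0.0, 0.001]
```

View pics/w8.png

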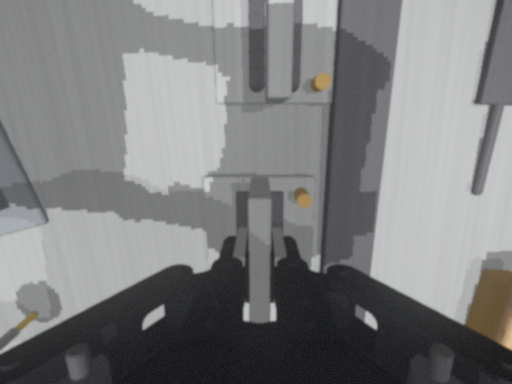

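```bash
python3 -m jog '[[[1,0,0,0.4,0,0,0],[1,0,0,0.72,0,0,0],[1,0,0.2,0.75,0,0,0],[1,0,0.4,0.75,0,0,0],[1,0,0.6,0.75,0,0,0],[1,0,0.8,0.75,0,0,0],[1,0,0.8,0.75,0,0,0]]]'; python3 -m jog '[[[1,0,0.1,0,0,0,0],[1,0,0.1,0,0,0,0]]]'; python3 -m jog '[[[1,0,0.1,0,0,0,0],[1,0,0.1,0,0,0,0]]]'; python3 -c "
from h import *
rel((.6015,-.0585,.192,87.7))"
```

```text
time: 17.92
tool_pos: [0.6098, -0.0589, 0.1919]
tcp_rot: [-2.265, -2.176, 0.0]
wrist_force: [-5.0, 0.5, 5.5]
width: 0.108
time: 18.18
tool_pos: [0.6103, -0.0589, 0.192]
tcp_rot: [-2.265, -2.176, 0.002]
wrist_force: [-6.9, -0.5, 7.8]
width: 0.107
time: 18.42
tool_pos: [0.6109, -0.0589, 0.192]
tcp_rot: [-2.264, -2.175, 0.003]
wrist_force: [-8.4, -0.2, 9.3]
width: 0.104
t 18.43 tcp [ 0.6109 -0.0589  0.192 ] toolx yaw 87.71 down 1.0 F [-8.4 -0.2  9.3] w 0.104 q [-0.14  0.36  1.91 -0.    0.88 -0.1 ]
  -> [0.01, -0.94, -0.0] [-0.003, 0.0, 0.0]
```

```bash
python3 -m jog '[[[1,0,0.1,-0.03,0,0,0],[1,0,0.1,-0.03,0,0,0],[1,0,0.1,-0.03,0,0,0]]]'; python3 -c "
from h import *
rel((.6015,-.0585,.192,87.7))
im=bot.read_camera('wrist'); crop(im,180,130,420,310,3,'pics/w9.png')"
```

```text
time: 18.8
tool_pos: [0.6112, -0.0589, 0.192]
tcp_rot: [-2.263, -2.174, 0.005]
wrist_force: [-10.9, 0.6, 10.5]
width: 0.107
t 18.8 tcp [ 0.6112 -0.0589  0.192 ] toolx yaw 87.71 down 1.0 F [-10.9   0.6  10.5] w 0.107 q [-0.14  0.36  1.91 -0.    0.88 -0.1 ]
  -> [0.01, -0.97, 0.01] [-0.005, -0.0, 0.0]
```

View pics/w9.png

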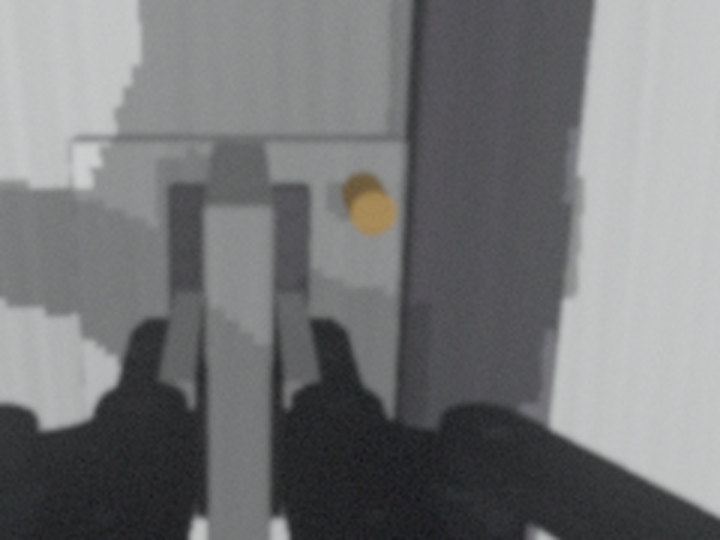

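Contact at x=0.611, as predicted from the long bracket's contact. Releasing; next is the probe.

```bash
python3 -m jog '[[[0.6,0,0,0,0,0,0],[0,0,0,0,0,0,0],[0,0,0,0,0,0,0],[0,0,0,0,0,0,0],[0,0,0,-5,0,0,0],[0,0,0,-10,0,0,0],[0,0,0,-15,0,0,0],[0,0,0,-20,0,0,0],[0,0,0,-22,0,0,0]]]'; python3 -c "
from h import *
im=bot.read_camera('wrist'); cv2.imwrite('pics/w10.png',im[:,:,::-1])
rel((.427,-.0247,.40,103))"
```

```text
time: 19.98
tool_pos: [0.6135, -0.059, 0.4158]
tcp_rot: [2.262, 2.173, 0.006]
wrist_force: [1.0, 0.2, 0.1]
width: 1.003
t 20.02 tcp [ 0.6138 -0.059   0.4172] toolx yaw 87.71 down 1.0 F [ 1.7 -0.6  2.2] w 0.999 q [-0.14  0.14  1.72  0.    1.27 -0.1 ]
  -> [2.69, -18.81, 1.56] [0.008, 0.002, -0.267]
```

View pics/w10.png

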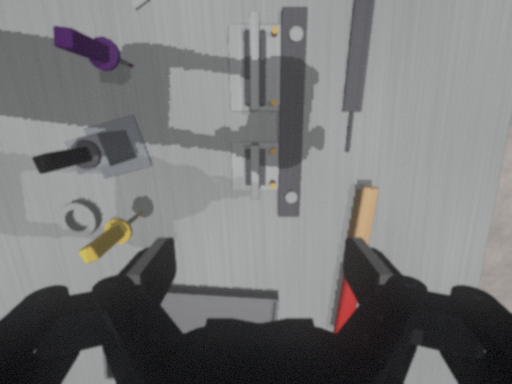

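Both brackets lie against the bar with studs touching it. The black probe at (85,155) stands between the purple (95,45) and yellow (110,235) ones. Moving over the probe.

```bash
python3 -m jog '[[[0,2.7,-18.8,1.5,0.008,0.002,-0.267],[0,2.7,-18.8,1.5,0.008,0.002,-0.267],[0,2.7,-18.8,1.5,0.008,0.002,-0.267],[0,2.7,-18.8,1.5,0.008,0.002,-0.267],[0,2.7,-18.8,1.5,0.008,0.002,-0.267],[0,2.7,-18.8,1.5,0.008,0.002,-0.267]]]'; python3 -c "
from h import *
rel((.427,-.0247,.40,103),(.427,-.0247,.27,103))
im=bot.read_camera('wrist'); 
c=cam('wrist');im=bot.read_camera('wrist'); cv2.imwrite('pics/w11.png',im[:,:,::-1])
for z in (.141,.081,.075): print(z,proj('wrist',[.427,-.0247,z],c))"
```

```text
time: 20.78
tool_pos: [0.4273, -0.0247, 0.3967]
tcp_rot: [-1.952, -2.454, 0.006]
wrist_force: [1.1, -0.3, 0.3]
width: 0.999
t 20.77 tcp [ 0.4273 -0.0247  0.3967] toolx yaw 103.0 down 1.0 F [ 1.1 -0.3  0.3] w 0.999 q [-0.12 -0.21  2.11  0.    1.25 -0.34]
  -> [0.0, -0.03, -0.33] [-0.007, -0.003, -0.0]
  -> [-0.03, 0.06, 12.67] [-0.007, -0.003, -0.0]
0.141 [[261.7874 199.3445]]
0.081 [[261.6936 183.2771]]
0.075 [[261.6862 182.0134]]
```

View pics/w11.png

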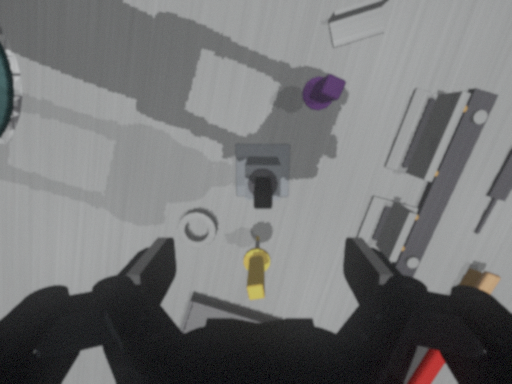

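```bash
python3 -c "
from h import *
im=cv2.imread('pics/w11.png')[:,:,::-1]; crop(im,220,130,310,220,6,'pics/w12.png')"
```

```text
(no output)
```

View pics/w12.png

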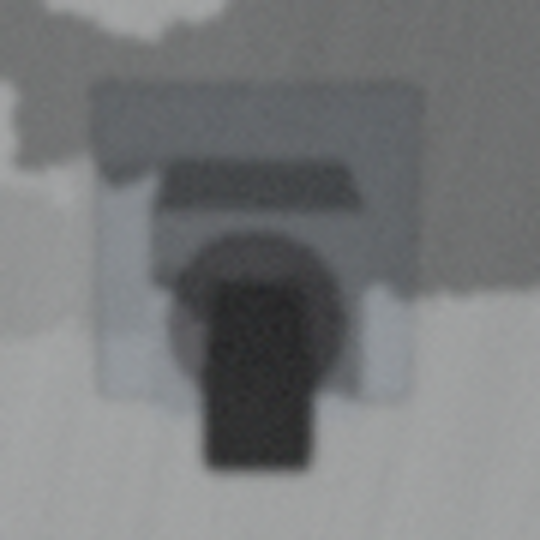

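The black handle is square to the tool, its top centred within about 1 mm of prediction. Descending to grip.

```bash
python3 -m jog '[[[0,0,0.1,3,-0.007,-0.003,0],[0,0,0.1,6,-0.007,-0.003,0],[0,0,0.1,9,-0.007,-0.003,0],[0,0,0.1,11.5,-0.007,-0.003,0],[0,0,0.1,12.7,-0.007,-0.003,0],[0,0,0.1,12.7,-0.007,-0.003,0]]]';python3 -c "
from h import *
rel((.427,-.0247,.268,103))"; python3 -m jog '[[[0.5,0,0,0,0,0,0],[0.8,0,0,0,0,0,0],[1,0,0,0,0,0,0],[1,0,0,0,0,0,0],[1,0,0,0,0,0,0],[1,0,0,0,0,0,0]]]' 40; python3 -c "
from h import *
rel((.427,-.0247,.268,103))
im=bot.read_camera('wrist');cv2.imwrite('pics/w13.png',im[:,:,::-1])"
```

```text
time: 21.62
tool_pos: [0.4261, -0.0241, 0.2688]
tcp_rot: [-1.954, -2.457, 0.002]
wrist_force: [-0.1, -0.5, 0.1]
width: 1.0
t 21.62 tcp [ 0.4261 -0.0241  0.2688] toolx yaw 103.0 down 1.0 F [-0.1 -0.5  0.1] w 1.0 q [-0.11 -0.08  2.25 -0.    0.98 -0.34]
  -> [-0.08, 0.08, 0.08] [-0.002, -0.001, -0.0]
time: 22.38
tool_pos: [0.4261, -0.024, 0.2699]
tcp_rot: [1.955, 2.459, 0.0]
wrist_force: [-0.2, -0.3, 2.5]
width: 0.185
t 22.38 tcp [ 0.4261 -0.024   0.2699] toolx yaw 103.01 down 1.0 F [-0.2 -0.3  2.5] w 0.185 q [-0.11 -0.08  2.25 -0.    0.98 -0.34]
  -> [-0.08, 0.07, 0.19] [0.0, 0.0, 0.0]
```

View pics/w13.png

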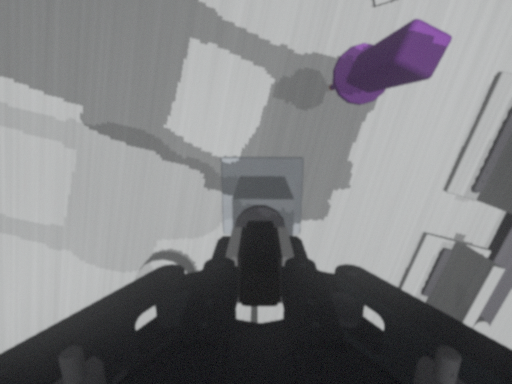

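```bash
python3 -m jog '[[[1,0,0,-1,0,0,0],[1,0,0,-3,0,0,0],[1,0,0,-6,0,0,0],[1,0,0,-9,0,0,0],[1,0,0,-11,0,0,0],[1,0,0,-11,0,0,0],[1,0,0,-11,0,0,0]]]';python3 - <<'E'
from h import *
rel((.427,-.0247,.268,103))
_,p,R=tool()
c=cam("wrist");im=bot.read_camera('wrist');cv2.imwrite('pics/w14.png',im[:,:,::-1])
print(proj("wrist",p+R@[0,0,.261],c))
cs=cam("scene");im=bot.read_camera('scene');cv2.imwrite('pics/s14.png',im[:,:,::-1])
u=proj("scene",p+R@[0,0,.261],cs)[0];print(u)
crop(im,210,60,330,180,5,"pics/s15.png")
E
```

```text
time: 23.3
tool_pos: [0.4254, -0.024, 0.3785]
tcp_rot: [-1.955, -2.457, 0.002]
wrist_force: [0.1, 0.3, -1.2]
width: 0.181
t 23.3 tcp [ 0.4254 -0.024   0.3785] toolx yaw 103.0 down 1.0 F [ 0.1  0.3 -1.2] w 0.181 q [-0.11 -0.2   2.13 -0.    1.21 -0.34]
  -> [-0.11, 0.16, 11.05] [-0.002, -0.001, 0.0]
[[260.0045 196.8732]]
[275.3625 154.8688]
```

View pics/w14.png

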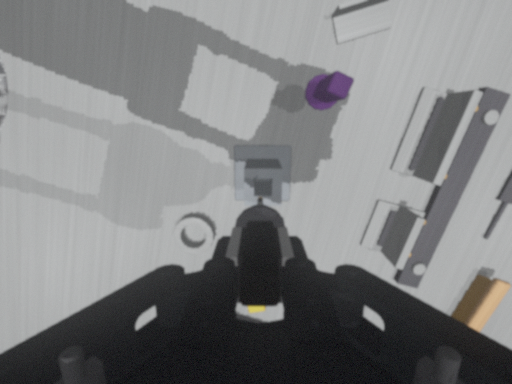

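View pics/s15.png

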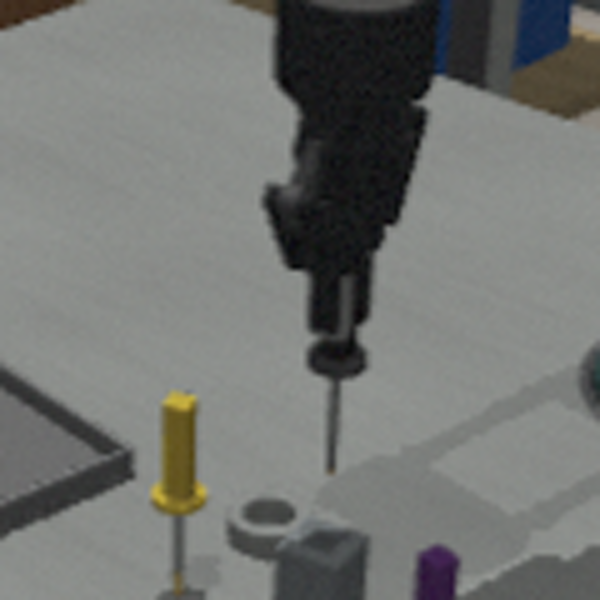

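Tip in the scene view is at (276,155), against (275,155) predicted for a point 261 mm ahead of the TCP, so the probe is straight. Moving above the left end of the long bead.

```bash
python3 -c "
from h import *
rel((.56,.0,.3785,95),(.6071,.1082,.36,87.75),(.6071,.1082,.30,87.75))"
```

```text
t 23.4 tcp [ 0.4253 -0.024   0.378 ] toolx yaw 103.01 down 1.0 F [ 0.  -0.1 -1.6] w 0.182 q [-0.11 -0.2   2.13 -0.    1.21 -0.34]
  -> [-0.7, 13.66, -0.09] [-0.003, -0.001, 0.14]
  -> [8.78, 20.69, 1.75] [-0.003, -0.0, 0.266]
  -> [8.78, 20.71, 7.75] [-0.003, -0.0, 0.266]
```

```bash
python3 -m jog '[[[1,-0.3,5,0,-0.003,0,0.07],[1,-0.6,10,0,-0.003,0,0.14],[1,0,14,0,-0.003,0,0.2],[1,3,17,0.5,-0.003,0,0.266],[1,6.5,19.5,1.2,-0.003,0,0.266],[1,8.8,20.7,1.7,-0.003,0,0.266],[1,8.8,20.7,1.7,-0.003,0,0.266],[1,8.8,20.7,1.7,-0.003,0,0.266],[1,8.8,20.7,1.7,-0.003,0,0.266]]]';python3 - <<'E'
from h import *
rel((.6071,.1082,.36,87.75),(.6071,.1082,.274,87.75))
_,p,R=tool()
c=cam("wrist");im=bot.read_camera('wrist');cv2.imwrite('pics/w16.png',im[:,:,::-1])
im=bot.read_camera('scene');crop(im,240,180,400,300,5,"pics/s16.png")
def br(cx,cy,yaw,half):
  a=np.radians(yaw);Rz=np.array([[np.cos(a),-np.sin(a)],[np.sin(a),np.cos(a)]])
  for x,y,z in [(-32,half,6),(-32,-half,6),(5,half,50),(-5,half,50),(5,-half,50),(-5,-half,50)]:
    P=np.r_[Rz@[x/1e3,y/1e3]+[cx,cy],z/1e3]; print(x,y,z,proj("wrist",P,c)[0].round(0),(proj("scene",P)[0]-[240,180]).round(1)*5)
br(.616,.0658,-2.25,50); br(.6112,-.0589,-2.25,33)
E
```

```text
time: 24.52
tool_pos: [0.6075, 0.1073, 0.3623]
tcp_rot: [2.264, 2.176, 0.002]
wrist_force: [-0.0, -1.0, -0.5]
width: 0.18
t 24.52 tcp [0.6075 0.1073 0.3623] toolx yaw 87.71 down 1.0 F [-0.  -1.  -0.5] w 0.18 q [ 0.13  0.18  1.78 -0.    1.17  0.17]
  -> [0.08, -0.05, 0.23] [0.002, 0.0, -0.001]
  -> [0.09, -0.07, 8.83] [0.002, 0.0, -0.001]
-32 50 6 [240. 167.] [171.5 307. ]
-32 -50 6 [242. 246.] [ 28. 208.]
5 50 50 [274. 175.] [122.  277.5]
-5 50 50 [264. 175.] [137.  267.5]
5 -50 50 [273. 263.] [-26.  175.5]
-5 -50 50 [264. 263.] [-11.  166.5]
-32 33 6 [242. 275.] [-28. 170.]
-32 -33 6 [243. 318.] [-111.5  112.5]
5 33 50 [272. 296.] [-83.5 136. ]
-5 33 50 [264. 296.] [-68.5 127.5]
5 -33 50 [272. 343.] [-168.5   77. ]
-5 -33 50 [263. 343.] [-154.   69.]
```

View pics/w16.png

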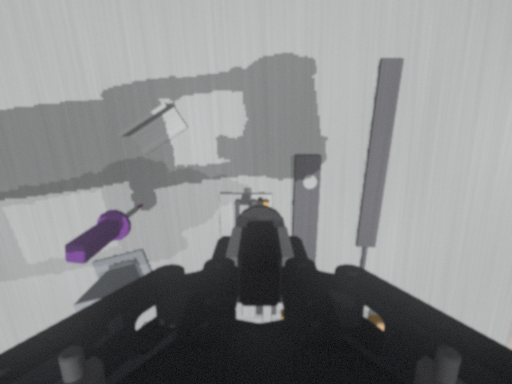

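View pics/s16.png

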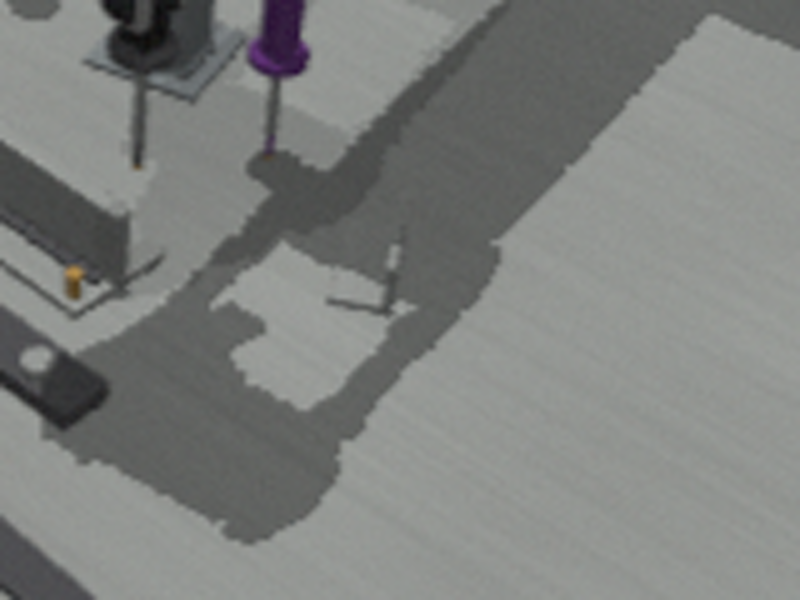

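The long bracket has been knocked. Its plate edge is at (220–272,193) in the wrist view instead of (240,167), with a gap to the bar, so it moved roughly 2–3 cm toward the robot and the right. I'll hang the probe back first, then reset the bracket.

```bash
python3 -c "
from h import *
rel((.56,.0,.3785,95),(.4261,-.024,.3785,103))"
```

```text
t 24.62 tcp [0.6077 0.1074 0.3626] toolx yaw 87.7 down 1.0 F [ 0.5 -0.6 -1.3] w 0.182 q [ 0.13  0.18  1.78 -0.    1.17  0.17]
  -> [-10.92, -4.33, -1.6] [0.003, -0.0, -0.127]
  -> [-13.86, -17.61, -1.64] [0.003, 0.0, -0.267]
```

```bash
python3 -m jog '[[[1,-5,-2,-1,0.003,0,-0.06],[1,-10,-4,-1.6,0.003,0,-0.127],[1,-12,-8,-1.6,0.003,0,-0.2],[1,-13,-13,-1.6,0.003,0,-0.267],[1,-13.9,-17.6,-1.6,0.003,0,-0.267],[1,-13.9,-17.6,-1.6,0.003,0,-0.267],[1,-13.9,-17.6,-1.6,0.003,0,-0.267],[1,-13.9,-17.6,-1.6,0.003,0,-0.267]]]';python3 - <<'E'
from h import *
rel((.4261,-.024,.3785,103),(.4261,-.024,.2702,103))
c=cam("wrist");im=bot.read_camera('wrist');cv2.imwrite('pics/w17.png',im[:,:,::-1])
im=bot.read_camera('top');crop(im,140,110,340,260,4,"pics/t17.png")
E
```

```text
time: 25.62
tool_pos: [0.4275, -0.0238, 0.3785]
tcp_rot: [1.954, 2.459, 0.0]
wrist_force: [-0.0, 0.2, -0.5]
width: 0.183
t 25.62 tcp [ 0.4275 -0.0238  0.3785] toolx yaw 103.06 down 1.0 F [-0.   0.2 -0.5] w 0.183 q [-0.11 -0.2   2.13 -0.    1.21 -0.34]
  -> [0.01, -0.14, 0.0] [0.001, 0.0, 0.001]
  -> [0.02, -0.14, 10.83] [0.001, 0.0, 0.001]
```

View pics/w17.png

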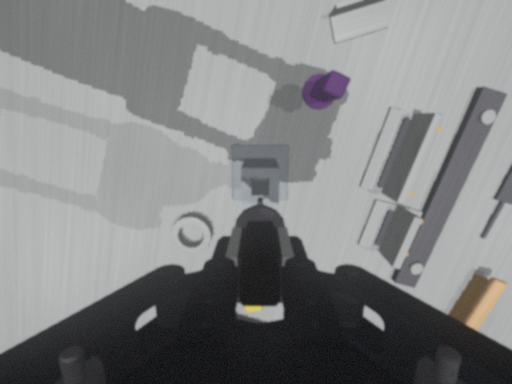

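View pics/t17.png

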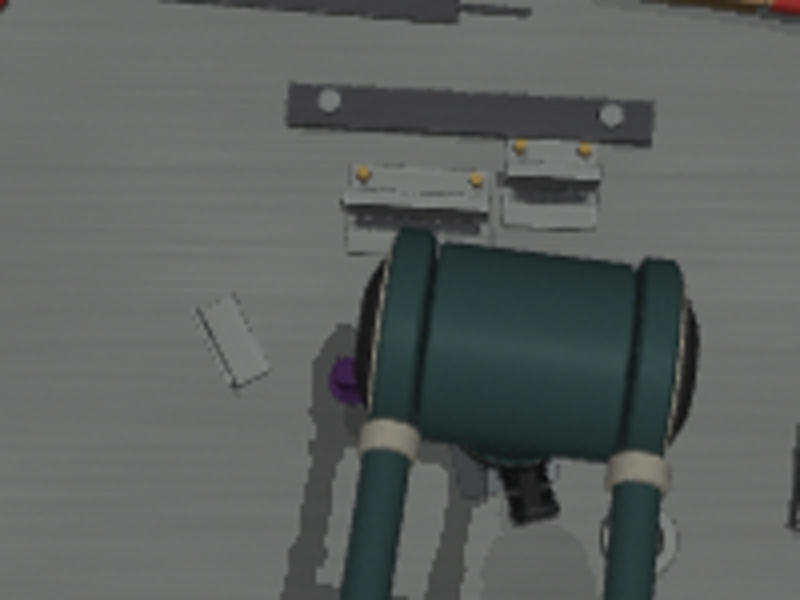

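The long bracket's studs are now at (363,174) and (477,180) in the top crop, about 3 cm from the bar; the short one is still flush. Lowering the probe into its stand.

```bash
python3 -m jog '[[[1,0,-0.14,1,0,0,0],[1,0,-0.14,2.5,0,0,0],[1,0,-0.14,4.5,0,0,0],[1,0,-0.14,6.5,0,0,0],[1,0,-0.14,8.5,0,0,0],[1,0,-0.14,10,0,0,0],[1,0,-0.14,10.6,0,0,0],[1,0,-0.14,10.7,0,0,0],[1,0,-0.14,10.7,0,0,0]]]';python3 -c "
from h import *
rel((.4261,-.024,.2702,103))"
```

```text
time: 26.85
tool_pos: [0.4254, -0.0241, 0.2715]
tcp_rot: [1.954, 2.459, 0.0]
wrist_force: [0.2, -0.2, -0.2]
width: 0.181
t 26.85 tcp [ 0.4254 -0.0241  0.2715] toolx yaw 103.07 down 1.0 F [ 0.2 -0.2 -0.2] w 0.181 q [-0.11 -0.09  2.25 -0.    0.98 -0.34]
  -> [-0.0, 0.07, 0.13] [0.0, 0.0, 0.001]
```

```bash
python3 -m jog '[[[1,0,0.05,0.1,0,0,0],[0.5,0,0.05,0.1,0,0,0],[0,0,0.05,0.1,0,0,0],[0,0,0.05,0.1,0,0,0],[0,0,0.05,0.1,0,0,0],[0,0,0.05,-4,0,0,0],[0,0,0.05,-9,0,0,0],[0,0,0.05,-13,0,0,0],[0,0,0.05,-13,0,0,0]]]';python3 - <<'E'
from h import *
def T(p): return np.array(p)/4+[140,110]
st=ray("top",T([(363,174),(477,180)]),.02);d=st[1]-st[0];print(st,np.linalg.norm(d),np.degrees(np.arctan2(d[1],d[0]))+90)
m=st.mean(0);a=np.arctan2(d[1],d[0])+np.pi/2;ctr=m[:2]-.0235*np.array([np.cos(a),np.sin(a)]);print("long ctr",ctr)
st=ray("top",T([(520,147),(585,150)]),.02);d=st[1]-st[0];a=np.arctan2(d[1],d[0])+np.pi/2;print("short ctr",st.mean(0)[:2]-.0235*np.array([np.cos(a),np.sin(a)]),np.degrees(a),np.linalg.norm(d))
rel((*ctr,.40,89))
c=cam("wrist");im=bot.read_camera('wrist');cv2.imwrite('pics/w18.png',im[:,:,::-1])
E
```

```text
time: 27.98
tool_pos: [0.427, -0.0241, 0.4051]
tcp_rot: [1.95, 2.455, 0.006]
wrist_force: [-0.8, 0.4, -0.3]
width: 1.002
[[ 0.6109  0.0737  0.02  ]
 [ 0.6076 -0.0064  0.02  ]] 0.0801836360653082 -2.3202350562029608
long ctr [0.5858 0.0346]
short ctr [ 0.6074 -0.0585] -1.951191886024046 0.0457687874206572
t 27.98 tcp [ 0.427  -0.0241  0.4051] toolx yaw 103.06 down 1.0 F [-0.8  0.4 -0.3] w 1.002 q [-0.11 -0.22  2.1  -0.    1.26 -0.34]
  -> [2.13, 16.79, 0.63] [0.008, 0.002, 0.245]
```

View pics/w18.png

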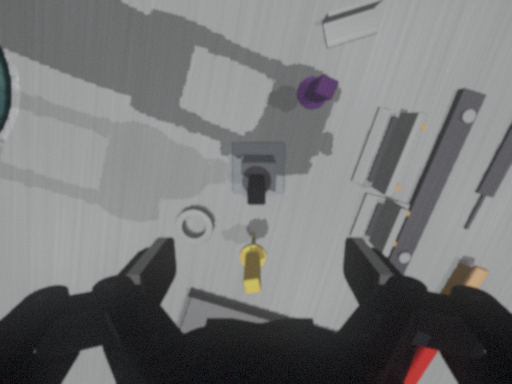

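```bash
python3 -c "
from h import *
rel((.5893,.0346,.36,87.7))"; python3 -m jog '[[[0,2,17,4.5,0.007,0.002,0.268],[0,2,17,4.5,0.007,0.002,0.268],[0,2,17,4.5,0.007,0.002,0.268],[0,2,17,4.5,0.007,0.002,0.268],[0,2,17,4.5,0.007,0.002,0.268],[0,2,17,4.5,0.007,0.002,0.268]]]'; python3 - <<'E'
from h import *
rel((.5893,.0346,.36,87.7),(.5893,.0346,.191,87.7))
bot.read_camera('wrist')
c=cam("wrist");im=bot.read_camera('wrist');crop(im,160,80,360,280,3,'pics/w19.png')
a=np.radians(-2.3);Rz=np.array([[np.cos(a),-np.sin(a)],[np.sin(a),np.cos(a)]])
for x,y,z in [(32,50,6),(32,-50,6),(-32,50,6),(-32,-50,6),(23.5,40,20),(23.5,-40,20)]:
    P=np.r_[Rz@[x/1e3,y/1e3]+[.5893,.0346],z/1e3]; print(x,y,z,(proj("wrist",P,c)-[160,80]).round(1)*3)
E
```

```text
t 28.02 tcp [ 0.4261 -0.024   0.4027] toolx yaw 103.07 down 1.0 F [ 0.5  0.9 -0.5] w 1.004 q [-0.11 -0.22  2.1  -0.    1.26 -0.34]
  -> [2.02, 17.21, 4.32] [0.003, 0.001, 0.268]
time: 28.78
tool_pos: [0.5855, 0.0335, 0.3558]
tcp_rot: [-2.261, -2.172, 0.008]
wrist_force: [-0.6, -0.2, -0.1]
width: 1.004
t 28.77 tcp [0.5855 0.0335 0.3558] toolx yaw 87.68 down 1.0 F [-0.6 -0.2 -0.1] w 1.004 q [0.01 0.14 1.85 0.   1.17 0.05]
  -> [0.12, 0.37, -0.42] [-0.008, -0.001, -0.0]
  -> [0.11, 0.51, 16.48] [-0.008, -0.001, -0.0]
32 50 6 [[401.7 152.1]]
32 -50 6 [[393.9 407.4]]
-32 50 6 [[228.9 152.1]]
-32 -50 6 [[234.3 407.1]]
23.5 40 20 [[381.3 182.7]]
23.5 -40 20 [[376.2 394.8]]
```

View pics/w19.png

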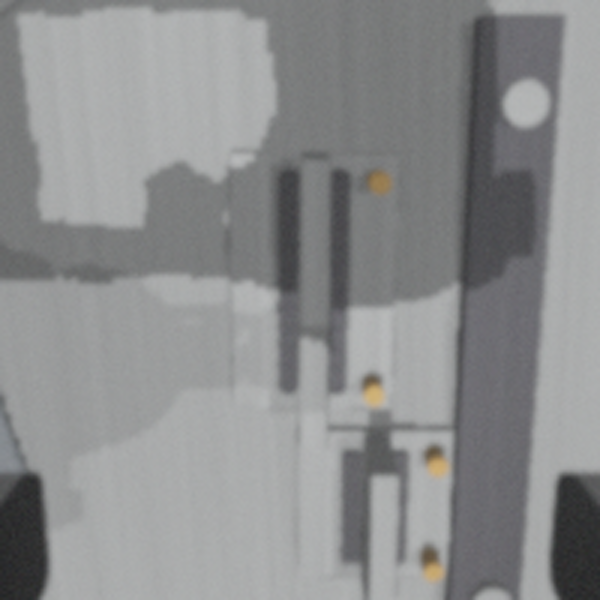

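The studs at (380,182) and (374,394) match the prediction within 1 px. Descending to regrip.

```bash
python3 -m jog '[[[0,0.1,0.4,4,-0.004,0,0],[0,0.1,0.4,8,-0.004,0,0],[0,0.1,0.4,12,-0.004,0,0],[0,0.1,0.4,15,-0.004,0,0],[0,0.1,0.4,16.2,-0.004,0,0],[0,0.1,0.4,16.5,-0.004,0,0],[0,0.1,0.4,16.5,-0.004,0,0]]]';  python3 -m jog '[[[0.5,0,0,0.05,0,0,0],[1,0,0,0.05,0,0,0],[1,0,0,0.05,0,0,0],[1,0,0,0.05,0,0,0],[1,0,0,0.05,0,0,0],[1,0,0,0.05,0,0,0],[1,0,0,0.05,0,0,0]]]' 50; python3 -c "
from h import *
rel((.412,.309,.191,87.7))"; python3 -m jog '[[[1,0,0,-1.5,0,0,0],[1,0,0,-1.5,0,0,0]]]';python3 -c "
from h import *
rel((.606,.0662,.207,87.7),(.606,.0662,.192,87.7))"
```

```text
time: 29.75
tool_pos: [0.5901, 0.0349, 0.1922]
tcp_rot: [-2.264, -2.175, 0.0]
wrist_force: [0.2, 0.1, -0.1]
width: 1.001
time: 30.62
tool_pos: [0.5894, 0.035, 0.1905]
tcp_rot: [-2.263, -2.174, 0.003]
wrist_force: [-3.4, -0.6, 4.0]
width: 0.106
t 30.62 tcp [0.5894 0.035  0.1905] toolx yaw 87.71 down 1.0 F [-3.4 -0.6  4. ] w 0.106 q [0.02 0.33 1.96 0.   0.86 0.06]
  -> [26.67, -18.82, 0.05] [-0.004, -0.001, 0.0]
time: 30.88
tool_pos: [0.5899, 0.035, 0.2059]
tcp_rot: [-2.264, -2.175, 0.001]
wrist_force: [0.5, -0.1, -6.6]
width: 0.107
t 30.88 tcp [0.5899 0.035  0.2059] toolx yaw 87.71 down 1.0 F [ 0.5 -0.1 -6.6] w 0.107 q [0.02 0.3  1.95 0.   0.89 0.06]
  -> [3.18, 1.49, -0.11] [-0.002, -0.001, 0.0]
  -> [3.18, 1.49, 1.39] [-0.002, -0.001, 0.0]
```

```bash
python3 -m jog '[[[1,1.5,0.7,0,0,0,0],[1,3.2,1.5,0,0,0,0],[1,3.2,1.5,0,0,0,0],[1,3.2,1.5,0.8,0,0,0],[1,3.2,1.5,1.35,0,0,0],[1,3.2,1.7,1.45,0,0,0],[1,3.2,1.9,1.45,0,0,0],[1,3.2,2.1,1.45,0,0,0],[1,3.2,2.3,1.45,0,0,0],[1,3.2,2.3,1.45,0,0,0]]]'; python3 -m jog '[[[1,0,0.1,0,0,0,0],[1,0,0.1,0,0,0,0]]]'; python3 -m jog '[[[1,0,0.1,0,0,0,0],[1,0,0.1,0,0,0,0]]]'; python3 -c "
from h import *
rel((.616,.0662,.192,87.7))"
```

```text
time: 32.12
tool_pos: [0.6139, 0.066, 0.1906]
tcp_rot: [-2.263, -2.174, 0.003]
wrist_force: [-0.2, -0.5, -5.8]
width: 0.11
time: 32.38
tool_pos: [0.6147, 0.066, 0.1906]
tcp_rot: [-2.263, -2.174, 0.003]
wrist_force: [0.6, -0.6, -6.4]
width: 0.107
time: 32.62
tool_pos: [0.6157, 0.066, 0.1907]
tcp_rot: [-2.263, -2.174, 0.003]
wrist_force: [0.3, 0.2, -6.4]
width: 0.107
t 32.62 tcp [0.6157 0.066  0.1907] toolx yaw 87.71 down 1.0 F [ 0.3  0.2 -6.4] w 0.107 q [0.07 0.37 1.9  0.   0.88 0.11]
  -> [0.03, 0.02, -0.13] [-0.004, -0.001, 0.0]
```

Now it hangs just clear of the bench, so the push force will show the contact alone.

```bash
python3 -m jog '[[[1,0,0.1,0,0,0,0],[1,0,0.1,0,0,0,0]]]'; python3 -m jog '[[[1,0,0.1,0,0,0,0],[1,0,0.1,0,0,0,0]]]'; python3 -c "
from h import *
rel((.616,.0662,.192,87.7))"
```

```text
time: 32.88
tool_pos: [0.6163, 0.0659, 0.1906]
tcp_rot: [-2.262, -2.174, 0.005]
wrist_force: [-3.2, -0.2, -3.9]
width: 0.109
time: 33.12
tool_pos: [0.6167, 0.0659, 0.1907]
tcp_rot: [-2.261, -2.173, 0.007]
wrist_force: [-5.6, 0.3, -0.8]
width: 0.107
t 33.12 tcp [0.6167 0.0659 0.1907] toolx yaw 87.71 down 1.0 F [-5.6  0.3 -0.8] w 0.107 q [0.07 0.37 1.89 0.   0.88 0.1 ]
  -> [0.02, -0.07, -0.13] [-0.007, -0.001, 0.0]
```

```bash
python3 -m jog '[[[1,0,-0.03,0.1,0,0,0],[1,0,-0.03,0.15,0,0,0],[0.6,0,-0.03,0.15,0,0,0],[0,0,-0.03,0.1,0,0,0],[0,0,-0.03,0.1,0,0,0],[0,0,-0.03,0,0,0,0],[0,0,0,-5,0,0,0],[0,0,0,-10,0,0,0],[0,0,0,-15,0,0,0],[0,0,0,-20,0,0,0],[0,0,0,-20,0,0,0]]]';  python3 - <<'E'
from h import *
rel((.427,-.0247,.40,103))
bot.read_camera('wrist')
c=cam("wrist");im=bot.read_camera('wrist');crop(im,200,0,360,220,3,'pics/w20.png')
a=np.radians(-2.3);Rz=np.array([[np.cos(a),-np.sin(a)],[np.sin(a),np.cos(a)]])
for x,y,z in [(32,50,6),(32,-50,6),(-32,50,6),(-32,-50,6),(23.5,40,20),(23.5,-40,20)]:
    P=np.r_[Rz@[x/1e3,y/1e3]+[.6163,.0659],z/1e3]; print(x,y,z,(proj("wrist",P,c)-[200,0]).round(1)*3)
E
```

```text
time: 34.5
tool_pos: [0.6202, 0.0658, 0.3973]
tcp_rot: [2.263, 2.174, 0.011]
wrist_force: [0.5, 0.9, 0.2]
width: 0.999
t 34.5 tcp [0.6202 0.0658 0.3973] toolx yaw 87.71 down 1.0 F [0.5 0.9 0.2] w 0.999 q [0.07 0.17 1.73 0.   1.23 0.1 ]
  -> [-9.81, -18.94, -0.44] [0.008, -0.001, -0.267]
32 50 6 [[246.3 391.8]]
32 -50 6 [[241.5 621.6]]
-32 50 6 [[ 91.8 391.8]]
-32 -50 6 [[ 97.8 621.9]]
23.5 40 20 [[227.4 418.8]]
23.5 -40 20 [[224.7 609.6]]
```

View pics/w20.png

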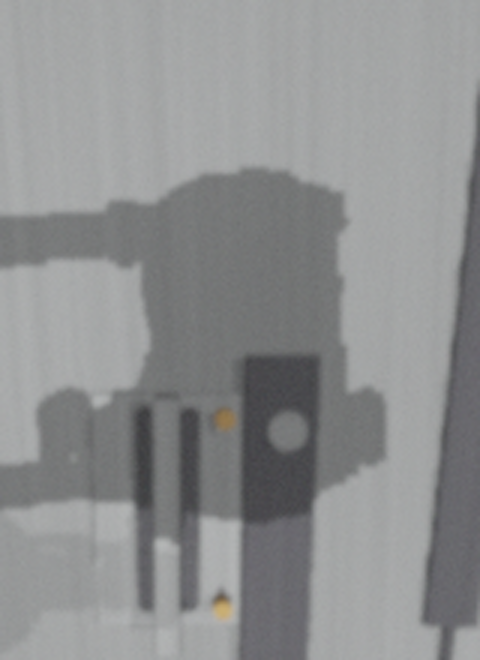

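The long bracket is flush again. Back to the probe.

```bash
python3 -m jog '[[[0,-9.8,-19,-0.4,0.008,0,-0.267],[0,-9.8,-19,-0.4,0.008,0,-0.267],[0,-9.8,-19,-0.4,0.008,0,-0.267],[0,-9.8,-19,-0.4,0.008,0,-0.267],[0,-9.8,-19,-0.4,0.008,0,-0.267],[0,-9.8,-19,-0.4,0.008,0,-0.267],[0,-9.8,-19,-0.4,0.008,0,-0.267]]]'; python3 -c "
from h import *
rel((.4257,-.0243,.40,103),(.4257,-.0243,.2695,103))
im=bot.read_camera('wrist'); 
c=cam('wrist');im=bot.read_camera('wrist'); crop(im,210,110,330,230,5,'pics/w21.png')
print((proj('wrist',[.4257,-.0243,.141],c)-[210,110])*5)"
```

```text
time: 35.48
tool_pos: [0.4255, -0.0243, 0.3948]
tcp_rot: [-1.948, -2.451, 0.012]
wrist_force: [-0.8, -0.5, 0.2]
width: 0.997
t 35.48 tcp [ 0.4255 -0.0243  0.3948] toolx yaw 103.04 down 0.9999 F [-0.8 -0.5  0.2] w 0.997 q [-0.12 -0.21  2.11 -0.    1.26 -0.34]
  -> [-0.0, 0.01, -0.52] [-0.012, -0.003, 0.001]
  -> [-0.05, 0.17, 12.53] [-0.012, -0.003, 0.001]
[[269.6204 451.116 ]]
```

View pics/w21.png

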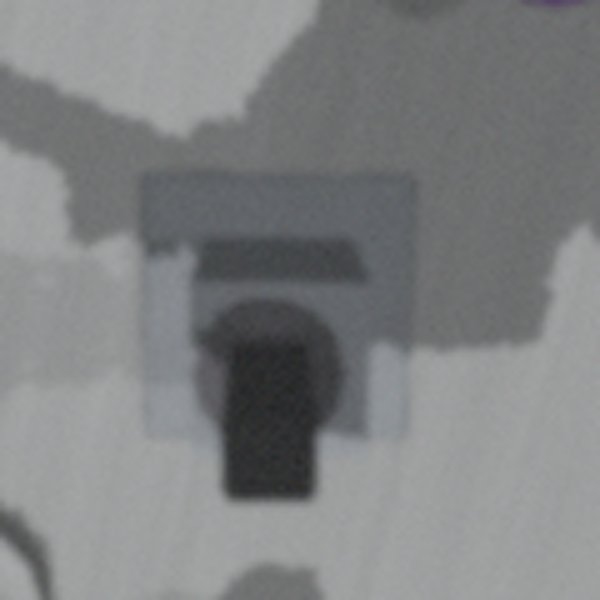

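```bash
python3 -m jog '[[[0,0,0.1,3,-0.012,-0.003,0],[0,0,0.1,6,-0.012,-0.003,0],[0,0,0.1,9,-0.012,-0.003,0],[0,0,0.1,11.5,-0.012,-0.003,0],[0,-0.05,0.15,12.5,-0.012,-0.003,0],[0,-0.05,0.15,12.5,-0.012,-0.003,0]]]'; python3 -m jog '[[[0.5,0,0,0,0,0,0],[0.8,0,0,0,0,0,0],[1,0,0,0,0,0,0],[1,0,0,0,0,0,0],[1,0,0,0,0,0,0],[1,0,0,0,0,0,0]]]' 40; python3 -c "
from h import *
rel((.427,-.0247,.268,103))"; python3 -m jog '[[[1,0,0,-1,0,0,0],[1,0,0,-3,0,0,0],[1,0,0,-6,0,0,0],[1,0,0,-9,0,0,0],[1,0,0,-11,0,0,0],[1,0,0,-11,0,0,0],[1,0,0,-11,0,0,0]]]';python3 - <<'E'
from h import *
rel((.56,0,.378,95),(.6079,.1079,.36,87.75))
_,p,R=tool()
c=cam("wrist");im=bot.read_camera('wrist');cv2.imwrite('pics/w22.png',im[:,:,::-1])
cs=cam("scene");im=bot.read_camera('scene')
crop(im,230,100,330,180,6,"pics/s22.png")
print((proj("scene",p+R@[0,0,.261],cs)[0]-[230,100])*6)
E
```

```text
time: 36.33
tool_pos: [0.425, -0.0246, 0.2699]
tcp_rot: [-1.955, -2.459, 0.0]
wrist_force: [-0.0, 0.0, -0.4]
width: 0.999
time: 37.08
tool_pos: [0.425, -0.0248, 0.2708]
tcp_rot: [1.955, 2.458, 0.001]
wrist_force: [-0.8, 0.7, 3.7]
width: 0.18
t 37.08 tcp [ 0.425  -0.0248  0.2708] toolx yaw 103.01 down 1.0 F [-0.8  0.7  3.7] w 0.18 q [-0.12 -0.09  2.25  0.    0.98 -0.34]
  -> [-0.04, 0.2, 0.28] [0.001, 0.0, 0.0]
time: 37.95
tool_pos: [0.4242, -0.0247, 0.3794]
tcp_rot: [-1.955, -2.458, 0.0]
wrist_force: [-0.5, -0.3, -1.3]
width: 0.179
t 37.95 tcp [ 0.4242 -0.0247  0.3794] toolx yaw 103.01 down 1.0 F [-0.5 -0.3 -1.3] w 0.179 q [-0.12 -0.21  2.14  0.    1.21 -0.34]
  -> [-0.65, 13.78, 0.13] [-0.001, -0.0, 0.14]
  -> [8.79, 20.88, 1.93] [-0.001, -0.0, 0.266]
[272.2855 326.2607]
```

View pics/s22.png

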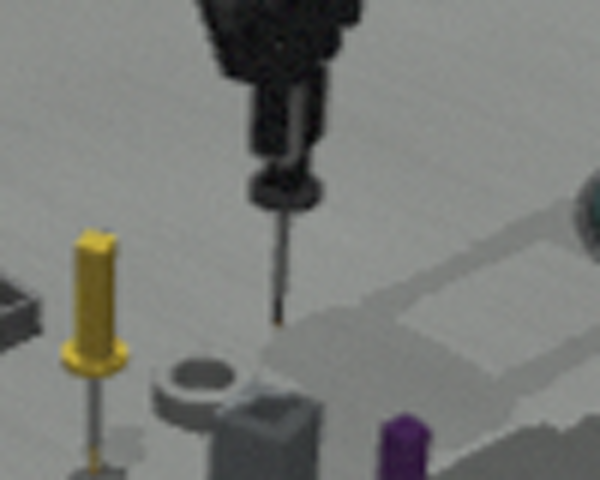

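View pics/w22.png

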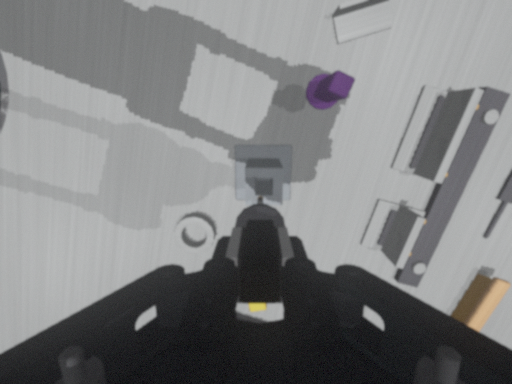

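Both brackets are flush, and the tip is within 1 px of prediction. Going to the left end of the long bead.

```bash
python3 -m jog '[[[1,-0.3,5,0,0,0,0.07],[1,-0.6,10,0,0,0,0.14],[1,0,14,0,0,0,0.2],[1,3,17,0.5,0,0,0.266],[1,6.5,19.5,1.2,0,0,0.266],[1,8.8,20.8,1.7,0,0,0.266],[1,8.8,20.8,1.7,0,0,0.266],[1,8.8,20.8,1.7,0,0,0.266],[1,8.8,20.8,1.7,0,0,0.266]]]';python3 - <<'E'
from h import *
rel((.6074,.1073,.36,87.75),(.6074,.1073,.274,87.75))
c=cam("wrist");im=bot.read_camera('wrist');cv2.imwrite('pics/w23.png',im[:,:,::-1])
a=np.radians(-2.3);Rz=np.array([[np.cos(a),-np.sin(a)],[np.sin(a),np.cos(a)]])
for x,y,z in [(32,50,6),(-32,50,6)]:
    P=np.r_[Rz@[x/1e3,y/1e3]+[.6163,.0659],z/1e3]; print(x,y,z,proj("wrist",P,c).round(1))
E
```

```text
time: 39.17
tool_pos: [0.6073, 0.1068, 0.3634]
tcp_rot: [2.265, 2.176, 0.0]
wrist_force: [0.1, -0.4, -0.7]
width: 0.176
t 39.17 tcp [0.6073 0.1068 0.3634] toolx yaw 87.71 down 1.0 F [ 0.1 -0.4 -0.7] w 0.176 q [ 0.13  0.18  1.78 -0.    1.18  0.17]
  -> [0.05, 0.01, 0.34] [0.0, 0.0, -0.001]
  -> [0.05, 0.0, 8.94] [0.0, 0.0, -0.001]
32 50 6 [[295.7 166.6]]
-32 50 6 [[241.2 166.6]]
```

View pics/w23.png

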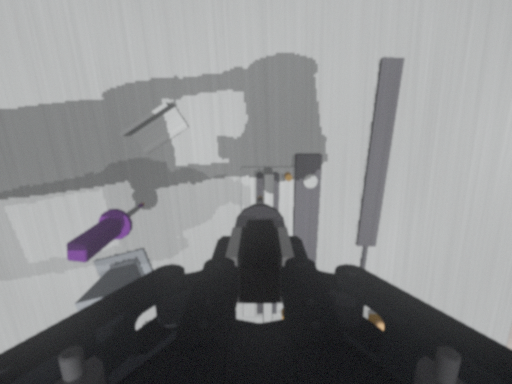

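The bracket is in place: its top edge is at (241–294,167), as predicted. Lowering the nose to the bead.

```bash
python3 -m jog '[[[1,0.05,0,2,0,0,0],[1,0.05,0,4,0,0,0],[1,0.05,0,6,0,0,0],[1,0.05,0,7.5,0,0,0],[1,0.05,0,8.6,0,0,0],[1,0.05,0,8.9,0,0,0],[1,0.05,0,8.9,0,0,0]]]';python3 - <<'E'
from h import *
rel((.6074,.1073,.2675,87.75))
im=bot.read_camera('scene');crop(im,240,200,360,290,6,"pics/s24.png")
s,p,R=tool();print((proj("scene",p+R@[0,0,.2615])[0]-[240,200])*6)
E
```

```text
time: 40.1
tool_pos: [0.6079, 0.1084, 0.2746]
tcp_rot: [2.264, 2.177, 0.001]
wrist_force: [-0.2, 0.3, 0.2]
width: 0.182
t 40.1 tcp [0.6079 0.1084 0.2746] toolx yaw 87.77 down 1.0 F [-0.2  0.3  0.2] w 0.182 q [0.14 0.27 1.85 0.   1.02 0.17]
  -> [-0.11, -0.04, 0.71] [0.001, -0.0, 0.0]
[153.9939 253.0205]
```

View pics/s24.png

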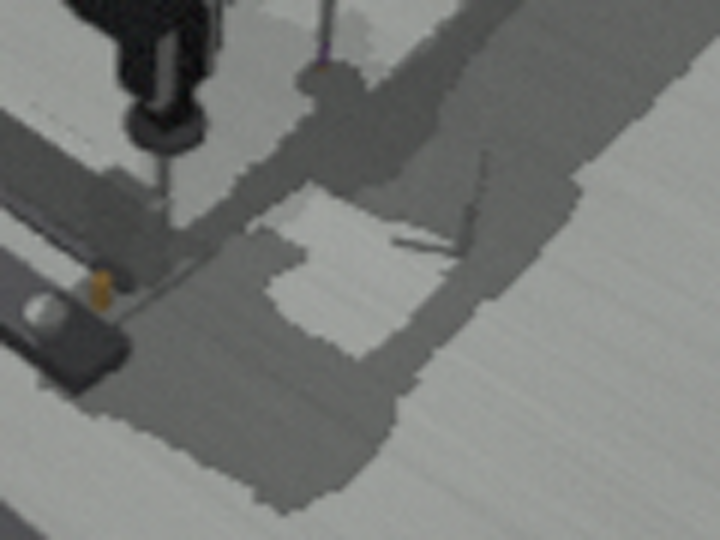

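```bash
python3 -m jog '[[[1,-0.1,-0.04,0.2,0,0,0],[1,-0.1,-0.04,0.4,0,0,0],[1,-0.1,-0.04,0.6,0,0,0],[1,-0.1,-0.04,0.72,0,0,0],[1,-0.1,-0.04,0.72,0,0,0]]]';python3 - <<'E'
from h import *
rel((.6058,.0663,.2675,87.75),(.6042,.0253,.2675,87.75))
f=[]
for i in range(3): bot.read_camera('wrist'); f.append(bot.read_state()['wrist_force'])
print(np.mean(f,0))
E
```

```text
time: 40.78
tool_pos: [0.6075, 0.1073, 0.2675]
tcp_rot: [2.264, 2.177, 0.002]
wrist_force: [1.0, -0.2, 0.9]
width: 0.181
t 40.77 tcp [0.6075 0.1073 0.2675] toolx yaw 87.77 down 1.0 F [ 1.  -0.2  0.9] w 0.181 q [ 0.13  0.27  1.86 -0.    1.01  0.17]
  -> [-4.11, -0.01, -0.0] [0.001, -0.0, 0.0]
  -> [-8.21, -0.01, -0.0] [0.001, -0.0, 0.0]
[ 0.8316 -0.4926  0.2917]
```

Contact is about 1.3–1.9 N. Tracing left to right at 20 mm/s.

```bash
python3 -m jog '[[[1,-0.25,0,0,0,0,0],[1,-0.5,0,0,0,0,0],[1,-0.75,0,0,0,0,0],[1,-1,0,0,0,0,0],[1,-1.25,0,0,0,0,0],[1,-1.5,0,0,0,0,0],[1,-1.75,0,0,0,0,0],[1,-2,0,0,0,0,0],[1,-2.25,0,0,0,0,0],[1,-2.5,0,0,0,0,0],[1,-2.75,0,0,0,0,0],[1,-3,0,0,0,0,0]]]'; python3 -m jog '[[[1,-0.25,0,0,0,0,0],[1,-0.5,0,0,0,0,0],[1,-0.75,0,0,0,0,0],[1,-1,0,0,0,0,0],[1,-1.25,0,0,0,0,0],[1,-1.5,0,0,0,0,0],[1,-1.75,0,0,0,0,0],[1,-2,0,0,0,0,0],[1,-2.25,0,0,0,0,0],[1,-2.5,0,0,0,0,0],[1,-2.75,0,0,0,0,0],[1,-3,0,0,0,0,0]]]';python3 - <<'E'
from h import *
rel((.6042,.0253,.2675,87.75))
E
```

```text
time: 42.42
tool_pos: [0.606, 0.0772, 0.2673]
tcp_rot: [2.264, 2.177, 0.001]
wrist_force: [1.1, 0.8, 1.3]
width: 0.182
time: 43.92
tool_pos: [0.6049, 0.0472, 0.2672]
tcp_rot: [2.264, 2.177, 0.001]
wrist_force: [0.4, 1.4, 1.1]
width: 0.18
t 43.92 tcp [0.6049 0.0472 0.2672] toolx yaw 87.76 down 1.0 F [0.4 1.4 1.1] w 0.18 q [0.04 0.26 1.88 0.   1.   0.08]
  -> [-2.19, 0.02, -0.03] [0.001, -0.0, 0.0]
```

```bash
python3 -m jog '[[[1,-0.25,0.01,-0.02,0,0,0],[1,-0.5,0.01,-0.02,0,0,0],[1,-0.75,0.02,-0.02,0,0,0],[1,-1,0.02,-0.02,0,0,0],[1,-1.25,0.02,-0.02,0,0,0],[1,-1.5,0.02,-0.02,0,0,0],[1,-1.75,0.02,-0.02,0,0,0],[1,-2,0.02,-0.02,0,0,0],[1,-2.2,0.02,-0.02,0,0,0],[1,-2.2,0.02,-0.02,0,0,0]]]'; python3 -c "
from h import *
rel((.6042,.0253,.2675,87.75))"; python3 -m jog '[[[1,0,0,-1,0,0,0],[1,0,0,-4,0,0,0],[1,0,0,-7.5,0,0,0],[1,0,0,-7.5,0,0,0],[1,-3,0,-7.5,0,0,0],[1,-5.9,0,-7.5,0,0,0],[1,-5.9,0,-7.5,0,0,0],[1,-5.9,0,-7.5,0,0,0]]]';python3 - <<'E'
from h import *
rel((.6016,-.0345,.2745,87.75),(.6016,-.0345,.2675,87.75))
c=cam("wrist");im=bot.read_camera('wrist');cv2.imwrite('pics/w25.png',im[:,:,::-1])
a=np.radians(-2.3);Rz=np.array([[np.cos(a),-np.sin(a)],[np.sin(a),np.cos(a)]])
for x,y,z in [(32,33,6),(-32,33,6)]:
    P=np.r_[Rz@[x/1e3,y/1e3]+[.6112,-.0589],z/1e3]; print(x,y,z,proj("wrist",P,c).round(1))
E
```

```text
time: 45.18
tool_pos: [0.6042, 0.0248, 0.2674]
tcp_rot: [2.263, 2.177, -0.001]
wrist_force: [-0.1, -2.4, 0.0]
width: 0.18
t 45.17 tcp [0.6042 0.0248 0.2674] toolx yaw 87.78 down 1.0 F [-0.1 -2.4  0. ] w 0.18 q [ 0.    0.25  1.89 -0.    1.    0.04]
  -> [0.05, -0.0, -0.01] [0.001, 0.001, 0.001]
time: 46.18
tool_pos: [0.6015, -0.0333, 0.3414]
tcp_rot: [-2.264, -2.176, 0.0]
wrist_force: [-0.7, -0.5, -0.3]
width: 0.178
t 46.17 tcp [ 0.6015 -0.0333  0.3414] toolx yaw 87.74 down 1.0 F [-0.7 -0.5 -0.3] w 0.178 q [-0.1   0.18  1.83  0.    1.14 -0.06]
  -> [-0.12, 0.02, 6.69] [-0.001, -0.001, -0.0]
  -> [-0.12, 0.02, 7.39] [-0.001, -0.001, -0.0]
32 33 6 [[298.7 171.8]]
-32 33 6 [[240.5 171.7]]
```

View pics/w25.png

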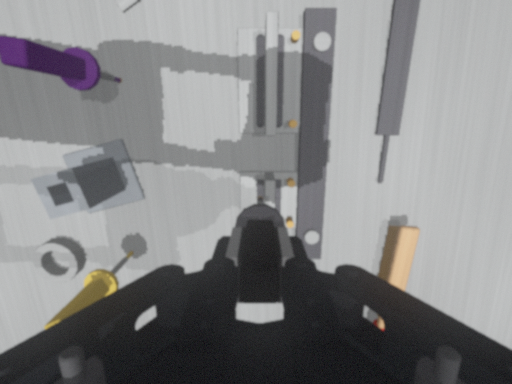

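The short bracket's edge is at (240–297,172), as predicted. Tracing the short bead.

```bash
python3 -m jog '[[[1,-0.12,0.02,2,0,0,0],[1,-0.12,0.02,4,0,0,0],[1,-0.12,0.02,5.8,0,0,0],[1,-0.12,0.02,6.6,0,0,0],[1,-0.12,0.02,6.9,0,0,0],[1,-0.12,0.02,7.2,0,0,0],[1,-0.12,0.02,7.35,0,0,0],[1,-0.12,0.02,7.35,0,0,0]]]';python3 - <<'E'
from h import *
rel((.6007,-.0585,.2675,87.75),(.5998,-.0825,.2675,87.75))
f=[]
for i in range(3): bot.read_camera('wrist'); f.append(bot.read_state()['wrist_force'])
print(np.mean(f,0))
E
```

```text
time: 47.22
tool_pos: [0.6024, -0.0349, 0.2696]
tcp_rot: [2.263, 2.177, 0.002]
wrist_force: [0.2, -0.3, 0.6]
width: 0.181
t 47.23 tcp [ 0.6024 -0.0349  0.2696] toolx yaw 87.76 down 1.0 F [ 0.2 -0.3  0.6] w 0.181 q [-0.1   0.25  1.89  0.    1.   -0.06]
  -> [-2.37, -0.08, 0.21] [0.002, -0.0, 0.0]
  -> [-4.77, -0.07, 0.21] [0.002, -0.0, 0.0]
[-0.1195  0.0882  0.2047]
```

```bash
python3 -m jog '[[[1,0,-0.07,0.17,0,0,0],[1,0,-0.07,0.17,0,0,0],[1,-0.25,-0.07,0.17,0,0,0],[1,-0.5,-0.07,0.17,0,0,0],[1,-0.75,-0.07,0.17,0,0,0],[1,-1,-0.07,0.17,0,0,0],[1,-1.25,-0.07,0.17,0,0,0],[1,-1.5,-0.07,0.17,0,0,0],[1,-1.75,-0.07,0.17,0,0,0],[1,-2,-0.07,0.17,0,0,0],[1,-2.25,-0.07,0.17,0,0,0],[1,-2.5,-0.07,0.17,0,0,0]]]';  python3 -m jog '[[[1,-0.25,0,0,0,0,0],[1,-0.5,0,0,0,0,0],[1,-0.75,0,0,0,0,0],[1,-1,0,0,0,0,0],[1,-1.25,0,0,0,0,0],[1,-1.5,0,0,0,0,0],[1,-1.75,0,0,0,0,0],[1,-2,0,0,0,0,0],[1,-2.25,0,0,0,0,0],[1,-2.3,0,0,0,0,0]]]';python3 - <<'E'
from h import *
rel((.5998,-.0825,.2675,87.75))
E
```

```text
time: 48.88
tool_pos: [0.6004, -0.0599, 0.2672]
tcp_rot: [2.264, 2.177, 0.001]
wrist_force: [0.2, 1.2, 1.2]
width: 0.177
time: 50.12
tool_pos: [0.5994, -0.0833, 0.2671]
tcp_rot: [2.263, 2.177, -0.001]
wrist_force: [-0.7, -1.3, -0.5]
width: 0.181
t 50.12 tcp [ 0.5994 -0.0833  0.2671] toolx yaw 87.78 down 1.0 F [-0.7 -1.3 -0.5] w 0.181 q [-0.18  0.25  1.89 -0.    1.   -0.14]
  -> [0.08, 0.03, -0.04] [0.001, 0.001, 0.001]
```

```bash
python3 -m jog '[[[1,0,0,-2,0,0,0],[1,0,0,-6,0,0,0],[1,0,0,-11,0,0,0],[1,0,0,-11,0,0,0]]]';python3 - <<'E'
from h import *
rel((.425,-.0247,.3785,103))
E
```

```text
time: 50.62
tool_pos: [0.6013, -0.083, 0.3846]
tcp_rot: [2.257, 2.171, 0.012]
wrist_force: [0.3, 0.2, -1.6]
width: 0.184
t 50.62 tcp [ 0.6013 -0.083   0.3846] toolx yaw 87.77 down 0.9999 F [ 0.3  0.2 -1.6] w 0.184 q [-0.18  0.15  1.78  0.    1.2  -0.14]
  -> [5.14, -17.85, 0.39] [0.012, 0.003, -0.266]
```

```bash
python3 -m jog '[[[1,1.5,-5,0,0,0,-0.08],[1,3,-10,0,0,0,-0.17],[1,4.3,-15,0,0,0,-0.266],[1,5,-17.7,0,0,0,-0.266],[1,5,-17.7,0,0,0,-0.266],[1,5,-17.7,0,0,0,-0.266],[1,5,-17.7,0,0,0,-0.266]]]';python3 - <<'E'
from h import *
rel((.425,-.0247,.3785,103),(.425,-.0247,.2705,103))
E
```

```text
time: 51.5
tool_pos: [0.4254, -0.0261, 0.3773]
tcp_rot: [1.955, 2.458, 0.001]
wrist_force: [0.5, -0.3, -1.3]
width: 0.185
t 51.5 tcp [ 0.4254 -0.0261  0.3773] toolx yaw 102.99 down 1.0 F [ 0.5 -0.3 -1.3] w 0.185 q [-0.12 -0.2   2.14  0.    1.21 -0.35]
  -> [0.15, -0.01, -0.12] [0.001, 0.0, -0.0]
  -> [0.15, -0.02, 10.68] [0.001, 0.0, -0.0]
```

```bash
python3 -m jog '[[[1,0.15,0,1,0,0,0],[1,0.15,0,2.5,0,0,0],[1,0.15,0,4.5,0,0,0],[1,0.15,0,6.5,0,0,0],[1,0.15,0,8.5,0,0,0],[1,0.15,0,10,0,0,0],[1,0.15,0,10.6,0,0,0],[1,0.15,0,10.7,0,0,0],[1,0.15,0,10.7,0,0,0]]]';python3 -c "
from h import *
rel((.425,-.0247,.2705,103))"
```

```text
time: 52.62
tool_pos: [0.4245, -0.0244, 0.2707]
tcp_rot: [1.955, 2.458, 0.001]
wrist_force: [-2.0, 0.6, 3.0]
width: 0.183
t 52.62 tcp [ 0.4245 -0.0244  0.2707] toolx yaw 103.01 down 1.0 F [-2.   0.6  3. ] w 0.183 q [-0.12 -0.09  2.25  0.    0.98 -0.34]
  -> [-0.04, 0.05, 0.02] [0.001, 0.0, 0.0]
```

```bash
python3 -m jog '[[[0.5,0,0,0,0,0,0],[0,0,0,0,0,0,0],[0,0,0,0,0,0,0],[0,0,0,0,0,0,0],[0,0,0,-4,0,0,0],[0,0,0,-9,0,0,0],[0,0,0,-12,0,0,0],[0,0,0,-12,0,0,0]]]';python3 - <<'E'
from h import *
rel((.6163,.0659,.36,87.7))
im=bot.read_camera('wrist');cv2.imwrite('pics/w26.png',im[:,:,::-1])
E
```

```text
time: 53.62
tool_pos: [0.4253, -0.0245, 0.3932]
tcp_rot: [1.952, 2.454, 0.006]
wrist_force: [0.3, -0.1, 0.7]
width: 1.001
t 53.62 tcp [ 0.4253 -0.0245  0.3932] toolx yaw 103.01 down 1.0 F [ 0.3 -0.1  0.7] w 1.001 q [-0.12 -0.22  2.12  0.    1.24 -0.34]
  -> [4.52, 20.63, 3.45] [0.007, 0.001, 0.267]
```

View pics/w26.png

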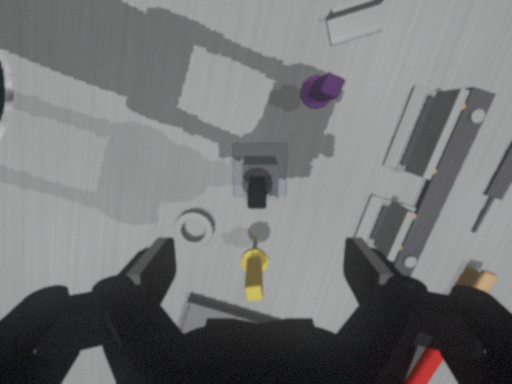

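The probe hangs upright in the stand at (257,185) and both brackets are still flush. Now I turn the long bracket round.

```bash
python3 -m jog '[[[0,4.5,20.6,3.4,0,0,0.267],[0,4.5,20.6,3.4,0,0,0.267],[0,4.5,20.6,3.4,0,0,0.267],[0,4.5,20.6,3.4,0,0,0.267],[0,4.5,20.6,3.4,0,0,0.267],[0,4.5,20.6,3.4,0,0,0.267],[0,4.5,20.6,3.4,0,0,0.267]]]';python3 - <<'E'
from h import *
rel((.6163,.0659,.36,87.7),(.6163,.0659,.191,87.7))
E
```

```text
time: 54.55
tool_pos: [0.6137, 0.0652, 0.356]
tcp_rot: [-2.266, -2.176, 0.0]
wrist_force: [-0.1, 0.0, -0.4]
width: 0.997
t 54.55 tcp [0.6137 0.0652 0.356 ] toolx yaw 87.68 down 1.0 F [-0.1  0.  -0.4] w 0.997 q [ 0.07  0.19  1.79 -0.    1.17  0.11]
  -> [0.08, 0.26, -0.4] [-0.0, 0.0, -0.0]
  -> [0.08, 0.26, 16.5] [-0.0, 0.0, -0.0]
```

```bash
python3 -m jog '[[[0,0.1,0.25,4,0,0,0],[0,0.1,0.25,8,0,0,0],[0,0.1,0.25,12,0,0,0],[0,0.1,0.25,15,0,0,0],[0,0.1,0.25,16.3,0,0,0],[0,0.1,0.25,16.5,0,0,0],[0,0.1,0.25,16.5,0,0,0]]]';  python3 -m jog '[[[0.5,0,0,0,0,0,0],[1,0,0,0,0,0,0],[1,0,0,0,0,0,0],[1,0,0,0,0,0,0],[1,0,0,0,0,0,0],[1,0,0,0,0,0,0],[1,0,0,0,0,0,0]]]' 50; python3 -c "
from h import *
rel((.412,.309,.191,87.7))"; python3 -m jog '[[[1,0,0,-1.5,0,0,0],[1,0,0,-3,0,0,0],[1,0,0,-4,0,0,0],[1,0,0,-4,0,0,0]]]';python3 -c "
from h import *
rel((.575,.075,.23,177.7),(.575,.075,.192,177.7))"
```

```text
time: 55.42
tool_pos: [0.6181, 0.0666, 0.1928]
tcp_rot: [2.264, 2.175, 0.004]
wrist_force: [0.6, 0.1, 0.4]
width: 0.995
time: 56.3
tool_pos: [0.616, 0.0668, 0.1914]
tcp_rot: [-2.263, -2.175, 0.004]
wrist_force: [-7.2, 0.6, 7.2]
width: 0.109
t 56.3 tcp [0.616  0.0668 0.1914] toolx yaw 87.71 down 1.0 F [-7.2  0.6  7.2] w 0.109 q [0.07 0.37 1.89 0.   0.88 0.11]
  -> [23.38, -21.36, 0.12] [-0.004, 0.0, 0.0]
time: 56.8
tool_pos: [0.6182, 0.0667, 0.2329]
tcp_rot: [2.264, 2.175, 0.005]
wrist_force: [-0.2, -0.7, -5.9]
width: 0.11
t 56.8 tcp [0.6182 0.0667 0.2329] toolx yaw 87.71 down 1.0 F [-0.2 -0.7 -5.9] w 0.11 q [0.07 0.32 1.87 0.   0.95 0.11]
  -> [0.65, -4.35, 0.27] [0.003, 0.003, -1.571]
  -> [0.65, -4.37, 4.07] [0.003, 0.003, -1.571]
```

```bash
python3 -m jog '[[[1,0.3,-1.5,0,0,0,-0.15],[1,0.6,-3,0,0,0,-0.32],[1,0.6,-4.3,0,0,0,-0.5],[1,0.6,-4.3,0,0,0,-0.68],[1,0.6,-4.3,0,0,0,-0.86],[1,0.6,-4.3,0,0,0,-1.04],[1,0.6,-4.3,0,0,0,-1.22],[1,0.6,-4.3,0,0,0,-1.4],[1,0.6,-4.3,0,0,0,-1.571],[1,0.6,-4.3,0,0,0,-1.571],[1,0.6,-4.3,0.5,0,0,-1.571],[1,0.6,-4.3,0.5,0,0,-1.571]]]';python3 -c "
from h import *
rel((.575,.075,.192,177.7))"
```

```text
time: 58.3
tool_pos: [0.5742, 0.0744, 0.2254]
tcp_rot: [-0.065, -3.14, 0.0]
wrist_force: [-1.1, 0.4, -5.5]
width: 0.108
t 58.3 tcp [0.5742 0.0744 0.2254] toolx yaw 177.63 down 1.0 F [-1.1  0.4 -5.5] w 0.108 q [ 0.09  0.26  1.97  0.    0.91 -1.44]
  -> [-0.08, 0.07, 3.34] [-0.0, -0.001, -0.001]
```

```bash
python3 -m jog '[[[1,0,0,1.5,0,0,0],[1,0,0,2.7,0,0,0],[1,0,0,3.2,0,0,0],[1,0,0,3.35,0,0,0],[1,0,0,3.4,0,0,0],[1,0,0,3.4,0,0,0]]]';python3 -c "
from h import *
rel((.575,.075,.192,177.7))"; python3 -m jog '[[[0.6,0,0,0,0,0,0],[0,0,0,0,0,0,0],[0,0,0,0,0,0,0],[0,0,0,0,0,0,0],[0,0,0,-3,0,0,0],[0,0,0,-6,0,0,0],[0,0,0,-7,0,0,0],[0,0,0,-7,0,0,0]]]'; python3 -m jog '[[[0,0,0,0,0,0,0.18],[0,0,0,0,0,0,0.36],[0,0,0,0,0,0,0.54],[0,0,0,0,0,0,0.72],[0,0,0,0,0,0,0.9],[0,0,0,0,0,0,1.08],[0,0,0,0,0,0,1.26],[0,0,0,0,0,0,1.44],[0,0,0,0,0,0,1.571],[0,0,0,0,0,0,1.571]]]'; python3 -m jog '[[[0,0,0,0,0,0,0.18],[0,0,0,0,0,0,0.36],[0,0,0,0,0,0,0.54],[0,0,0,0,0,0,0.72],[0,0,0,0,0,0,0.9],[0,0,0,0,0,0,1.08],[0,0,0,0,0,0,1.26],[0,0,0,0,0,0,1.44],[0,0,0,0,0,0,1.571],[0,0,0,0,0,0,1.571]]]';python3 - <<'E'
from h import *
rel((.575,.075,.192,-2.3))
im=bot.read_camera('wrist');cv2.imwrite('pics/w27.png',im[:,:,::-1])
E
```

```text
time: 59.05
tool_pos: [0.575, 0.0745, 0.1927]
tcp_rot: [0.063, 3.139, 0.0]
wrist_force: [0.3, 0.5, -5.7]
width: 0.115
t 59.05 tcp [0.575  0.0745 0.1927] toolx yaw 177.72 down 1.0 F [ 0.3  0.5 -5.7] w 0.115 q [ 0.09  0.3   1.98  0.    0.85 -1.45]
  -> [0.0, 0.05, 0.07] [0.0, 0.002, 0.0]
time: 60.05
tool_pos: [0.5749, 0.0744, 0.2628]
tcp_rot: [0.062, 3.139, 0.0]
wrist_force: [-0.6, 0.2, -0.9]
width: 1.002
time: 61.3
tool_pos: [0.5739, 0.0743, 0.2604]
tcp_rot: [-2.263, -2.177, 0.003]
wrist_force: [-0.6, 0.5, 1.3]
width: 0.998
time: 62.55
tool_pos: [0.5742, 0.0744, 0.2613]
tcp_rot: [3.141, -0.058, -0.001]
wrist_force: [-0.1, 0.0, -0.3]
width: 0.999
t 62.55 tcp [0.5742 0.0744 0.2613] toolx yaw -2.11 down 1.0 F [-0.1  0.  -0.3] w 0.999 q [0.09 0.21 1.95 0.   0.98 1.69]
  -> [0.08, -0.07, 6.93] [0.0, 0.001, 0.003]
```

View pics/w27.png

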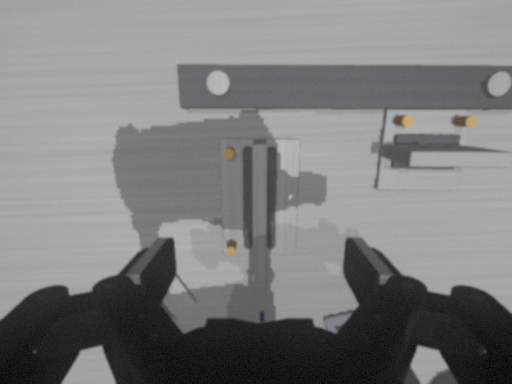

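The long bracket stands rotated, studs to the left at (228,153) and (231,248). Gripping it from the other turn.

```bash
python3 -m jog '[[[0,0.07,-0.05,2,0,0,0],[0,0.07,-0.05,4.5,0,0,0],[0,0.07,-0.05,6.3,0,0,0],[0,0.07,-0.05,6.95,0,0,0],[0,0.07,-0.05,7,0,0,0],[0.5,0.07,-0.05,7,0,0,0],[1,0.07,-0.05,7,0,0,0],[1,0.07,-0.05,7,0,0,0],[1,0.07,-0.05,7,0,0,0],[1,0.07,-0.05,7,0,0,0],[1,0.07,-0.05,7,0,0,0]]]';python3 -c "
from h import *
rel((.575,.075,.192,-2.3))"; python3 -m jog '[[[1,0,0,-2,0,0,0],[1,0,0,-4,0,0,0],[1,0,0,-4,0,0,0.18],[1,0,0,-4,0,0,0.36],[1,0,0,-4,0,0,0.54],[1,0,0,-4,0,0,0.72]]]';python3 -c "
from h import *
rel((.606,.0659,.23,87.7))"
```

```text
time: 63.98
tool_pos: [0.5756, 0.0747, 0.1927]
tcp_rot: [3.141, -0.063, 0.002]
wrist_force: [-0.5, -2.0, 3.9]
width: 0.11
t 63.98 tcp [0.5756 0.0747 0.1927] toolx yaw -2.3 down 1.0 F [-0.5 -2.   3.9] w 0.11 q [ 0.09  0.31  1.98 -0.    0.85  1.7 ]
  -> [-0.06, -0.03, 0.06] [0.0, -0.001, 0.0]
time: 64.72
tool_pos: [0.5754, 0.075, 0.2333]
tcp_rot: [-2.913, 1.174, -0.002]
wrist_force: [-0.3, 0.3, -6.4]
width: 0.106
t 64.72 tcp [0.5754 0.075  0.2333] toolx yaw -43.9 down 1.0 F [-0.3  0.3 -6.4] w 0.106 q [0.09 0.25 1.96 0.   0.93 2.42]
  -> [2.84, -1.47, 0.33] [0.0, -0.002, -2.297]
```

I turned it the wrong way. World +90° is a negative turn about the tool's z, so I'm reversing it.

```bash
python3 -m jog '[[[1,0,0,0,0,0,-0.18],[1,0,0,0,0,0,-0.36],[1,0,0,0,0,0,-0.54],[1,0,0,0,0,0,-0.72],[1,0,0,0,0,0,-0.9],[1,0,0,0,0,0,-1.08],[1,0,0,0,0,0,-1.26],[1,0,0,0,0,0,-1.44],[1,0,0,0,0,0,-1.62],[1,0,0,0,0,0,-1.8]]]';python3 -c "
from h import *
rel((.606,.0659,.23,87.7))"
```

```text
time: 65.97
tool_pos: [0.5754, 0.075, 0.2332]
tcp_rot: [2.721, 1.569, 0.002]
wrist_force: [-0.4, 0.7, -5.9]
width: 0.111
t 65.97 tcp [0.5754 0.075  0.2332] toolx yaw 59.92 down 1.0 F [-0.4  0.7 -5.9] w 0.111 q [0.09 0.25 1.96 0.   0.93 0.61]
  -> [0.74, 3.11, 0.33] [0.001, -0.001, -0.485]
```

```bash
python3 -m jog '[[[1,0,0.5,0,0,0,-0.17],[1,0.3,1.5,0,0,0,-0.33],[1,0.7,3.1,0,0,0,-0.485],[1,0.7,3.1,0,0,0,-0.485],[1,0.7,3.1,0,0,0,-0.485]]]';python3 -c "
from h import *
rel((.606,.0659,.1925,87.7))"
```

```text
time: 66.6
tool_pos: [0.6052, 0.0654, 0.2325]
tcp_rot: [-2.274, -2.167, -0.0]
wrist_force: [1.1, -0.3, -5.2]
width: 0.107
t 66.6 tcp [0.6052 0.0654 0.2325] toolx yaw 87.23 down 1.0 F [ 1.1 -0.3 -5.2] w 0.107 q [0.07 0.3  1.9  0.   0.94 0.11]
  -> [0.06, 0.08, 4.0] [-0.0, -0.0, -0.008]
```

```bash
python3 -m jog '[[[1,0,0,1.5,0,0,0],[1,0,0,2.8,0,0,0],[1,0,0,3.6,0,0,0],[1,0,0,3.95,0,0,0],[1,0,0,3.95,0,0,0],[1,0,0.3,3.95,0,0,0],[1,0,0.5,3.95,0,0,0],[1,0,0.7,3.95,0,0,0],[1,0,0.7,3.95,0,0,0]]]';python3 -c "
from h import *
rel((.606,.0659,.1925,87.7))
im=bot.read_camera('wrist');cv2.imwrite('pics/w28.png',im[:,:,::-1])"
```

```text
time: 67.72
tool_pos: [0.613, 0.0649, 0.1928]
tcp_rot: [2.272, 2.169, 0.001]
wrist_force: [0.3, 0.4, -5.0]
width: 0.102
t 67.72 tcp [0.613  0.0649 0.1928] toolx yaw 87.36 down 1.0 F [ 0.3  0.4 -5. ] w 0.102 q [0.07 0.36 1.9  0.   0.88 0.11]
  -> [0.07, -0.71, 0.02] [0.001, -0.0, -0.006]
```

View pics/w28.png

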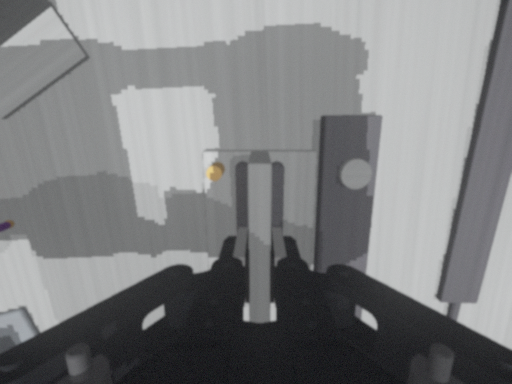

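```bash
python3 -m jog '[[[1,0.05,0.15,0,0,0,-0.006],[1,0.05,0.25,0,0,0,-0.006],[1,0.05,0.25,0,0,0,-0.006]]]';python3 -m jog '[[[1,0,0.1,0,0,0,0],[1,0,0.1,0,0,0,0]]]';python3 -m jog '[[[1,0,0.1,0,0,0,0],[1,0,0.1,0,0,0,0]]]';python3 -c "
from h import *
rel((.616,.0659,.1925,87.7))"
```

```text
time: 68.15
tool_pos: [0.6152, 0.0653, 0.1927]
tcp_rot: [2.265, 2.176, 0.001]
wrist_force: [-1.0, -0.1, -4.6]
width: 0.104
time: 68.4
tool_pos: [0.6156, 0.0653, 0.1927]
tcp_rot: [-2.265, -2.176, 0.001]
wrist_force: [-5.8, 0.1, -1.2]
width: 0.11
time: 68.65
tool_pos: [0.616, 0.0653, 0.1927]
tcp_rot: [-2.264, -2.175, 0.004]
wrist_force: [-8.6, 1.0, 2.3]
width: 0.105
t 68.65 tcp [0.616  0.0653 0.1927] toolx yaw 87.71 down 1.0 F [-8.6  1.   2.3] w 0.105 q [0.07 0.37 1.89 0.   0.88 0.11]
  -> [0.06, 0.0, 0.02] [-0.004, 0.0, 0.0]
```

```bash
python3 -m jog '[[[1,0,-0.05,0.1,0,0,0],[1,0,-0.05,0.12,0,0,0],[0.6,0,-0.05,0.12,0,0,0],[0,0,-0.05,0.1,0,0,0],[0,0,-0.05,0.05,0,0,0],[0,0,-0.05,0,0,0,0],[0,0,-0.05,-4,0,0,0],[0,0,-0.05,-8,0,0,0],[0,0,-0.05,-12,0,0,0],[0,0,-0.05,-12,0,0,0]]]'; python3 - <<'E'
from h import *
rel((.6112,-.0589,.31,87.7))
bot.read_camera('wrist');c=cam("wrist")
im=bot.read_camera('wrist');crop(im,180,80,400,280,3,"pics/w29.png")
a=np.radians(177.7);Rz=np.array([[np.cos(a),-np.sin(a)],[np.sin(a),np.cos(a)]])
for x,y,z in [(-32,50,6),(-32,-50,6),(23.5,40,20),(23.5,-40,20)]:
    P=np.r_[Rz@[x/1e3,y/1e3]+[.6157,.0653],z/1e3]; print(x,y,z,(proj("wrist",P,c)-[180,80]).round(1)*3)
E
```

```text
time: 69.9
tool_pos: [0.6186, 0.0653, 0.3177]
tcp_rot: [2.261, 2.172, 0.012]
wrist_force: [0.2, 0.8, 0.3]
width: 1.0
t 69.9 tcp [0.6186 0.0653 0.3177] toolx yaw 87.71 down 1.0 F [0.2 0.8 0.3] w 1.0 q [0.07 0.23 1.81 0.   1.09 0.11]
  -> [-12.44, -0.25, 0.75] [0.01, -0.001, 0.0]
-32 50 6 [[318.9 449.4]]
-32 -50 6 [[326.7 161.7]]
23.5 40 20 [[158.4 438. ]]
23.5 -40 20 [[152.1 197.1]]
```

View pics/w29.png

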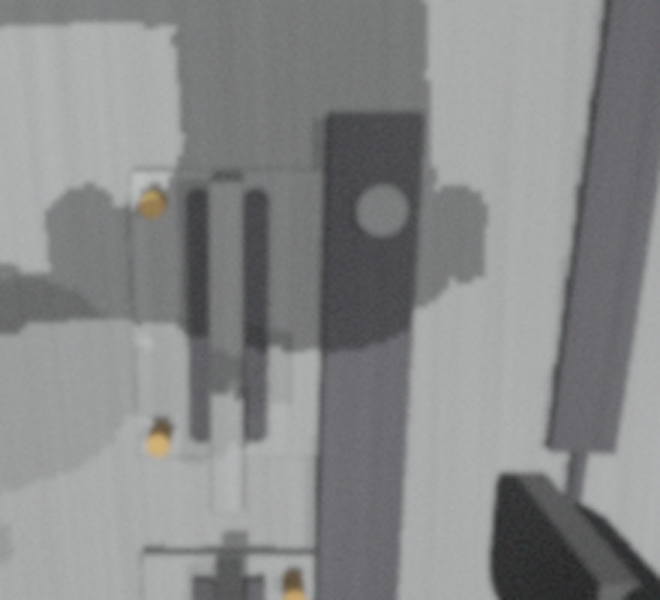

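The long bracket is flush with its plain edge to the bar and studs toward the robot at (152,204) and (159,440). Now the short one.

```bash
python3 -m jog '[[[0,-6,0,0.7,0.006,0,0],[0,-12.4,-0.25,0.7,0.006,0,0],[0,-12.4,-0.25,0.7,0.006,0,0],[0,-12.4,-0.25,0.7,0.006,0,0],[0,-12.4,-0.25,0.7,0.006,0,0]]]'; python3 -c "
from h import *
rel((.6112,-.0595,.192,87.7))"
```

```text
time: 70.62
tool_pos: [0.609, -0.0573, 0.3049]
tcp_rot: [-2.26, -2.174, 0.007]
wrist_force: [-0.3, 1.6, -0.0]
width: 1.0
t 70.62 tcp [ 0.609  -0.0573  0.3049] toolx yaw 87.78 down 1.0 F [-0.3  1.6 -0. ] w 1.0 q [-0.13  0.23  1.84  0.    1.08 -0.1 ]
  -> [-0.21, 0.3, 11.28] [-0.007, -0.001, 0.001]
```

```bash
python3 -m jog '[[[0,-0.1,0.3,4,0,0,0],[0,-0.1,0.3,8,0,0,0],[0,-0.1,0.3,10.3,0,0,0],[0,-0.1,0.3,11.1,0,0,0],[0,-0.1,0.3,11.3,0,0,0],[0.5,-0.1,0.3,11.3,0,0,0],[1,-0.1,0.3,11.3,0,0,0],[1,-0.1,0.3,11.3,0,0,0],[1,-0.1,0.3,11.3,0,0,0],[1,-0.1,0.3,11.3,0,0,0],[1,-0.1,0.3,11.3,0,0,0]]]' 50; python3 -c "
from h import *
rel((.6112,-.0595,.192,87.7))"; python3 -m jog '[[[1,0,0,-1.5,0,0,0],[1,0,0,-3,0,0,0],[1,0,0,-4,0,0,0],[1,0,0,-4,0,0,0]]]';python3 -c "
from h import *
rel((.57,-.07,.23,177.7))"
```

```text
time: 72.0
tool_pos: [0.6114, -0.0598, 0.1932]
tcp_rot: [-2.262, -2.174, 0.006]
wrist_force: [-3.3, -0.9, 6.6]
width: 0.106
t 72.0 tcp [ 0.6114 -0.0598  0.1932] toolx yaw 87.7 down 1.0 F [-3.3 -0.9  6.6] w 0.106 q [-0.14  0.36  1.9  -0.    0.88 -0.1 ]
  -> [0.03, -0.02, 0.12] [-0.006, -0.0, 0.0]
time: 72.5
tool_pos: [0.6125, -0.0597, 0.2343]
tcp_rot: [-2.264, -2.176, 0.003]
wrist_force: [-0.6, -0.5, -4.7]
width: 0.109
t 72.5 tcp [ 0.6125 -0.0597  0.2343] toolx yaw 87.71 down 1.0 F [-0.6 -0.5 -4.7] w 0.109 q [-0.14  0.31  1.88 -0.    0.95 -0.1 ]
  -> [-1.19, -4.2, 0.44] [-0.002, -0.002, -1.571]
```

```bash
python3 -m jog '[[[1,-0.4,-1.5,0,0,0,-0.15],[1,-0.8,-3,0,0,0,-0.32],[1,-1.2,-4.2,0,0,0,-0.5],[1,-1.2,-4.2,0,0,0,-0.68],[1,-1.2,-4.2,0,0,0,-0.86],[1,-1.2,-4.2,0,0,0,-1.04],[1,-1.2,-4.2,0,0,0,-1.22],[1,-1.2,-4.2,0,0,0,-1.4],[1,-1.2,-4.2,0,0,0,-1.571],[1,-1.2,-4.2,0,0,0,-1.571],[1,-1.2,-4.2,0,0,0,-1.571]]]';python3 -c "
from h import *
rel((.57,-.07,.1932,177.7))"
```

```text
time: 73.88
tool_pos: [0.5691, -0.07, 0.2327]
tcp_rot: [-0.067, -3.135, -0.0]
wrist_force: [-0.3, -0.1, -4.9]
width: 0.105
t 73.88 tcp [ 0.5691 -0.07    0.2327] toolx yaw 177.56 down 1.0 F [-0.3 -0.1 -4.9] w 0.105 q [-0.17  0.24  1.97 -0.    0.93 -1.69]
  -> [-0.11, -0.0, 3.95] [0.0, -0.006, -0.002]
```

```bash
python3 -m jog '[[[1,0,0,1.5,0,-0.003,0],[1,0,0,2.8,0,-0.003,0],[1,0,0,3.6,0,-0.003,0],[1,0,0,3.9,0,-0.003,0],[1,0,0,4,0,-0.003,0],[1,0,0,4,0,-0.003,0],[0.6,0,0,4,0,-0.003,0],[0,0,0,4,0,-0.003,0],[0,0,0,4,0,-0.003,0],[0,0,0,4,0,-0.003,0],[0,0,0,1,0,-0.003,0],[0,0,0,-3,0,-0.003,0]]]';python3 -c "
from h import *
rel((.57,-.07,.1932,177.7))"; python3 -m jog '[[[0,0,0,0,0,0,0.18],[0,0,0,0,0,0,0.36],[0,0,0,0,0,0,0.54],[0,0,0,0,0,0,0.72],[0,0,0,0,0,0,0.9],[0,0,0,0,0,0,1.08],[0,0,0,0,0,0,1.26],[0,0,0,0,0,0,1.44],[0,0,0,0,0,0,1.571],[0,0,0,0,0,0,1.571]]]'; python3 -m jog '[[[0,0,0,0,0,0,0.18],[0,0,0,0,0,0,0.36],[0,0,0,0,0,0,0.54],[0,0,0,0,0,0,0.72],[0,0,0,0,0,0,0.9],[0,0,0,0,0,0,1.08],[0,0,0,0,0,0,1.26],[0,0,0,0,0,0,1.44],[0,0,0,0,0,0,1.571],[0,0,0,0,0,0,1.571]]]';python3 - <<'E'
from h import *
rel((.57,-.07,.192,-2.3))
im=bot.read_camera('wrist');cv2.imwrite('pics/w30.png',im[:,:,::-1])
E
```

```text
time: 75.38
tool_pos: [0.5686, -0.0699, 0.2622]
tcp_rot: [-0.062, -3.135, -0.001]
wrist_force: [0.2, 0.1, 0.1]
width: 1.002
t 75.38 tcp [ 0.5686 -0.0699  0.2622] toolx yaw 177.72 down 1.0 F [0.2 0.1 0.1] w 1.002 q [-0.17  0.2   1.96 -0.    0.99 -1.7 ]
  -> [-0.18, -0.01, 6.9] [0.001, -0.006, 0.0]
time: 76.62
tool_pos: [0.5695, -0.07, 0.263]
tcp_rot: [-2.263, -2.177, 0.002]
wrist_force: [-0.6, 0.3, 0.5]
width: 1.003
time: 77.88
tool_pos: [0.5694, -0.07, 0.263]
tcp_rot: [-3.141, 0.058, 0.004]
wrist_force: [0.8, 0.6, -0.2]
width: 1.001
t 77.88 tcp [ 0.5694 -0.07    0.263 ] toolx yaw -2.1 down 1.0 F [ 0.8  0.6 -0.2] w 1.001 q [-0.17  0.2   1.96 -0.    0.98  1.44]
  -> [0.07, -0.0, 7.1] [-0.0, 0.002, 0.003]
```

View pics/w30.png

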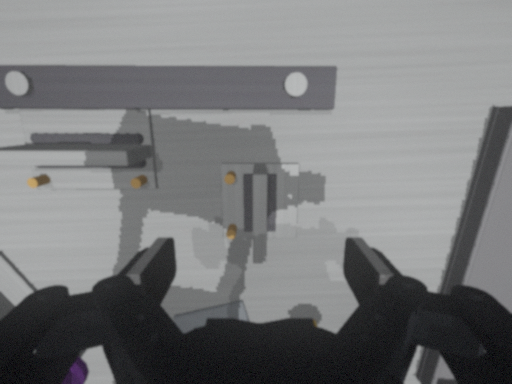

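The short bracket's studs are at (231,178) and (232,232), and the long one stays flush. Regripping, this time turning negative.

```bash
python3 -m jog '[[[0,0.05,0,2,0,0,0],[0,0.05,0,4.5,0,0,0],[0,0.05,0,6.3,0,0,0],[0,0.05,0,6.9,0,0,0],[0,0.05,0,7,0,0,0],[0.5,0.05,0,7,0,0,0],[1,0.05,0,7,0,0,0],[1,0.05,0,7,0,0,0],[1,0.05,0,7,0,0,0],[1,0.05,0,7,0,0,0],[1,0.05,0,7,0,0,0]]]';python3 -c "
from h import *
rel((.57,-.07,.192,-2.3))"; python3 -m jog '[[[1,0,0,-2,0,0,0],[1,0,0,-4,0,0,0],[1,0,0,-4,0,0,-0.18],[1,0,0,-4,0,0,-0.36],[1,0,0,-4,0,0,-0.54],[1,0,0,-4,0,0,-0.72],[1,0,0,-4,0,0,-0.9],[1,0,0,-4,0,0,-1.08],[1,0,0,-4,0,0,-1.26],[1,0,0,-4,0,0,-1.44],[1,0,0,-4,0,0,-1.571],[1,0,0,-4,0,0,-1.571]]]';python3 -c "
from h import *
rel((.601,-.0585,.1935,87.7))"
```

```text
time: 79.3
tool_pos: [0.57, -0.0701, 0.1934]
tcp_rot: [3.141, -0.063, -0.003]
wrist_force: [0.4, -0.7, 2.3]
width: 0.109
t 79.3 tcp [ 0.57   -0.0701  0.1934] toolx yaw -2.3 down 1.0 F [ 0.4 -0.7  2.3] w 0.109 q [-0.17  0.3   1.99 -0.    0.85  1.45]
  -> [-0.0, -0.01, 0.14] [0.0, 0.002, 0.0]
time: 80.8
tool_pos: [0.57, -0.07, 0.234]
tcp_rot: [-2.266, -2.174, 0.001]
wrist_force: [-0.1, -0.1, -4.0]
width: 0.107
t 80.8 tcp [ 0.57  -0.07   0.234] toolx yaw 87.63 down 1.0 F [-0.1 -0.1 -4. ] w 0.107 q [-0.17  0.24  1.97 -0.    0.93 -0.12]
  -> [1.28, 3.05, 4.05] [-0.001, -0.0, -0.001]
```

```bash
python3 -m jog '[[[1,0.6,1.5,0,0,0,0],[1,1.3,3,0,0,0,0],[1,1.3,3,1.5,0,0,0],[1,1.3,3,2.8,0,0,0],[1,1.3,3,3.6,0,0,0],[1,1.3,3,4.02,0,0,0],[1,1.3,3,4.02,0,0,0],[1,1.3,3.3,4.02,0,0,0],[1,1.3,3.6,4.02,0,0,0],[1,1.3,3.8,4.02,0,0,0],[1,1.3,3.8,4.02,0,0,0]]]';python3 -m jog '[[[1,0,0.1,0,0,0,0],[1,0,0.1,0,0,0,0]]]';python3 -c "
from h import *
rel((.601,-.0585,.1935,87.7))"
```

```text
time: 82.18
tool_pos: [0.6081, -0.0588, 0.1934]
tcp_rot: [-2.264, -2.175, 0.003]
wrist_force: [-6.3, -0.8, 5.7]
width: 0.108
time: 82.42
tool_pos: [0.6087, -0.0587, 0.1935]
tcp_rot: [-2.264, -2.174, 0.005]
wrist_force: [-6.6, 0.8, 7.5]
width: 0.107
t 82.42 tcp [ 0.6087 -0.0587  0.1935] toolx yaw 87.7 down 1.0 F [-6.6  0.8  7.5] w 0.107 q [-0.14  0.36  1.91 -0.    0.88 -0.1 ]
  -> [-0.01, -0.77, 0.0] [-0.004, 0.0, -0.0]
```

```bash
python3 -m jog '[[[1,0,0.1,-0.07,0,0,0],[1,0,0.15,-0.07,0,0,0],[1,0,0.15,-0.07,0,0,0]]]';python3 -m jog '[[[1,0,0.1,0,0,0,0],[1,0,0.1,0,0,0,0]]]';python3 -m jog '[[[1,0,0.1,0,0,0,0],[1,0,0.1,0,0,0,0]]]';python3 -c "
from h import *
rel((.601,-.0585,.1935,87.7))
im=bot.read_camera('wrist'); crop(im,180,130,420,310,3,'pics/w31.png')"
```

```text
time: 82.8
tool_pos: [0.6106, -0.0588, 0.1935]
tcp_rot: [-2.264, -2.175, 0.003]
wrist_force: [-4.3, 0.0, 3.2]
width: 0.106
time: 83.05
tool_pos: [0.6112, -0.0587, 0.1935]
tcp_rot: [-2.263, -2.174, 0.005]
wrist_force: [-6.6, -1.2, 5.1]
width: 0.106
time: 83.3
tool_pos: [0.6116, -0.0588, 0.1935]
tcp_rot: [-2.262, -2.173, 0.007]
wrist_force: [-9.0, 0.3, 8.6]
width: 0.112
t 83.3 tcp [ 0.6116 -0.0588  0.1935] toolx yaw 87.72 down 1.0 F [-9.   0.3  8.6] w 0.112 q [-0.14  0.36  1.9  -0.    0.88 -0.1 ]
  -> [-0.01, -1.06, 0.01] [-0.007, -0.0, 0.0]
```

View pics/w31.png

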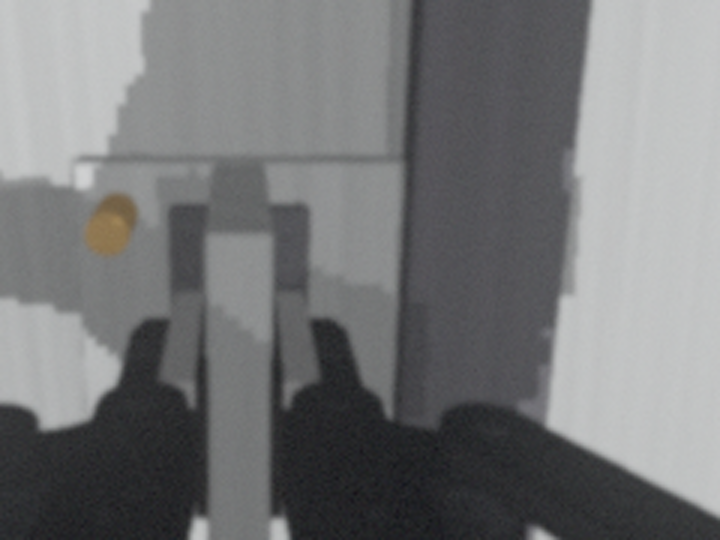

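```bash
python3 -m jog '[[[1,0,-0.05,0,0,0,0],[0.6,0,-0.05,0,0,0,0],[0,0,-0.05,0,0,0,0],[0,0,-0.05,0,0,0,0],[0,0,-0.05,0,0,0,0],[0,0,-0.05,-5,0,0,0],[0,0,-0.05,-10,0,0,0],[0,0,-0.05,-15,0,0,0],[0,0,-0.05,-20,0,0,0],[0,0,-0.05,-20,0,0,0],[0,0,-0.05,-20,0,0,0]]]'; python3 - <<'E'
from h import *
rel((.4253,-.0247,.395,103))
bot.read_camera('wrist');c=cam("wrist")
im=bot.read_camera('wrist');crop(im,200,0,360,220,3,"pics/w32.png")
a=np.radians(177.7);Rz=np.array([[np.cos(a),-np.sin(a)],[np.sin(a),np.cos(a)]])
for X,Y,h,s in ((.6157,.0638,50,40),(.6114,-.0635,33,23)):
  for x,y,z in [(-32,h,6),(-32,-h,6),(23.5,s,20),(23.5,-s,20)]:
    P=np.r_[Rz@[x/1e3,y/1e3]+[X,Y],z/1e3]; print(x,y,z,(proj("wrist",P,c)-[200,0]).round(1)*3)
E
```

```text
time: 84.72
tool_pos: [0.6126, -0.0587, 0.3931]
tcp_rot: [-2.264, -2.175, 0.002]
wrist_force: [-0.3, 0.4, -1.3]
width: 0.999
t 84.72 tcp [ 0.6126 -0.0587  0.3931] toolx yaw 87.71 down 1.0 F [-0.3  0.4 -1.3] w 0.999 q [-0.14  0.16  1.75 -0.    1.23 -0.1 ]
  -> [2.65, -18.85, -0.15] [-0.002, -0.0, -0.267]
-32 50 6 [[258.6 333.9]]
-32 -50 6 [[265.2  54.6]]
23.5 40 20 [[118.2 306.3]]
23.5 -40 20 [[114.3  72.9]]
-32 33 6 [[254.1 596.1]]
-32 -33 6 [[257.7 444.6]]
23.5 23 20 [[125.1 582.3]]
23.5 -23 20 [[123.3 473.1]]
```

View pics/w32.png

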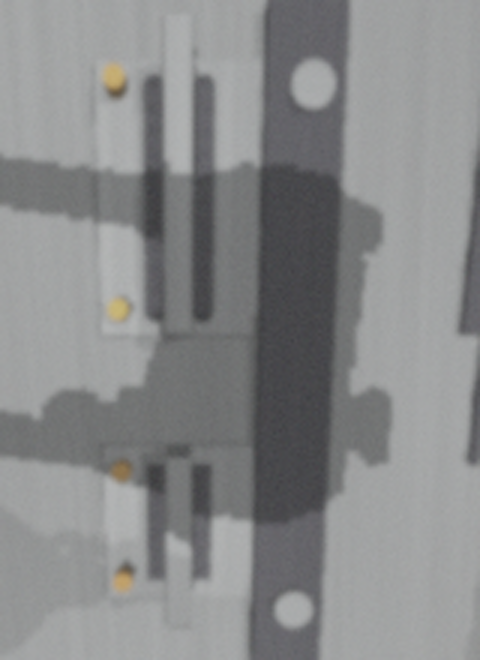

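Both brackets are flush with plain edges to the bar and match prediction within 1–2 px. Fetching the probe.

```bash
python3 -m jog '[[[0,2.6,-18.8,0,0,0,-0.267],[0,2.6,-18.8,0,0,0,-0.267],[0,2.6,-18.8,0,0,0,-0.267],[0,2.6,-18.8,0,0,0,-0.267],[0,2.6,-18.8,0,0,0,-0.267],[0,2.6,-18.8,0,0,0,-0.267]]]'; python3 -c "
from h import *
im=bot.read_camera('wrist'); 
rel((.4253,-.0245,.40,103),(.4253,-.0245,.2698,103))
c=cam('wrist');im=bot.read_camera('wrist'); crop(im,210,110,330,230,5,'pics/w33.png')
print((proj('wrist',[.4253,-.0245,.141],c)-[210,110])*5)"
```

```text
time: 85.58
tool_pos: [0.4272, -0.0255, 0.3938]
tcp_rot: [-1.955, -2.457, 0.002]
wrist_force: [-0.5, -0.5, -0.1]
width: 1.0
t 85.62 tcp [ 0.4273 -0.0255  0.3939] toolx yaw 103.0 down 1.0 F [ 0.3  0.8 -0.8] w 1.0 q [-0.12 -0.21  2.11 -0.    1.24 -0.34]
  -> [0.14, -0.17, -0.61] [-0.002, -0.001, -0.0]
  -> [0.13, -0.14, 12.41] [-0.002, -0.001, -0.0]
[[243.2218 440.7934]]
```

View pics/w33.png

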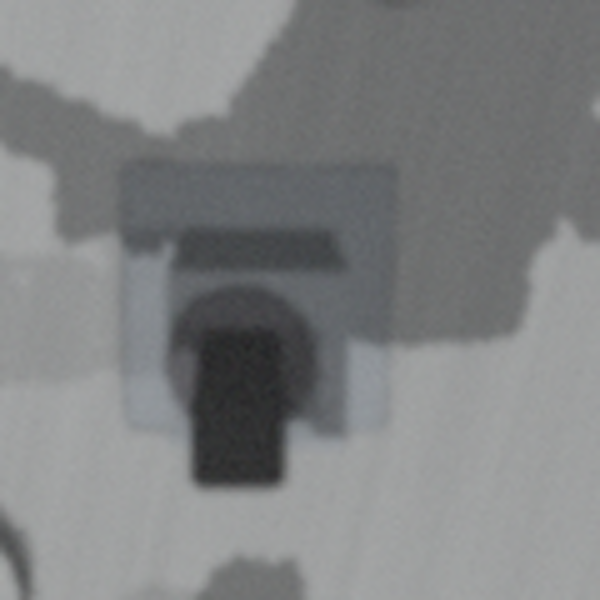

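```bash
python3 -m jog '[[[0,0.1,-0.15,3,0,0,0],[0,0.13,-0.2,6,0,0,0],[0,0.13,-0.2,9,0,0,0],[0,0.13,-0.2,11.5,0,0,0],[0,0.13,-0.2,12.4,0,0,0],[0,0.13,-0.2,12.4,0,0,0]]]'; python3 -m jog '[[[0.5,0,0,0,0,0,0],[0.8,0,0,0,0,0,0],[1,0,0,0,0,0,0],[1,0,0,0,0,0,0],[1,0,0,0,0,0,0],[1,0,0,0,0,0,0]]]' 40; python3 -c "
from h import *
rel((.427,-.0247,.268,103))"; python3 -m jog '[[[1,0,0,-1,0,0,0],[1,0,0,-3,0,0,0],[1,0,0,-6,0,0,0],[1,0,0,-9,0,0,0],[1,0,0,-11,0,0,0],[1,0,0,-11,0,0,0],[1,0,0,-11,0,0,0]]]';python3 - <<'E'
from h import *
rel((.56,0,.378,95),(.6068,.1044,.36,87.75))
_,p,R=tool()
c=cam("wrist");im=bot.read_camera('wrist');cv2.imwrite('pics/w34.png',im[:,:,::-1])
cs=cam("scene");im=bot.read_camera('scene')
crop(im,230,100,330,180,6,"pics/s34.png")
print((proj("scene",p+R@[0,0,.261],cs)[0]-[230,100])*6)
E
```

```text
time: 86.42
tool_pos: [0.4238, -0.0245, 0.2694]
tcp_rot: [-1.954, -2.456, 0.003]
wrist_force: [0.2, -0.9, -0.1]
width: 0.999
time: 87.18
tool_pos: [0.4237, -0.0244, 0.2702]
tcp_rot: [-1.955, -2.458, 0.001]
wrist_force: [0.4, -0.7, 3.4]
width: 0.183
t 87.17 tcp [ 0.4237 -0.0244  0.2702] toolx yaw 103.0 down 1.0 F [ 0.4 -0.7  3.4] w 0.183 q [-0.12 -0.09  2.25 -0.    0.98 -0.34]
  -> [-0.1, 0.32, 0.22] [-0.001, -0.001, 0.0]
time: 88.05
tool_pos: [0.4232, -0.0244, 0.3789]
tcp_rot: [-1.954, -2.456, 0.003]
wrist_force: [0.3, -0.5, -1.1]
width: 0.18
t 88.05 tcp [ 0.4232 -0.0244  0.3789] toolx yaw 103.01 down 1.0 F [ 0.3 -0.5 -1.1] w 0.18 q [-0.12 -0.21  2.14 -0.    1.22 -0.34]
  -> [-0.71, 13.88, 0.03] [-0.004, -0.001, 0.14]
  -> [8.41, 20.8, 1.82] [-0.004, -0.001, 0.266]
[275.6186 326.016 ]
```

View pics/s34.png

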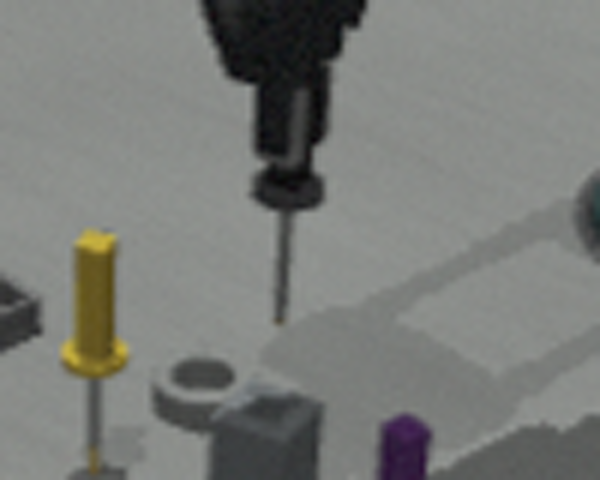

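View pics/w34.png

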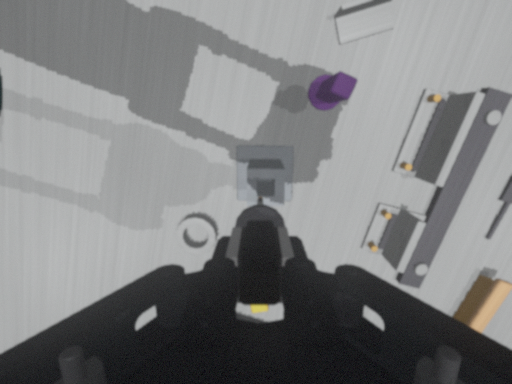

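The probe is upright, with its tip at (280,324) against (276,326) predicted in the crop, and both brackets are flush. Moving above the left end of the long bead.

```bash
python3 -m jog '[[[1,-0.3,5,0,0,0,0.07],[1,-0.6,10,0,0,0,0.14],[1,0,14,0,0,0,0.2],[1,3,17,0.5,0,0,0.266],[1,6.3,19.5,1.2,0,0,0.266],[1,8.4,20.8,1.7,0,0,0.266],[1,8.4,20.8,1.7,0,0,0.266],[1,8.4,20.8,1.7,0,0,0.266],[1,8.4,20.8,1.7,0,0,0.266]]]';python3 - <<'E'
from h import *
rel((.6068,.1044,.2745,87.75))
c=cam("wrist");im=bot.read_camera('wrist');crop(im,180,120,380,260,4,'pics/w35.png')
a=np.radians(177.7);Rz=np.array([[np.cos(a),-np.sin(a)],[np.sin(a),np.cos(a)]])
for x,y,z in [(32,-50,6),(-32,-50,6),(23.5,-40,20)]:
    P=np.r_[Rz@[x/1e3,y/1e3]+[.6157,.063],z/1e3]; print(x,y,z,(proj("wrist",P,c)-[180,120]).round(1)*4)
E
```

```text
time: 89.28
tool_pos: [0.6071, 0.1033, 0.3627]
tcp_rot: [-2.264, -2.176, 0.002]
wrist_force: [0.3, -0.8, -0.8]
width: 0.183
t 89.28 tcp [0.6071 0.1033 0.3627] toolx yaw 87.71 down 1.0 F [ 0.3 -0.8 -0.8] w 0.183 q [0.13 0.18 1.78 0.   1.18 0.17]
  -> [0.11, -0.01, 8.82] [-0.002, 0.0, -0.001]
32 -50 6 [[246.4 184.4]]
-32 -50 6 [[464.8 184.4]]
23.5 -40 20 [[274.  227.6]]
```

View pics/w35.png

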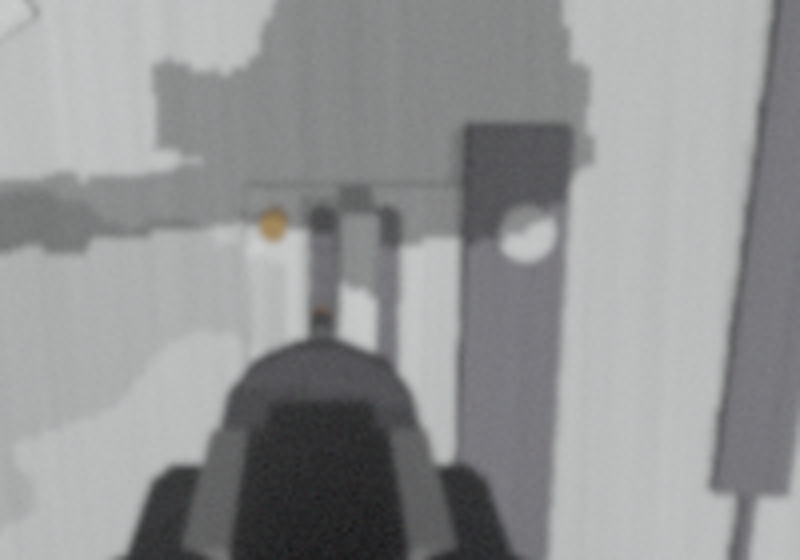

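The stud at (273,227) matches prediction, and the tip shows at (320,313) directly over the left bead. Lowering.

```bash
python3 -m jog '[[[1,0.05,0,2,0,0,0],[1,0.05,0,4,0,0,0],[1,0.05,0,6,0,0,0],[1,0.05,0,7.5,0,0,0],[1,0.05,0,8.6,0,0,0],[1,0.05,0,8.8,0,0,0],[1,0.05,0,8.8,0,0,0]]]';python3 - <<'E'
from h import *
rel((.6068,.1044,.2673,87.75))
E
```

```text
time: 90.2
tool_pos: [0.6075, 0.1048, 0.2747]
tcp_rot: [-2.263, -2.177, 0.002]
wrist_force: [0.3, -0.7, -0.7]
width: 0.182
t 90.2 tcp [0.6075 0.1048 0.2747] toolx yaw 87.77 down 1.0 F [ 0.3 -0.7 -0.7] w 0.182 q [0.13 0.27 1.86 0.   1.02 0.17]
  -> [-0.05, -0.07, 0.74] [-0.002, -0.0, 0.0]
```

```bash
python3 -m jog '[[[1,-0.05,-0.07,0.2,0,0,0],[1,-0.05,-0.07,0.4,0,0,0],[1,-0.05,-0.07,0.6,0,0,0],[1,-0.05,-0.07,0.74,0,0,0],[1,-0.05,-0.07,0.74,0,0,0]]]';python3 - <<'E'
from h import *
rel((.6036,.0224,.2673,87.75))
f=[]
for i in range(3): bot.read_camera('wrist'); f.append(bot.read_state()['wrist_force'])
print(np.mean(f,0))
E
```

```text
time: 90.82
tool_pos: [0.6067, 0.1043, 0.2672]
tcp_rot: [-2.263, -2.177, 0.001]
wrist_force: [1.1, 0.3, 0.4]
width: 0.177
t 90.83 tcp [0.6067 0.1043 0.2672] toolx yaw 87.77 down 1.0 F [1.1 0.3 0.4] w 0.177 q [0.13 0.27 1.86 0.   1.01 0.17]
  -> [-8.2, 0.01, -0.01] [-0.002, -0.0, 0.0]
[ 0.1108 -0.359   1.2497]
```

```bash
python3 -m jog '[[[1,-0.25,0,0,0,0,0],[1,-0.5,0,0,0,0,0],[1,-0.75,0,0,0,0,0],[1,-1,0,0,0,0,0],[1,-1.25,0,0,0,0,0],[1,-1.5,0,0,0,0,0],[1,-1.75,0,0,0,0,0],[1,-2,0,0,0,0,0],[1,-2.25,0,0,0,0,0],[1,-2.5,0,0,0,0,0],[1,-2.75,0,0,0,0,0],[1,-3,0,0,0,0,0]]]'; python3 -m jog '[[[1,-0.25,0,0,0,0,0],[1,-0.5,0,0,0,0,0],[1,-0.75,0,0,0,0,0],[1,-1,0,0,0,0,0],[1,-1.25,0,0,0,0,0],[1,-1.5,0,0,0,0,0],[1,-1.75,0,0,0,0,0],[1,-2,0,0,0,0,0],[1,-2.25,0,0,0,0,0],[1,-2.5,0,0,0,0,0],[1,-2.75,0,0,0,0,0],[1,-3,0,0,0,0,0]]]';python3 -m jog '[[[1,-0.25,0.01,-0.02,0,0,0],[1,-0.5,0.01,-0.02,0,0,0],[1,-0.75,0.01,-0.02,0,0,0],[1,-1,0.01,-0.02,0,0,0],[1,-1.25,0.01,-0.02,0,0,0],[1,-1.5,0.01,-0.02,0,0,0],[1,-1.75,0.01,-0.02,0,0,0],[1,-2,0.01,-0.02,0,0,0],[1,-2.15,0.01,-0.02,0,0,0],[1,-2.15,0.01,-0.02,0,0,0]]]';python3 - <<'E'
from h import *
rel((.6036,.0224,.2675,87.75))
E
python3 -m jog '[[[1,0,0,-1,0,0,0],[1,0,0,-4,0,0,0],[1,0,0,-7.5,0,0,0],[1,0,0,-7.5,0,0,0],[1,-3,0,-7.5,0,0,0],[1,-6,0,-7.5,0,0,0],[1,-6,0,-7.5,0,0,0],[1,-6,0,-7.5,0,0,0]]]';python3 - <<'E'
from h import *
rel((.6019,-.0386,.2673,87.75))
c=cam("wrist");im=bot.read_camera('wrist');crop(im,180,0,380,260,2.5,'pics/w36.png')
a=np.radians(177.7);Rz=np.array([[np.cos(a),-np.sin(a)],[np.sin(a),np.cos(a)]])
for x,y,z in [(32,-33,6),(-32,-33,6),(23.5,-23,20)]:
    P=np.r_[Rz@[x/1e3,y/1e3]+[.6114,-.063],z/1e3]; print(x,y,z,(proj("wrist",P,c)-[180,0]).round(1)*2.5)
E
```

```text
time: 92.48
tool_pos: [0.6053, 0.0741, 0.267]
tcp_rot: [-2.263, -2.176, 0.002]
wrist_force: [-0.9, 1.5, 0.5]
width: 0.179
time: 93.98
tool_pos: [0.6041, 0.0441, 0.267]
tcp_rot: [-2.263, -2.176, 0.002]
wrist_force: [-0.5, 0.7, 0.7]
width: 0.178
time: 95.22
tool_pos: [0.6034, 0.0224, 0.2671]
tcp_rot: [-2.263, -2.177, 0.004]
wrist_force: [0.6, -0.5, -0.2]
width: 0.182
t 95.22 tcp [0.6034 0.0224 0.2671] toolx yaw 87.77 down 1.0 F [ 0.6 -0.5 -0.2] w 0.182 q [-0.    0.25  1.89 -0.    1.    0.04]
  -> [0.0, 0.02, -0.04] [-0.002, 0.001, 0.0]
time: 96.22
tool_pos: [0.6009, -0.0369, 0.3412]
tcp_rot: [-2.262, -2.175, 0.003]
wrist_force: [0.6, 1.0, -1.7]
width: 0.18
t 96.22 tcp [ 0.6009 -0.0369  0.3412] toolx yaw 87.74 down 1.0 F [ 0.6  1.  -1.7] w 0.18 q [-0.1   0.18  1.83  0.    1.14 -0.06]
  -> [-0.18, 0.14, 7.39] [-0.004, -0.001, -0.0]
32 -33 6 [[155.5 430.5]]
-32 -33 6 [[301.   430.75]]
23.5 -23 20 [[173.75 460.  ]]
```

View pics/w36.png

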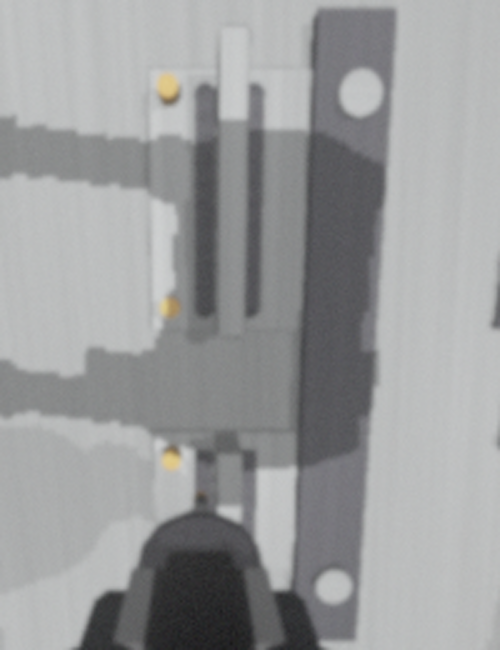

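The long bracket is still flush, and the tip at (201,497) sits over the short's left bead. Lowering and tracing.

```bash
python3 -m jog '[[[1,-0.15,0.04,2,0,0,0],[1,-0.15,0.04,4,0,0,0],[1,-0.15,0.04,5.8,0,0,0],[1,-0.15,0.04,6.6,0,0,0],[1,-0.15,0.04,6.9,0,0,0],[1,-0.15,0.04,7.2,0,0,0],[1,-0.15,0.04,7.4,0,0,0],[1,-0.15,0.04,7.4,0,0,0],[1,-0.15,0.04,7.4,0,0,0]]]';python3 - <<'E'
from h import *
rel((.6019,-.0386,.2673,87.75),(.5999,-.0866,.2673,87.75))
f=[]
for i in range(3): bot.read_camera('wrist'); f.append(bot.read_state()['wrist_force'])
print(np.mean(f,0))
E
```

```text
time: 97.4
tool_pos: [0.6017, -0.0387, 0.2688]
tcp_rot: [-2.264, -2.177, 0.001]
wrist_force: [0.6, 0.4, -0.2]
width: 0.185
t 97.4 tcp [ 0.6017 -0.0387  0.2688] toolx yaw 87.76 down 1.0 F [ 0.6  0.4 -0.2] w 0.185 q [-0.11  0.25  1.89 -0.    1.01 -0.07]
  -> [0.01, 0.02, 0.15] [-0.001, -0.0, 0.0]
  -> [-4.8, 0.01, 0.15] [-0.001, -0.0, 0.0]
[ 0.6516 -0.4321 -0.0077]
```

```bash
python3 -m jog '[[[1,0,0,0.13,0,0,0],[1,0,0,0.13,0,0,0],[1,-0.25,0,0.13,0,0,0],[1,-0.5,0,0.13,0,0,0],[1,-0.75,0,0.13,0,0,0],[1,-1,0,0.13,0,0,0],[1,-1.25,0,0.13,0,0,0],[1,-1.5,0,0.13,0,0,0],[1,-1.75,0,0.13,0,0,0],[1,-2,0,0.13,0,0,0],[1,-2.25,0,0.13,0,0,0],[1,-2.5,0,0.13,0,0,0]]]';  python3 -m jog '[[[1,-0.25,0,0,0,0,0],[1,-0.5,0,0,0,0,0],[1,-0.75,0,0,0,0,0],[1,-1,0,0,0,0,0],[1,-1.25,0,0,0,0,0],[1,-1.5,0,0,0,0,0],[1,-1.75,0,0,0,0,0],[1,-2,0,0,0,0,0],[1,-2.25,0,0,0,0,0],[1,-2.25,0,0,0,0,0]]]';python3 - <<'E'
from h import *
rel((.5999,-.0866,.2673,87.75))
E
python3 -m jog '[[[1,0,0,-2,0,0,0],[1,0,0,-6,0,0,0],[1,0,0,-11,0,0,0],[1,0,0,-11,0,0,0]]]';python3 - <<'E'
from h import *
rel((.4245,-.0245,.3785,103))
im=bot.read_camera('wrist');cv2.imwrite('pics/w37.png',im[:,:,::-1])
E
```

```text
time: 99.05
tool_pos: [0.6004, -0.0638, 0.2669]
tcp_rot: [-2.263, -2.176, 0.002]
wrist_force: [0.6, 0.7, 1.3]
width: 0.178
time: 100.3
tool_pos: [0.5995, -0.0868, 0.2668]
tcp_rot: [-2.264, -2.178, 0.004]
wrist_force: [-0.7, -3.8, 1.1]
width: 0.182
t 100.3 tcp [ 0.5995 -0.0868  0.2668] toolx yaw 87.79 down 1.0 F [-0.7 -3.8  1.1] w 0.182 q [-0.18  0.26  1.88 -0.    1.   -0.14]
  -> [0.02, 0.04, -0.05] [-0.002, 0.002, 0.001]
time: 100.8
tool_pos: [0.6017, -0.0863, 0.3843]
tcp_rot: [2.259, 2.172, 0.009]
wrist_force: [-1.1, 0.0, -0.1]
width: 0.184
t 100.8 tcp [ 0.6017 -0.0863  0.3843] toolx yaw 87.77 down 1.0 F [-1.1  0.  -0.1] w 0.184 q [-0.18  0.15  1.78  0.    1.2  -0.14]
  -> [5.48, -17.95, 0.4] [0.009, 0.003, -0.266]
```

View pics/w37.png

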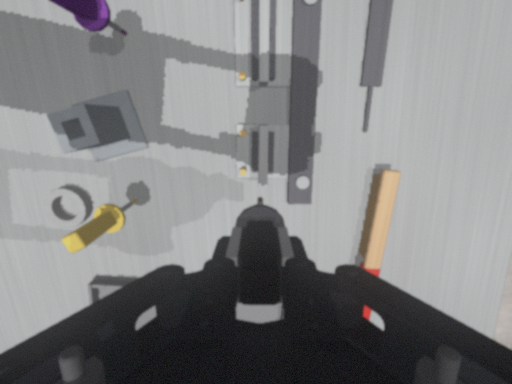

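All four traces are done. The brackets haven't moved. Hanging the probe back.

```bash
python3 -m jog '[[[1,1.5,-5,0,0,0,-0.08],[1,3.2,-10,0,0,0,-0.17],[1,4.6,-15,0,0,0,-0.266],[1,5.5,-17.8,0,0,0,-0.266],[1,5.5,-17.8,0,0,0,-0.266],[1,5.5,-17.8,0,0,0,-0.266],[1,5.5,-17.8,0,0,0,-0.266]]]';python3 - <<'E'
from h import *
rel((.4243,-.0245,.3785,103),(.4243,-.0245,.2702,103))
E
```

```text
time: 101.72
tool_pos: [0.4248, -0.0245, 0.3771]
tcp_rot: [-1.955, -2.457, 0.002]
wrist_force: [0.6, -0.1, -0.7]
width: 0.182
t 101.72 tcp [ 0.4248 -0.0245  0.3771] toolx yaw 102.99 down 1.0 F [ 0.6 -0.1 -0.7] w 0.182 q [-0.12 -0.2   2.14 -0.    1.21 -0.34]
  -> [0.01, -0.05, -0.14] [-0.003, -0.001, -0.0]
  -> [-0.0, -0.03, 10.69] [-0.003, -0.001, -0.0]
```

```bash
python3 -m jog '[[[1,0,0,1,0,0,0],[1,0,0,2.5,0,0,0],[1,0,0,4.5,0,0,0],[1,0,0,6.5,0,0,0],[1,0,0,8.5,0,0,0],[1,0,0,10,0,0,0],[1,0,0,10.6,0,0,0],[1,0,0,10.7,0,0,0],[1,0,0,10.7,0,0,0]]]';python3 -c "
from h import *
rel((.425,-.0247,.2705,103))"
```

```text
time: 102.85
tool_pos: [0.4241, -0.0242, 0.2705]
tcp_rot: [-1.955, -2.458, 0.001]
wrist_force: [1.2, -1.4, -1.1]
width: 0.179
t 102.85 tcp [ 0.4241 -0.0242  0.2705] toolx yaw 103.01 down 1.0 F [ 1.2 -1.4 -1.1] w 0.179 q [-0.12 -0.09  2.25 -0.    0.98 -0.34]
  -> [-0.07, 0.08, -0.0] [-0.002, -0.001, 0.0]
```

```bash
python3 -m jog '[[[1,0,0.1,0.05,0,0,0],[1,0,0.1,0.05,0,0,0],[0.5,0,0.1,0.05,0,0,0],[0,0,0.1,0.05,0,0,0],[0,0,0.1,0.05,0,0,0],[0,0,0.1,0.05,0,0,0],[0,0,0.1,-4,0,0,0],[0,0,0.1,-9,0,0,0],[0,0,0.1,-12,0,0,0],[0,0,0.1,-12,0,0,0]]]';python3 - <<'E'
from h import *
rel((.6157,.063,.36,87.7))
im=bot.read_camera('wrist');im=bot.read_camera('wrist');cv2.imwrite('pics/w38.png',im[:,:,::-1])
E
```

```text
time: 104.1
tool_pos: [0.4262, -0.0241, 0.3934]
tcp_rot: [1.953, 2.456, 0.004]
wrist_force: [-0.1, -0.1, -0.4]
width: 0.996
t 104.1 tcp [ 0.4262 -0.0241  0.3934] toolx yaw 103.01 down 1.0 F [-0.1 -0.1 -0.4] w 0.996 q [-0.11 -0.22  2.12 -0.    1.24 -0.34]
  -> [4.23, 20.41, 3.42] [0.004, 0.001, 0.267]
```

View pics/w38.png

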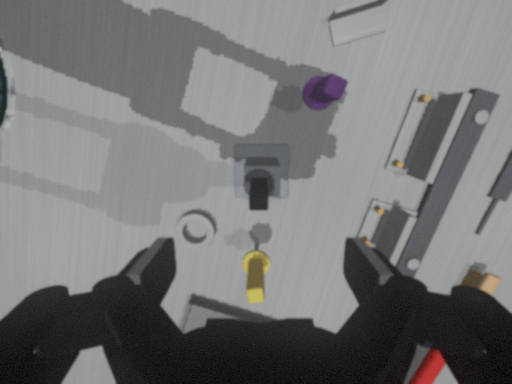

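The probe hangs upright in its stand. Now the brackets go to the tray, long first.

```bash
python3 -m jog '[[[0,4.2,20.5,3.4,0,0,0.267],[0,4.2,20.5,3.4,0,0,0.267],[0,4.2,20.5,3.4,0,0,0.267],[0,4.2,20.5,3.4,0,0,0.267],[0,4.2,20.5,3.4,0,0,0.267],[0,4.2,20.5,3.4,0,0,0.267],[0,4.2,20.5,3.4,0,0,0.267]]]';python3 - <<'E'
from h import *
rel((.6157,.063,.192,87.7))
im=bot.read_camera('top');cv2.imwrite('pics/t38.png',im[:,:,::-1])
E
```

```text
time: 105.08
tool_pos: [0.6142, 0.0626, 0.3556]
tcp_rot: [-2.264, -2.174, 0.004]
wrist_force: [-0.8, 0.2, 0.7]
width: 0.998
t 105.08 tcp [0.6142 0.0626 0.3556] toolx yaw 87.68 down 1.0 F [-0.8  0.2  0.7] w 0.998 q [0.06 0.19 1.78 0.   1.17 0.1 ]
  -> [0.05, 0.2, 16.36] [-0.003, 0.0, -0.0]
```

View pics/t38.png

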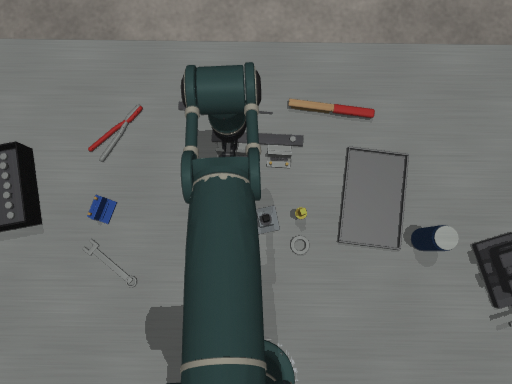

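```bash
python3 -m jog '[[[0,0.05,0.15,4,0,0,0],[0,0.05,0.15,8,0,0,0],[0,0.05,0.15,12,0,0,0],[0,0.05,0.15,15,0,0,0],[0,0.05,0.15,16.2,0,0,0],[0,0.05,0.15,16.4,0,0,0],[0,0.05,0.15,16.4,0,0,0]]]';  python3 -m jog '[[[0.5,0,0,0,0,0,0],[1,0,0,0,0,0,0],[1,0,0,0,0,0,0],[1,0,0,0,0,0,0],[1,0,0,0,0,0,0],[1,0,0,0,0,0,0],[1,0,0,0,0,0,0]]]' 50; python3 -c "
from h import *
rel((.412,.309,.191,87.7))"; python3 -m jog '[[[1,0,0,-3,0,0,0],[1,0,0,-7,0,0,0],[1,0,0,-11,0,0,0],[1,0,0,-11,0,0,0]]]';python3 -c "
from h import *
rel((.5537,-.3277,.30,84.2))"
```

```text
time: 106.0
tool_pos: [0.6172, 0.0635, 0.1935]
tcp_rot: [-2.265, -2.176, -0.001]
wrist_force: [-0.3, -0.9, 0.1]
width: 1.0
time: 106.88
tool_pos: [0.6159, 0.0636, 0.1919]
tcp_rot: [-2.263, -2.175, 0.004]
wrist_force: [-5.0, 0.4, 5.1]
width: 0.111
t 106.88 tcp [0.6159 0.0636 0.1919] toolx yaw 87.71 down 1.0 F [-5.   0.4  5.1] w 0.111 q [0.06 0.37 1.89 0.   0.88 0.1 ]
  -> [23.71, -21.36, 0.18] [-0.004, -0.0, 0.0]
time: 107.38
tool_pos: [0.6184, 0.0636, 0.3046]
tcp_rot: [2.263, 2.174, 0.007]
wrist_force: [0.5, 0.5, -5.8]
width: 0.108
t 107.38 tcp [0.6184 0.0636 0.3046] toolx yaw 87.71 down 1.0 F [ 0.5  0.5 -5.8] w 0.108 q [0.06 0.24 1.82 0.   1.07 0.1 ]
  -> [-39.36, -4.9, 0.41] [0.005, -0.001, 0.061]
```

```bash
python3 -m jog '[[[1,-3,-0.4,0,0,0,0],[1,-8,-1,0,0,0,0.02],[1,-13,-1.6,0,0,0,0.03],[1,-18,-2.2,0,0,0,0.04],[1,-23,-2.9,0,0,0,0.05],[1,-28,-3.5,0,0,0,0.06],[1,-33,-4.1,0,0,0,0.06],[1,-37,-4.6,0,0,0,0.06],[1,-39.4,-4.9,0,0,0,0.061],[1,-39.4,-4.9,0,0,0,0.061],[1,-39.4,-4.9,0,0,0,0.061]]]';python3 - <<'E'
from h import *
rel((.5537,-.3277,.198,84.2))
c=cam("wrist");im=bot.read_camera('wrist');cv2.imwrite('pics/w39.png',im[:,:,::-1])
E
```

```text
time: 108.75
tool_pos: [0.5517, -0.3273, 0.3002]
tcp_rot: [-2.327, -2.103, 0.003]
wrist_force: [0.1, 0.6, -5.9]
width: 0.109
t 108.75 tcp [ 0.5517 -0.3273  0.3002] toolx yaw 84.22 down 1.0 F [ 0.1  0.6 -5.9] w 0.109 q [-0.57  0.28  1.78 -0.    1.08 -0.47]
  -> [-0.04, 0.25, 10.22] [-0.005, -0.002, 0.0]
```

View pics/w39.png

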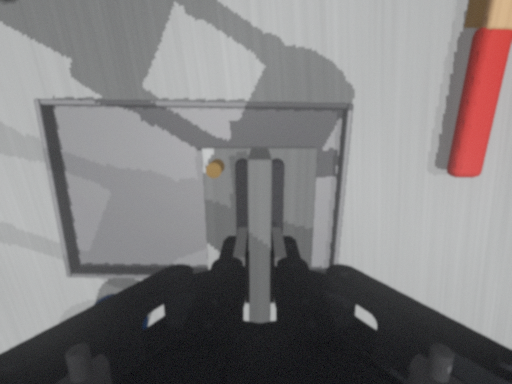

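The bracket is over the far half of the tray, clear of all walls. Lowering.

```bash
python3 -m jog '[[[1,0,0,3,-0.004,0,0],[1,0,0,6,-0.004,0,0],[1,0,0,8.5,-0.004,0,0],[1,0,0,9.7,-0.004,0,0],[1,0,0,10.1,-0.004,0,0],[1,0,0,10.25,-0.004,0,0],[1,0,0,10.25,-0.004,0,0]]]';python3 -c "
from h import *
rel((.5537,-.3277,.197,84.2))"
```

```text
time: 109.68
tool_pos: [0.5523, -0.3285, 0.2006]
tcp_rot: [2.328, 2.104, 0.003]
wrist_force: [-0.4, -0.3, -5.1]
width: 0.104
t 109.67 tcp [ 0.5523 -0.3285  0.2006] toolx yaw 84.22 down 1.0 F [-0.4 -0.3 -5.1] w 0.104 q [-0.58  0.39  1.84  0.    0.9  -0.48]
  -> [0.09, 0.13, 0.37] [0.004, 0.001, 0.0]
```

```bash
python3 -m jog '[[[1,0,0,0.15,0,0,0],[1,0,0,0.3,0,0,0],[1,0,0,0.38,0,0,0],[1,0,0,0.38,0,0,0]]]';python3 -c "
from h import *
rel((.5537,-.3277,.197,84.2))"; python3 -m jog '[[[0.6,0,0,0,0,0,0],[0,0,0,0,0,0,0],[0,0,0,0,0,0,0],[0,0,0,0,0,0,0],[0,0,0,-4,0,0,0],[0,0,0,-8,0,0,0],[0,0,0,-12,0,0,0],[0,0,0,-12,0,0,0]]]'; python3 - <<'E'
from h import *
rel((.6114,-.063,.31,87.7))
c=cam("wrist");im=bot.read_camera('wrist');cv2.imwrite('pics/w40.png',im[:,:,::-1])
E
```

```text
time: 110.18
tool_pos: [0.552, -0.3284, 0.1969]
tcp_rot: [2.329, 2.105, 0.002]
wrist_force: [-2.5, 1.8, 3.9]
width: 0.106
t 110.17 tcp [ 0.552  -0.3284  0.1969] toolx yaw 84.21 down 1.0 F [-2.5  1.8  3.9] w 0.106 q [-0.58  0.4   1.84  0.    0.9  -0.48]
  -> [0.09, 0.16, -0.01] [0.002, 0.0, 0.0]
time: 111.18
tool_pos: [0.5531, -0.3292, 0.3207]
tcp_rot: [2.323, 2.1, 0.005]
wrist_force: [1.0, -0.1, -0.3]
width: 1.0
t 111.17 tcp [ 0.5531 -0.3292  0.3207] toolx yaw 84.21 down 0.9999 F [ 1.  -0.1 -0.3] w 1.0 q [-0.58  0.26  1.76  0.    1.1  -0.48]
  -> [27.07, 3.11, 0.99] [0.01, 0.004, -0.061]
```

View pics/w40.png

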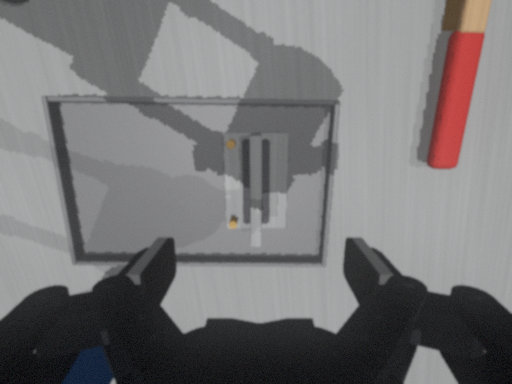

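The long bracket stands flat in the tray at (256,181), well inside the walls. Next, the short one.

```bash
python3 -m jog '[[[0,6,0.7,0.5,0,0,-0.061],[0,27,3.1,0.5,0,0,-0.061],[0,27,3.1,0.5,0,0,-0.061],[0,27,3.1,0.5,0,0,-0.061],[0,27,3.1,0.5,0,0,-0.061],[0,27,3.1,0.5,0,0,-0.061],[0,27,3.1,0.5,0,0,-0.061],[0,27,3.1,0.5,0,0,-0.061]]]'; python3 -c "
from h import *
rel((.6114,-.063,.192,87.7))
im=bot.read_camera('wrist');crop(im,180,100,380,280,3,'pics/w41.png')"
```

```text
time: 112.22
tool_pos: [0.6092, -0.0639, 0.3101]
tcp_rot: [2.267, 2.174, 0.0]
wrist_force: [-0.5, 1.0, 0.4]
width: 0.998
t 112.22 tcp [ 0.6092 -0.0639  0.3101] toolx yaw 87.62 down 1.0 F [-0.5  1.   0.4] w 0.998 q [-0.15  0.22  1.84 -0.    1.08 -0.1 ]
  -> [0.1, 0.2, 11.81] [0.001, 0.0, -0.001]
```

View pics/w41.png

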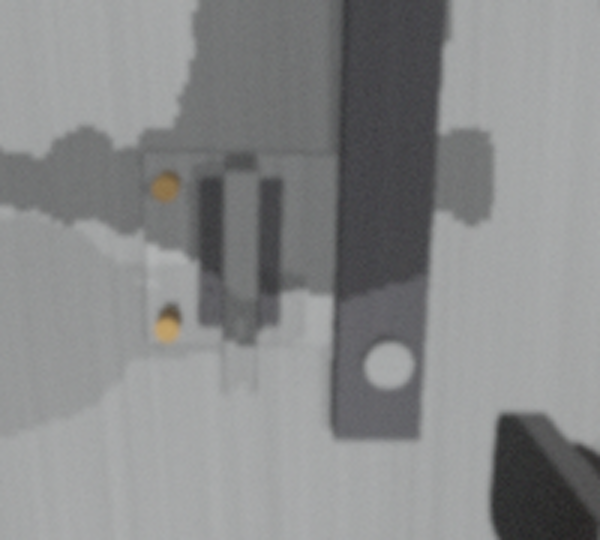

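```bash
python3 -m jog '[[[0,0.05,0.15,4,0,0,0],[0,0.05,0.15,8,0,0,0],[0,0.05,0.15,10.5,0,0,0],[0,0.05,0.15,11.5,0,0,0],[0,0.05,0.15,11.8,0,0,0],[0.5,0.05,0.15,11.8,0,0,0],[1,0.05,0.15,11.8,0,0,0],[1,0.05,0.15,11.8,0,0,0],[1,0.05,0.15,11.8,0,0,0],[1,0.05,0.15,11.8,0,0,0],[1,0.05,0.15,11.8,0,0,0]]]' 50; python3 -c "
from h import *
rel((.6114,-.063,.192,87.7))"; python3 -m jog '[[[1,0,0,-3,0,0,0],[1,0,0,-7,0,0,0],[1,0,0,-12,0,0,0],[1,0,0,-17,0,0,0],[1,0,0,-17,0,0,0]]]';python3 -c "
from h import *
rel((.52,-.26,.36,84.2),(.4343,-.3155,.36,84.2))"
```

```text
time: 113.65
tool_pos: [0.6104, -0.0622, 0.1932]
tcp_rot: [-2.265, -2.176, 0.002]
wrist_force: [-5.4, -0.7, 6.7]
width: 0.102
t 113.65 tcp [ 0.6104 -0.0622  0.1932] toolx yaw 87.72 down 1.0 F [-5.4 -0.7  6.7] w 0.102 q [-0.14  0.36  1.91 -0.    0.88 -0.1 ]
  -> [-0.08, 0.1, 0.12] [-0.001, 0.0, 0.0]
time: 114.28
tool_pos: [0.6126, -0.0624, 0.3677]
tcp_rot: [2.259, 2.171, 0.011]
wrist_force: [0.6, -0.2, -4.0]
width: 0.109
t 114.28 tcp [ 0.6126 -0.0624  0.3677] toolx yaw 87.72 down 0.9999 F [ 0.6 -0.2 -4. ] w 0.109 q [-0.14  0.17  1.78  0.    1.17 -0.1 ]
  -> [-20.12, -8.48, 0.7] [0.011, 0.001, 0.061]
  -> [-26.0, -16.82, 0.61] [0.011, 0.001, 0.061]
```

```bash
python3 -m jog '[[[1,-4,-1.5,0,0,0,0.02],[1,-9,-3.6,0,0,0,0.04],[1,-14,-5.8,0,0,0,0.061],[1,-19,-8.5,0,0,0,0.061],[1,-23,-12,0,0,0,0.061],[1,-25.5,-15,0,0,0,0.061],[1,-26,-16.8,0,0,0,0.061],[1,-26,-16.8,0,0,0,0.061],[1,-26,-16.8,0,0,0,0.061]]]';python3 - <<'E'
from h import *
rel((.4343,-.3155,.2,84.2))
c=cam("wrist");im=bot.read_camera('wrist');cv2.imwrite('pics/w42.png',im[:,:,::-1])
E
```

```text
time: 115.4
tool_pos: [0.4332, -0.3145, 0.3616]
tcp_rot: [2.33, 2.107, 0.003]
wrist_force: [0.7, 0.2, -4.8]
width: 0.109
t 115.4 tcp [ 0.4332 -0.3145  0.3616] toolx yaw 84.25 down 1.0 F [ 0.7  0.2 -4.8] w 0.109 q [-0.68  0.03  1.95  0.    1.16 -0.58]
  -> [-0.11, 0.1, 16.16] [0.001, -0.001, 0.001]
```

View pics/w42.png

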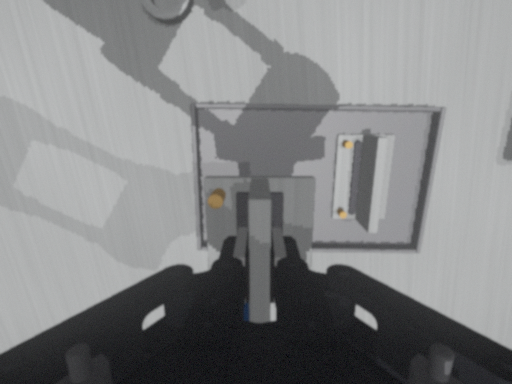

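```bash
python3 -m jog '[[[1,0,0,4,0,0,0],[1,0,0,8,0,0,0],[1,0,0,12,0,0,0],[1,0,0,14.5,0,0,0],[1,0,0,15.7,0,0,0],[1,0,0,16.1,0,0,0],[1,0,0,16.1,0,0,0]]]';python3 -c "
from h import *
rel((.4343,-.3155,.198,84.2))
im=bot.read_camera('wrist');cv2.imwrite('pics/w43.png',im[:,:,::-1])"
```

```text
time: 116.32
tool_pos: [0.4338, -0.3155, 0.2023]
tcp_rot: [2.328, 2.105, 0.002]
wrist_force: [0.2, -0.2, -4.6]
width: 0.112
t 116.33 tcp [ 0.4338 -0.3155  0.2023] toolx yaw 84.24 down 1.0 F [ 0.2 -0.2 -4.6] w 0.112 q [-0.68  0.22  2.07  0.    0.85 -0.58]
  -> [0.01, 0.05, 0.43] [0.003, 0.001, 0.001]
```

View pics/w43.png

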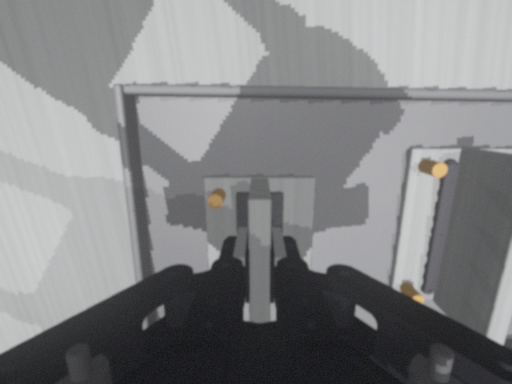

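```bash
python3 -m jog '[[[1,0,0,0.2,0,0,0],[1,0,0,0.35,0,0,0],[1,0,0,0.45,0,0,0],[1,0,0,0.45,0,0,0]]]';python3 -c "
from h import *
rel((.4343,-.3155,.198,84.2))"
```

```text
time: 116.88
tool_pos: [0.4333, -0.3156, 0.1981]
tcp_rot: [2.329, 2.105, 0.002]
wrist_force: [-3.1, 2.2, 5.1]
width: 0.108
t 116.88 tcp [ 0.4333 -0.3156  0.1981] toolx yaw 84.21 down 1.0 F [-3.1  2.2  5.1] w 0.108 q [-0.68  0.22  2.08  0.    0.84 -0.58]
  -> [0.02, 0.1, 0.01] [0.002, 0.0, 0.0]
```

```bash
python3 -m jog '[[[0.6,0,0,-0.03,0,0,0],[0,0,0,-0.03,0,0,0],[0,0,0,-0.03,0,0,0],[0,0,0,-0.03,0,0,0],[0,0,0,-4,0,0,0],[0,0,0,-9,0,0,0],[0,0,0,-14,0,0,0],[0,0,0,-19,0,0,0],[0,0,0,-22,0,0,0],[0,0,0,-22,0,0,0],[0,0,0,-22,0,0,0]]]';python3 - <<'E'
from h import *
rel((.4343,-.3155,.198,84.2))
im=bot.read_camera('wrist');cv2.imwrite('pics/w44.png',im[:,:,::-1])
im=bot.read_camera('scene');cv2.imwrite('pics/s44.png',im[:,:,::-1])
E
```

```text
time: 118.25
tool_pos: [0.4324, -0.315, 0.4157]
tcp_rot: [-2.33, -2.106, -0.001]
wrist_force: [-0.7, -0.1, -0.0]
width: 0.998
t 118.25 tcp [ 0.4324 -0.315   0.4157] toolx yaw 84.21 down 1.0 F [-0.7 -0.1 -0. ] w 0.998 q [-0.68 -0.01  1.89  0.    1.26 -0.58]
  -> [-0.05, 0.19, 21.77] [0.0, -0.001, 0.0]
```

View pics/w44.png

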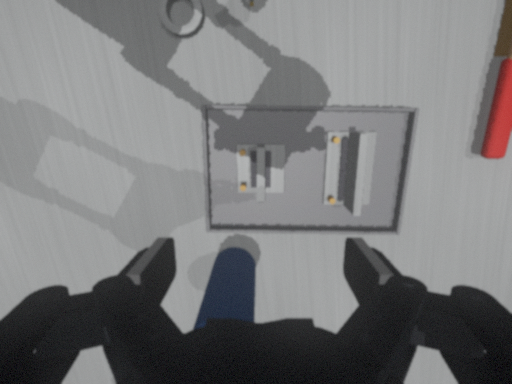

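View pics/s44.png

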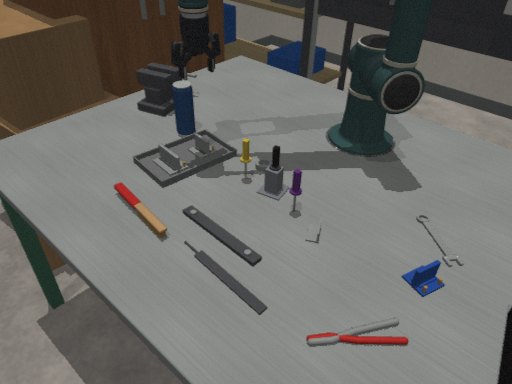

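Both brackets stand in the tray: short at (261,168), long at (350,168). The black probe is in its stand at (275,170) in the scene view. One numeric check, then hand in.

```bash
python3 - <<'E'
from h import *
T=ray("wrist",[(205,105),(417,108),(398,233),(208,231)],.022);c=T.mean(0);u=(T[1]-T[0]+T[2]-T[3])[:2];u/=np.linalg.norm(u);v=np.array([-u[1],u[0]])
print(c,np.degrees(np.arctan2(u[1],u[0])),np.linalg.norm(T[1]-T[0]),np.linalg.norm(T[3]-T[0]))
for n,P in (("long",(.552,-.3284)),("short",(.4333,-.3156))):
    d=np.array(P)-c[:2];print(n,d@u,d@v)
for n,st in (("long",[(335,140),(331,199)]),("short",[(242,153),(242,186)])):
    s=ray("wrist",st,.025);print(n,np.linalg.norm(s[0]-s[1]),s.mean(0))
a=cv2.imread("pics/s44.png")[:,:,::-1]
crop(a,125,125,325,215,4,"pics/s45.png")
b=cv2.imread("pics/scene0.png")
E
```

```text
[ 0.4929 -0.3252  0.022 ] -6.498397608553786 0.2611869891900511 0.1666201127679851
long 0.05905516269787067 0.003527267635861439
short -0.06033083778278986 0.002811104783059185
long 0.07730132185218648 [ 0.5263 -0.3245  0.025 ]
short 0.04324047706632478 [ 0.4092 -0.3119  0.025 ]
```

View pics/s45.png

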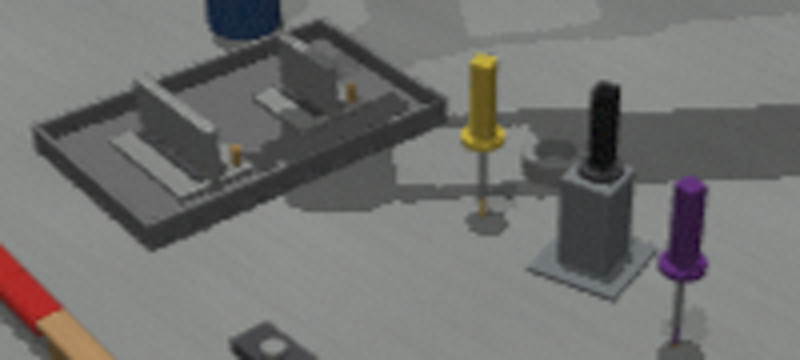

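Both brackets are upright about ±60 mm either side of the tray centre, and the probe hangs with its collar on the rim. The gripper is clear of everything, so I'm handing in.

```bash
python3 -c "
from h import *
print(bot.finish_job()); print(bot.read_state()['time'])"
```

```text
the job is handed in; nothing more can be done
None
the job is handed in; nothing more can be done
```

I traced all four weld beads in the required order, stood both brackets in the tray and hung the probe back in its stand. I handed the job in at about 118 s of the 210 s limit. No verdict comes back, so whether each trace step counted is my own judgement.

**Tracing:** Each bracket was pushed against the bar until the wrist force showed contact, then checked in the wrist camera. The beads were drawn left to right at about 20 mm/s. With the nose pressed in about 3–4 mm, I estimate 1–2 N on the bead.

**Final checks:**
- **Brackets:** they stand upright about 59 mm and 60 mm either side of the tray centre, and within 4 mm of its centre line.
- **Probe:** it hangs upright with its collar on the rim.
- **Rest of the bench:** the gripper was clear of everything, and the other tools and look-alikes looked unmoved.

**Problems and disagreements:**
- **Knocked bracket:** the long bracket was knocked about 3–4 cm away before its first trace. I hung the probe back, re-seated the bracket and then traced it.
- **Wrong-way turn:** I once turned the long bracket the wrong way while holding it, and reversed it without touching anything.
- **Camera offset:** the top camera placed the bar and brackets about 3–4 mm short in x, so I used gripper contact positions instead.
- **Sideways force:** I read 1–4 N at the right end of three of the four beads. I think that is the nose at the bead's end, but I did not confirm it.

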